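Load two turning tools into the sprung feed rack

ROBOT

A 6-joint arm with a two-finger parallel gripper is mounted at the origin on a cart in front of the work surface, level with it; the furniture and walls round the work are solid. World frame = base frame: x ahead of the robot, y to its left, z up, the work surface at z = 0. Lengths are in mm, angles in rad, forces in N, time in s.
With the tool pointing down it reaches from about 325 to 850 mm from the base axis. Payload 4.4 kg.
Tool frame: the origin (TCP) lies midway between the tips of the shut fingers; the grasp point (between the pads) lies 19 mm behind it; x points along the fingers, z is the direction in which the jaws open and shut, and the axes are right-handed (so a half turn about x gives the same grasp; the last joint's range is limited). The gripper opens to 94 mm and grips with 3 to 60 N. Pads are 16 mm wide; open, the fingers measure 119 mm over their backs; the gripper's body (75 mm by 177 mm) begins 78 mm behind the grasp point.
Start: joints at [0.952, 0.207, 1.542, -0, 1.393, -0.15], TCP at [259.804, 512.961, 205.447] pointing down, gripper open.
Joint ranges: [-2.73, 2.73], [-0.86, 2.22], [0.23, 2.46], [-1.11, 4.25], [0.08, 2.63], [-2.82, 2.82]. Speed limits (rad/s): [2.79, 2.79, 3.14, 3.14, 3.14, 3.14].

INTERFACE

Orientations are given as a 3x3 rotation matrix whose columns are the frame's x, y, z axes.
In Python, from cell import sensors, grab_frame, calibration, job gives the robot as it stands.
- The arm moves only by the tool move_arm, never from a script. Its argument "commands" is a list of rows, each a list of 7 numbers: the gripper command: -1 is fully open, 1 is shut, values between are in proportion, then the shift along the tool's x, y, z in units of 50 mm (1.0 is 50 mm), then the turn, a rotation vector about the tool's x, y, z in units of 5 degrees (1.0 is 5 degrees). In form: [[gripper, tx, ty, tz, ax, ay, az], ...]. A call has 1 to 5 rows; each row is the pose to reach, as a shift and turn from the pose commanded when the call began, along the tool's axes at that moment; what a row does not reach only later rows make up. A row lasts 1/10 s, in which the tool goes at most 50 mm and 8.59 degrees, less where a joint would pass 70% of its speed; a pose out of reach is approached as far as the arm can. A call with a gripper value outside its range is refused whole. The fingers move at their own pace and stop on an object; "grip_force" is the grip in N (left out, the last holds). Time passes only in rows, so rows that repeat a pose let the fingers close. It gives the time, the measured TCP pose, the force and the opening at its end, in the units of the state.
- sensors.get_obs(): the state, without advancing time (a new reading comes with each control period).
- grab_frame(name): name is "scene" or "top"; returns the picture (480x640x3 uint8, red, green, blue); there is no depth.
- calibration(name): a dict with "mtx" (3x3 intrinsics, pixels), "R" (3x3) and "t" (3): a world point X has camera coordinates R X + t. Camera axes: x right, y down, z forward; pixel columns grow to the right and rows downward; lengths in mm; the calibration is good to about 2 mm. A picture is of the moment at which its call begins. calibration takes no time and is no camera call.
- job.finish_job(): hands the job in, once; it reports no verdict.
The state is a dict: "t": time; "joint_pos": joint angles; "qvel": joint speeds; "effort": joint torques, N m; "tool_pos": TCP position; "tcp_rot": TCP orientation; "contact_force": force on the tool from outside, world axes, zero at the start; "moment": the same for the moment, N m; "grip_width": opening from 0.0 (shut) to 1.0 (fully open).
Only numpy, scipy, OpenCV 4.12 (cv2) and the standard library are available. Lean on these libraries where they do the work, as an engineer would, in place of code of your own. Each camera call takes 0.05 s, during which the arm holds its last target.

TASK

Load the two short lathe turning tools into the sprung feed rack of the tool grinder. Draw the follower back by its upright handle and shift the handle sideways into the notch of the catch so that it stays back by itself; lay both short tools across the rails in front of it, then push the handle out of the notch so that the follower closes and clamps them square, side by side, against the stop posts. Leave the long turning tool, the grease tin and the vee block where they are.

Things in the scene. Friction and masses are not known exactly. Their poses are not given: they have to be found in the camera images.
- rack: Fixed steel feed rack, 228 mm long, 205 mm wide. Origin on the bench, on the track's middle line; x runs along the track towards the stop posts, y across it towards the catch, z up. Base plate 8 mm. Two rails (36 to 60 mm either side of the middle line, tops 28 mm up) carry the tools; open between them. Side cheeks 156 mm apart inside, 44 mm high.
- nest (a point): Point midway between the faces of the two stop posts, at rail-top height, 28 mm over the bench; axes as the rack's. The track extends from here to -x. The posts are 50 mm high and stand 32 to 62 mm either side, the middle between them open.
- follower (a joint): Travel of the follower, m: 0 = fully forward, grows as it is drawn to the rack's -x, 0.14 at most. Its pushing faces stand this value + 5 mm from the stop posts. The spring pushes it forward, 7 N at 0, 14 N at 0.14; damped (25 N s/m). Two short tools clamped side by side give about 0.027.
- prongs (a point): On the follower, midway between the pushing faces of its two prongs, at rail-top height. The prongs lie 30 to 52 mm either side, 30 mm long, tops 46 mm over the bench, open between; behind them is a cross block, top 49 mm over the bench.
- handle: Upright steel angle on the follower, an L seen from above, plates 6 mm thick. Origin at the foot of its inner corner, 58 mm over the bench; 36 mm tall; axes as the rack's. One plate has its face at x = 0 (y -48 to 6 mm), the other at y = 0 (x -6 to 40 mm). Closed fingers in the corner (x > 0, y < 0) can draw it to -x and push it to +y. It shifts 0 to 18 mm to +y, with about 1 N of friction.
- outer_face (a point): Middle of the outer face (+y side) of the handle's long plate, 76 mm over the bench. Pushed here to -y the handle leaves the notch (a few N) and the follower then runs forward on its own. Beside this face the handle's arm is 56 mm high over the bench.
- pin (a point): Lower end of the handle's 10 mm pin, which goes in the notch. The catch is a steel plate beside the track, from 95 mm off the middle line (2 mm off the pin), top 50 mm (screws 55 mm) over the bench. Its notch, 24 mm long, is open to the pin over 14 mm of travel; eased forward, the pin then rests at a travel between 0.095 and 0.120, different each time and not tracked: feel for it.
- tool_a: Short lathe turning tool: square dark steel shank 16 x 16 mm, 140 mm long over all (its y, the 18 mm cutting nose at +y, with a small brass-coloured tip), 0.15 to 0.26 kg. Origin in the middle of its underside. Its nose may point to either side in the rack; it lies on its underside.
- tool_b: The second short turning tool, the same as tool_a.
- long_tool: Long turning tool of the same form, 190 mm long (its y), shank 20 x 20 mm; too long for the rack. Leave it. Origin in the middle of its underside.
- grease_tin: Round open blue tin, 62 mm across, 50 mm high; leave it. Origin at the middle of its underside.
- v_block: Steel vee block 50 x 60 x 45 mm high; leave it. Origin at the middle of its underside.

How it is judged:
By the outcome, as a careful person would: the job done as asked, in the order asked, and still so for the second after the job is handed in, with the robot touching nothing.
It also fails if it takes over 72 s, if anything falls off the work surface, if the arm or the gripper's body presses on something with over 40 N, if the wrist force passes 120 N, or if a joint passes its speed limit or range.

## Working session

There is one attempt and no reset: what is moved stays moved. The work goes in short steps, Python scripts to look and compute and a tool call to move; the robot and the scene stay as the last step left them, time stands still between calls to the robot, and variables do not carry over. Pictures are saved under pics/ and viewed, and the job is handed in when it is done.

Besides the shell and the picture viewer there is one more tool, called by a JSON object that holds its "fn" and its "kwargs", one argument or row to a line. move_arm: Moves the arm, as the interface text tells. Its arguments: {"type":"object","properties":{"commands":{"type":"array"},"grip_force":{"type":"number"}},"required":["commands"]}

```bash
ls; mkdir -p pics; python3 - <<'E'
from cell import sensors, grab_frame, calibration, job
import cv2
o=sensors.get_obs(); print(o)
for n in("scene","top"):
    cv2.imwrite(f"pics/{n}0.png",grab_frame(n)[:,:,::-1]); print(calibration(n))
E
```

```text
pics
{'t': 0.0, 'joint_pos': array([ 9.51480424e-01,  2.07391206e-01,  1.54290579e+00,  1.56842884e-06,
        1.39352356e+00, -1.50468620e-01]), 'qvel': array([ 0.00047012, -0.0010049 ,  0.00027261,  0.00029087,  0.00049534,
       -0.00118612]), 'effort': array([ 1.69482382e-04, -3.70880198e+01, -2.81414187e+01,  6.98192487e-02,
        3.63171136e-02, -1.73292697e-04]), 'tool_pos': array([259.34586142, 512.30097321, 204.33002204]), 'tcp_rot': array([[-1.29450395e-03, -8.92089403e-01,  4.51857081e-01],
       [-1.81322784e-03,  4.51858811e-01,  8.92087623e-01],
       [-9.99997518e-01,  3.35491114e-04, -2.20249435e-03]]), 'contact_force': array([ 0.31788085, -0.39287447,  0.88970413]), 'moment': array([-0.00524655, -0.01138515, -0.03324684]), 'grip_width': 0.9990580549657101}
{'mtx': array([[602.29195937,   0.        , 314.60524176],
       [  0.        , 602.29195937, 244.50253969],
       [  0.        ,   0.        ,   1.        ]]), 'R': array([[ 0.62449265, -0.78081485,  0.01836007],
       [-0.41485381, -0.35153229, -0.83923857],
       [ 0.6617441 ,  0.51648157, -0.54345334]]), 't': array([-328.71987931,  266.05741495, 1339.69263533])}
{'mtx': array([[595.96707857,   0.        , 322.80052161],
       [  0.        , 595.96707857, 236.32183618],
       [  0.        ,   0.        ,   1.        ]]), 'R': array([[-0.02597446, -0.99963598, -0.00729619],
       [-0.99400104,  0.02660235, -0.10608603],
       [ 0.10624151,  0.0044969 , -0.99433019]]), 't': array([  34.990616  ,  512.94283187, 1387.31463562])}
```

View pics/scene0.png

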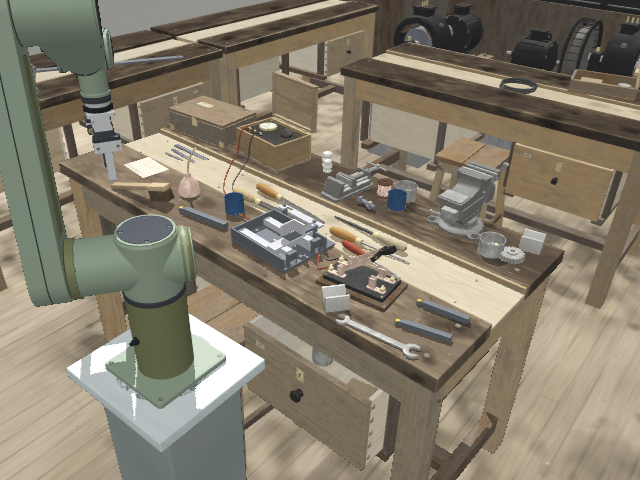

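View pics/top0.png

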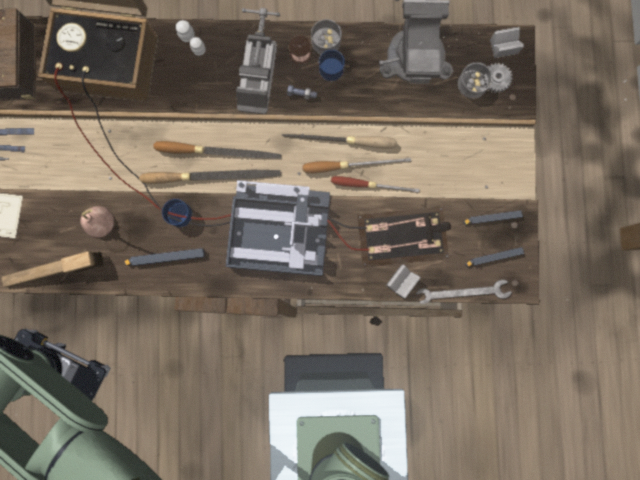

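```bash
python3 - <<'E'
import cv2
t=cv2.imread("pics/top0.png")
cv2.imwrite("pics/c1.png",cv2.resize(t[170:285,215:345],None,fx=6,fy=5.2*6/5.2,interpolation=cv2.INTER_CUBIC)[:600*2])
c=cv2.resize(t[195:285,455:535],None,fx=6.5,fy=6.5,interpolation=cv2.INTER_CUBIC);cv2.imwrite("pics/c2.png",c)
c=cv2.resize(t[172:272,220:340],None,fx=6,fy=6,interpolation=cv2.INTER_CUBIC);cv2.imwrite("pics/c1.png",c)
s=cv2.imread("pics/scene0.png")
c=cv2.resize(s[190:290,220:350],None,fx=6,fy=6,interpolation=cv2.INTER_CUBIC);cv2.imwrite("pics/c3.png",c)
E
```

```text
(no output)
```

View pics/c1.png

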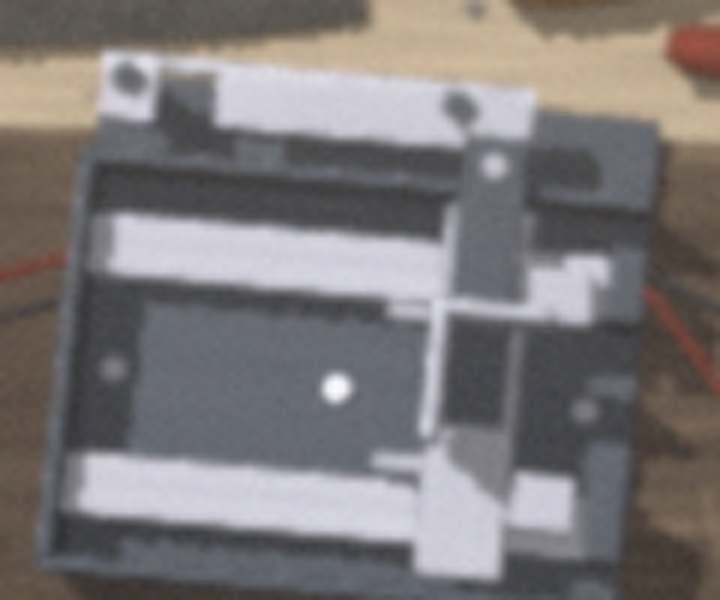

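View pics/c2.png

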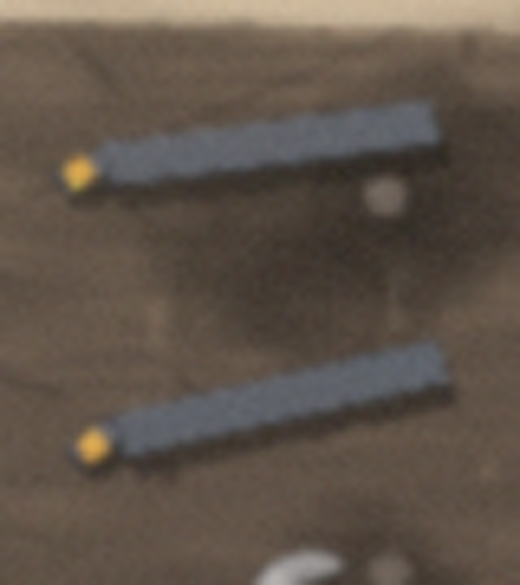

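View pics/c3.png

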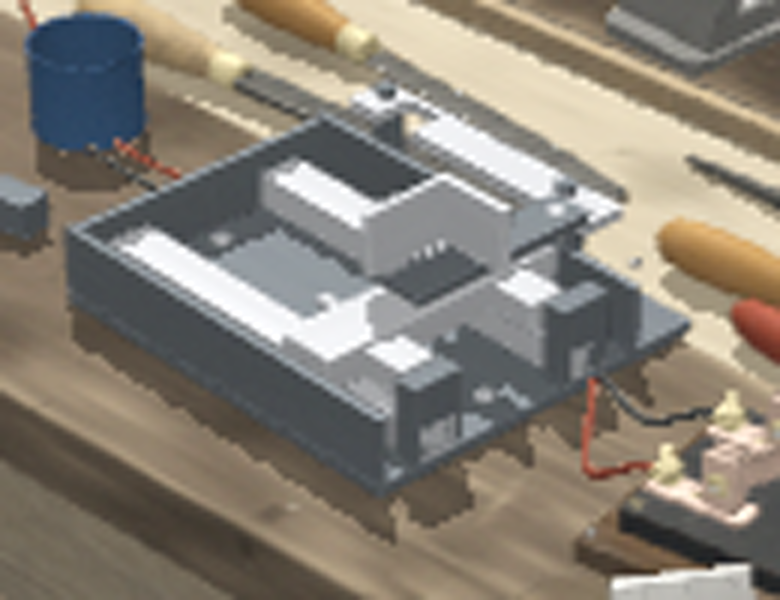

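```bash
cat > h.py <<'E'
from cell import sensors, grab_frame, calibration, job
import numpy as np, cv2
C={n:calibration(n) for n in("scene","top")}
def ray(n,u,v,z):
    c=C[n]; d=c["R"].T@np.linalg.inv(c["mtx"])@[u,v,1]; o=-c["R"].T@c["t"]
    return (o+d*(z-o[2])/d[2])
def proj(n,X):
    c=C[n]; p=c["mtx"]@(c["R"]@np.asarray(X,float)+c["t"]); return p[:2]/p[2]
def c1(u,v,z): return ray("top",220+(u+.5)/6-.5,172+(v+.5)/6-.5,z)
def c2(u,v,z): return ray("top",455+(u+.5)/6.5-.5,195+(v+.5)/6.5-.5,z)
E
python3 - <<'E'
from h import *
np.set_printoptions(precision=1,suppress=True)
for nm,u,v,z in [("Ro",115,212,28),("Ro",445,240,28),("Ri",108,268,28),("Ri",440,295,28),("ro",75,513,28),("ro",410,543,28),("ri",80,455,28),("ri",415,485,28),
 ("handle corner",442,318,94),("plate end",436,435,94),("long end",535,303,94)]:
    print(nm,c1(u,v,z))
for nm,u,v,z in [("a nose",62,175,16),("a end",435,122,16),("a up",440,103,16),("a lo",437,143,16),("b nose",78,450,16),("b end",445,362,16)]:
    print(nm,c2(u,v,z))
for n,q in(("top",(210,165,350,285)),("scene",(222,195,342,280))):
    im=cv2.imread(f"pics/{n}0.png"); print(q)
E
```

```text
Ro [589.6 220.3  28. ]
Ro [574.8  89.2  28. ]
Ri [567.2 223.3  28. ]
Ri [552.8  91.6  28. ]
ro [470.  237.4  28. ]
ro [454.6 105.4  28. ]
ri [492.9 235.2  28. ]
ri [477.5 103.   28. ]
handle corner [535.1  87.4  94. ]
plate end [490.8  90.6  94. ]
long end [539.9  52.2  94. ]
a nose [ 541.5 -317.8   16. ]
a end [ 557.5 -456.1   16. ]
a up [ 564.6 -458.3   16. ]
a lo [ 549.7 -456.3   16. ]
b nose [ 440.1 -318.5   16. ]
b end [ 468.8 -454.3   16. ]
(210, 165, 350, 285)
(222, 195, 342, 280)
```

```bash
cat >> h.py <<'E'
def rk(nest,yaw):
    c,s=np.cos(yaw),np.sin(yaw)
    return lambda x,y,z: np.array([nest[0]+c*x-s*y, nest[1]+s*x+c*y, z])
def boxes(f,tr,hy=0):
    L=[]
    def box(x0,x1,y0,y1,z0,z1,col):
        P=lambda x,y,z:f(x,y,z)
        r=[(x0,y0),(x1,y0),(x1,y1),(x0,y1)]
        for i in range(4):
            a,b=r[i],r[(i+1)%4]
            L.append((P(*a,z1),P(*b,z1),col))
            if z0 is not None: L.append((P(*a,z0),P(*a,z1),col))
    for s in(1,-1):
        y=sorted
        box(-180,0,*sorted((36*s,60*s)),None,28,(0,255,0))
        box(0,10,*sorted((32*s,62*s)),None,50,(0,0,255))
        box(-tr-5-30,-tr-5,*sorted((30*s,52*s)),None,46,(255,0,255))
        L.append((f(-180,78*s,44),f(0,78*s,44),(255,255,0)))
    return L
def overlay(n,im,L,q,k,fn):
    u0,v0,u1,v1=q
    c=cv2.resize(im[v0:v1,u0:u1],None,fx=k,fy=k,interpolation=cv2.INTER_CUBIC)
    for a,b,col in L:
        A,B=[tuple(int(round(t)) for t in ((proj(n,p)-[u0,v0]+.5)*k-.5)) for p in(a,b)]
        cv2.line(c,A,B,col,1)
    cv2.imwrite(fn,c)
E
python3 - <<'E'
from h import *
np.set_printoptions(precision=1,suppress=True)
yaw=np.arctan2(-.9937,-.112)
m=np.array([522.4,163.2]); d=np.array([-.112,-.9937])
p=c1(575,500,46)[:2]; s=(p-m)@d; print("prong face s",s, "handle s",(np.array([535.1,87.4])-m)@d,(np.array([535.1,87.4])-m)@[.9937,-.112])
nest=m+d*(s+5); print(nest)
L=boxes(rk(nest,yaw),0)
overlay("top",cv2.imread("pics/top0.png"),L,(220,172,340,272),6,"pics/o1.png")
overlay("scene",cv2.imread("pics/scene0.png"),L,(220,190,350,290),6,"pics/o2.png")
E
```

```text
prong face s 128.7167898059617 handle s 73.90005999999998 21.109590000000043
[507.4  30.3]
```

View pics/o1.png

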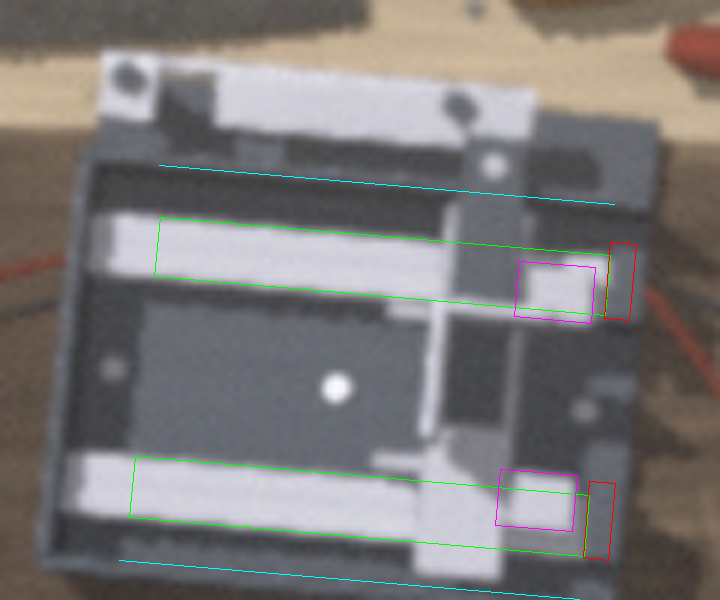

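View pics/o2.png

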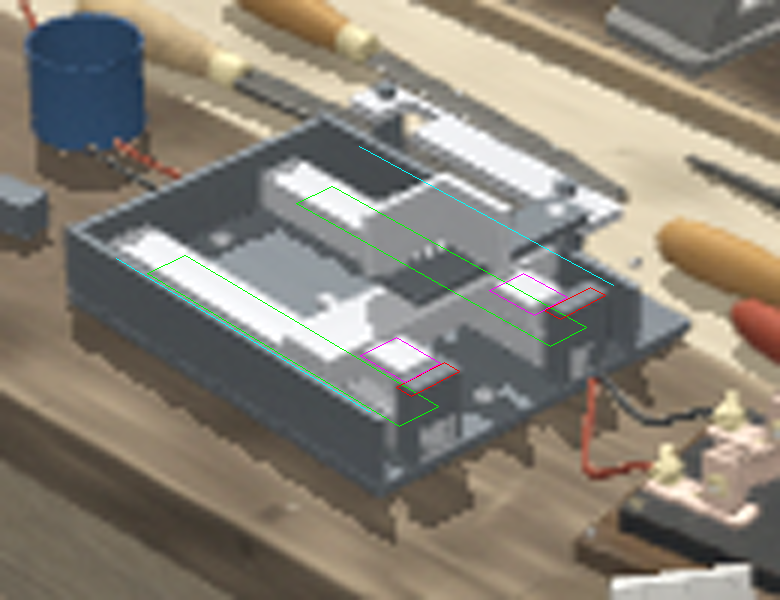

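```bash
cat >> h.py <<'E'
import json,os
from scipy.spatial.transform import Rotation as Ro
NEST=np.array([507.4,30.3]); YAW=np.arctan2(-.9937,-.112)
f=rk(NEST,YAW)
def Rd(zyaw_deg):
    a=np.radians(zyaw_deg); z=np.array([np.cos(a),np.sin(a),0]); x=np.array([0,0,-1.]); return np.c_[x,np.cross(z,x),z]
def load():
    if os.path.exists("cmd.json"):
        d=json.load(open("cmd.json")); return np.array(d["p"]),d["y"]
    return np.array([259.804,512.961,205.447]),63.13
def save(p,y): json.dump(dict(p=list(p),y=y),open("cmd.json","w"))
def rows(target,zyaw):
    p,y=load(); R=Rd(y)
    d=R.T@(np.asarray(target,float)-p)/50; r=(Ro.from_matrix(R.T@Rd(zyaw)).as_rotvec(degrees=True))/5
    print("row",np.round(d,3),np.round(r,3), "dist",np.linalg.norm(d)*50)
def did(t,a):  # last row of call: shift units, ax turn units
    p,y=load(); p=p+Rd(y)@np.array(t,float)*50; y=y-a*5; save(p,y); print("cmd",p.round(1),round(y,2))
    o=sensors.get_obs(); print("meas",o["tool_pos"].round(1),"F",o["contact_force"].round(1),"g",round(o["grip_width"],3),"t",round(o["t"],2), "zyaw",np.degrees(np.arctan2(o["tcp_rot"][1,2],o["tcp_rot"][0,2])).round(2))
E
python3 - <<'E'
from h import *
np.set_printoptions(suppress=True)
print(f(-59.8+20,21.1-18,0))
rows([400,290,160],83.57)
E
```

```text
[514.93813147  69.5023797    0.        ]
row [ 0.909 -4.517 -2.71 ] [-4.088  0.     0.   ] dist 267.267573315582
```

{"fn": "move_arm", "kwargs": {
  "commands": [
    [1,0.8,-3.6,-2.2,-4.1,0,0],
    [1,0.8,-3.6,-2.2,-4.1,0,0],
    [1,0.8,-3.6,-2.2,-4.1,0,0],
    [1,0.8,-3.6,-2.2,-4.1,0,0],
    [1,0.8,-3.6,-2.2,-4.1,0,0]
  ],
  "grip_force": 30
}}

```text
t: 0.6
tool_pos: [371.3, 329.9, 164.0]
tcp_rot: [[-0.002, -0.994, 0.114], [-0.002, 0.114, 0.994], [-1.0, 0.001, -0.003]]
contact_force: [0.2, 0.6, 0.2]
grip_width: 0.614
```

```bash
python3 - <<'E'
from h import *
did([.8,-3.6,-2.2],-4.1)
rows(f(-39.8,3.1,150),83.57)
E
```

```text
cmd [370.7 333.5 165.4] 83.63
meas [371.3 329.9 164. ] F [0.2 0.6 0.2] g 0.614 t 0.6 zyaw 83.47
row [ 0.309 -3.454 -4.927] [0.012 0.    0.   ] dist 301.23477280139224
```

{"fn": "move_arm", "kwargs": {
  "commands": [
    [1,0.2,-2.7,-3.9,0,0,0],
    [1,0.2,-2.7,-3.9,0,0,0],
    [1,0.2,-2.7,-3.9,0,0,0],
    [1,0.2,-2.7,-3.9,0,0,0],
    [1,0.2,-2.7,-3.9,0,0,0]
  ]
}}

```text
t: 1.1
tool_pos: [483.9, 122.1, 155.1]
tcp_rot: [[-0.0, -0.994, 0.112], [-0.0, 0.112, 0.994], [-1.0, 0.0, -0.0]]
contact_force: [0.8, 0.2, -0.6]
grip_width: 0.188
```

```bash
python3 - <<'E'
from h import *
did([.2,-2.7,-3.9],0)
rows(f(-39.8,3.1,110),83.57)
E
```

```text
cmd [483.2 124.7 155.4] 83.63
meas [483.9 122.1 155.1] F [ 0.8  0.2 -0.6] g 0.188 t 1.1 zyaw 83.54
row [ 0.909 -0.754 -1.027] [0.012 0.    0.   ] dist 78.23957539796511
```

{"fn": "move_arm", "kwargs": {
  "commands": [
    [1,0.5,-0.75,-1.03,0,0,0],
    [1,0.9,-0.75,-1.03,0,0,0],
    [1,0.9,-0.75,-1.03,0,0,0],
    [1,0.9,-0.75,-1.03,0,0,0]
  ]
}}

```text
t: 1.5
tool_pos: [513.7, 69.5, 109.6]
tcp_rot: [[-0.003, -0.994, 0.112], [0.001, 0.112, 0.994], [-1.0, 0.003, 0.0]]
contact_force: [0.4, 1.0, 0.6]
grip_width: 0.005
```

```bash
python3 - <<'E'
from h import *
did([.9,-.75,-1.03],0)
rows(f(-39.8,3.1,68),83.57)
for n,q in(("top",(220,172,340,272)),("scene",(220,170,350,270))):
    overlay(n,grab_frame(n)[:,:,::-1],[],q,6,f"pics/a_{n}.png")
E
```

```text
cmd [514.7  69.4 110.4] 83.63
meas [513.7  69.5 109.6] F [0.4 1.  0.6] g 0.005 t 1.5 zyaw 83.58
row [ 0.849 -0.004  0.003] [0.012 0.    0.   ] dist 42.44768105843363
```

View pics/a_scene.png

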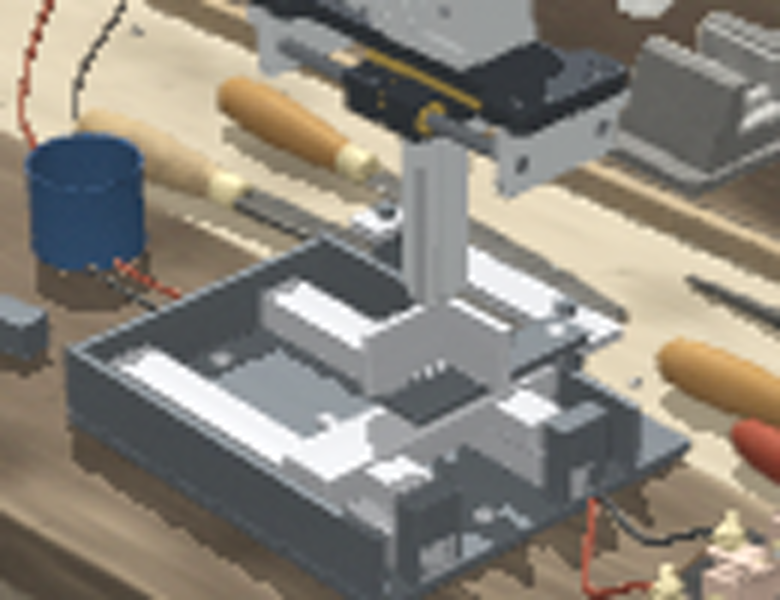

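View pics/a_top.png

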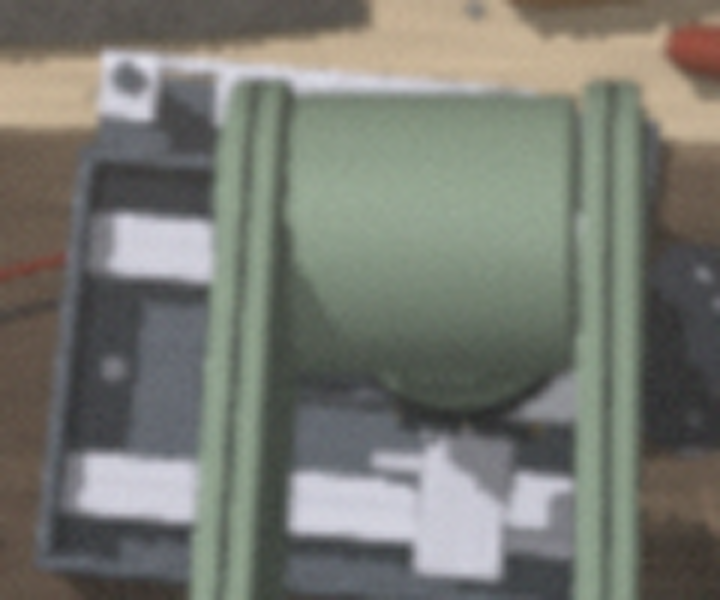

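{"fn": "move_arm", "kwargs": {
  "commands": [
    [1,0.3,0,0,0,0,0],
    [1,0.6,0,0,0,0,0],
    [1,0.85,0,0,0,0,0],
    [1,0.85,0,0,0,0,0]
  ]
}}

```text
t: 2.0
tool_pos: [513.3, 70.4, 66.9]
tcp_rot: [[-0.003, -0.994, 0.109], [0.0, 0.109, 0.994], [-1.0, 0.003, -0.0]]
contact_force: [-0.5, 0.0, -0.1]
grip_width: 0.001
```

```bash
python3 - <<'E'
from h import *
did([.85,0,0],0)
for n,q in(("scene",(220,170,350,270)),):
    overlay(n,grab_frame(n)[:,:,::-1],[],q,6,f"pics/b_{n}.png")
E
```

```text
cmd [514.7  69.4  67.9] 83.63
meas [513.3  70.4  66.9] F [-0.5  0.  -0.1] g 0.001 t 2.0 zyaw 83.73
```

View pics/b_scene.png

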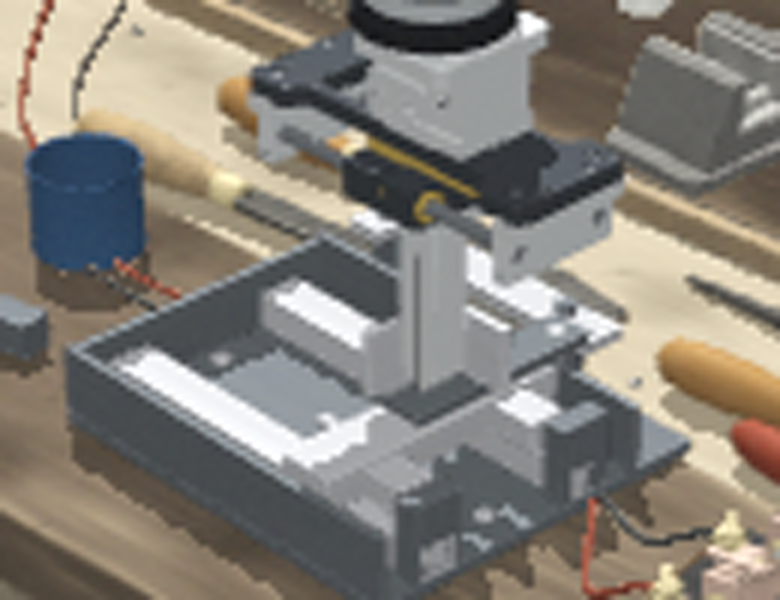

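{"fn": "move_arm", "kwargs": {
  "commands": [
    [1,0,0,0.2,0,0,0],
    [1,0,0,0.5,0,0,0],
    [1,0,0,0.9,0,0,0],
    [1,0,0,1.3,0,0,0],
    [1,0,0,1.3,0,0,0]
  ]
}}

```text
t: 2.55
tool_pos: [522.6, 132.9, 68.6]
tcp_rot: [[0.001, -0.994, 0.108], [-0.006, 0.108, 0.994], [-1.0, -0.002, -0.005]]
contact_force: [-0.2, -9.7, -0.6]
grip_width: 0.003
```

```bash
python3 - <<'E'
from h import *
did([0,0,1.3],0)
E
```

```text
cmd [522.  134.   67.9] 83.63
meas [522.6 132.9  68.6] F [-0.2 -9.7 -0.6] g 0.003 t 2.55 zyaw 83.79
```

{"fn": "move_arm", "kwargs": {
  "commands": [
    [1,0,0,0.4,0,0,0],
    [1,0,0,0.8,0,0,0],
    [1,0,0,1.1,0,0,0],
    [1,0,0,1.16,0,0,0],
    [1,0,0,1.16,0,0,0]
  ]
}}

```text
t: 3.05
tool_pos: [529.2, 188.5, 68.6]
tcp_rot: [[0.001, -0.994, 0.109], [-0.008, 0.109, 0.994], [-1.0, -0.002, -0.008]]
contact_force: [0.6, -11.7, 0.1]
grip_width: 0.005
```

```bash
python3 - <<'E'
from h import *
did([0,0,1.16],0)
for n,q in(("scene",(220,170,350,270)),("top",(220,172,340,272))):
    overlay(n,grab_frame(n)[:,:,::-1],[],q,6,f"pics/c_{n}.png")
E
```

```text
cmd [528.4 191.6  67.9] 83.63
meas [529.2 188.5  68.6] F [  0.6 -11.7   0.1] g 0.005 t 3.05 zyaw 83.74
```

View pics/c_scene.png

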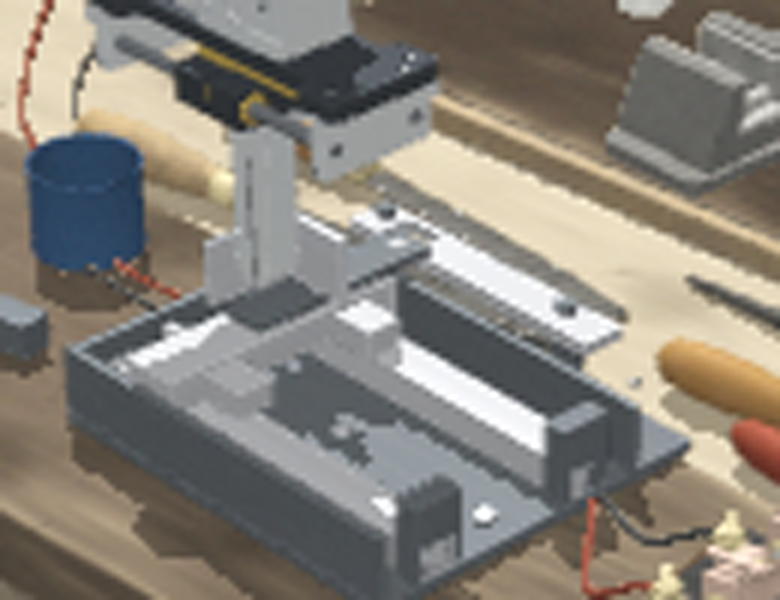

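View pics/c_top.png

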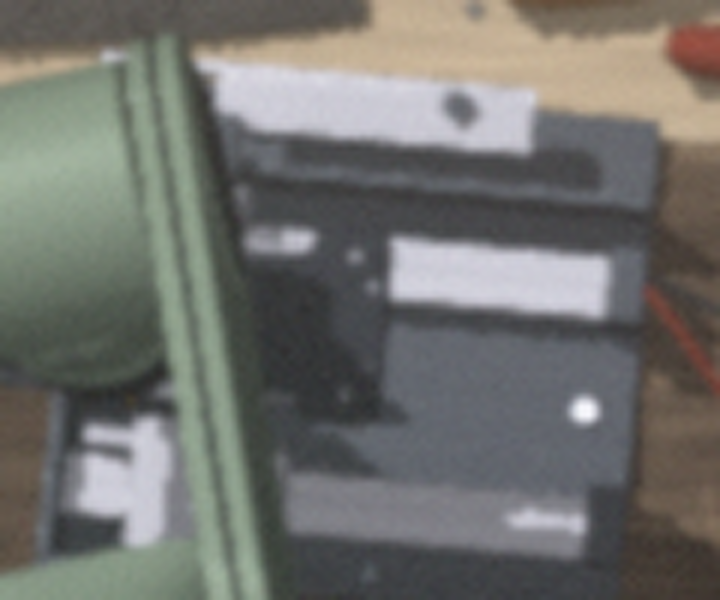

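{"fn": "move_arm", "kwargs": {
  "commands": [
    [1,0,-0.15,0,0,0,0],
    [1,0,-0.22,0,0,0,0],
    [1,0,-0.28,0,0,0,0],
    [1,0,-0.34,0,0,0,0]
  ]
}}

```text
t: 3.55
tool_pos: [540.9, 186.5, 67.2]
tcp_rot: [[-0.011, -0.994, 0.11], [-0.008, 0.11, 0.994], [-1.0, 0.01, -0.009]]
contact_force: [-10.1, -9.4, 3.3]
grip_width: 0.004
```

```bash
python3 - <<'E'
from h import *
did([0,-.34,0],0)
o=sensors.get_obs(); d=o["tool_pos"][:2]-NEST; print("rack",d@[-.112,-.9937],d@[.9937,-.112])
E
```

```text
cmd [545.3 189.7  67.9] 83.63
meas [540.9 186.5  67.2] F [-10.1  -9.4   3.3] g 0.004 t 3.55 zyaw 83.7
rack -158.9509442914404 15.778345158016618
```

```bash
python3 - <<'E'
from h import *
for nm,u,v,z in [("pinTop",493,165,58),("pinTop",493,165,64),("notch front",217,130,50),("front up",217,75,50),("notch rear",157,115,50),("slot",185,72,50)]:
    d=c1(u,v,z)[:2]-NEST; print(nm,d@[-.112,-.9937],d@[.9937,-.112])
im=cv2.imread("pics/top0.png"); overlay("top",im,[],(230,172,275,205),17,"pics/cz.png")
im=cv2.imread("pics/scene0.png"); overlay("scene",im,[],(275,198,330,235),14,"pics/cs.png")
E
```

```text
pinTop -48.002615472201164 87.05026293493891
pinTop -47.65711017725028 86.054176838769
notch front -157.72096297522788 93.03071305412242
front up -159.87056392846787 114.8495328629023
notch rear -181.8134850017839 96.97332284234504
slot -172.54070881449832 114.97444298312683
```

View pics/cz.png

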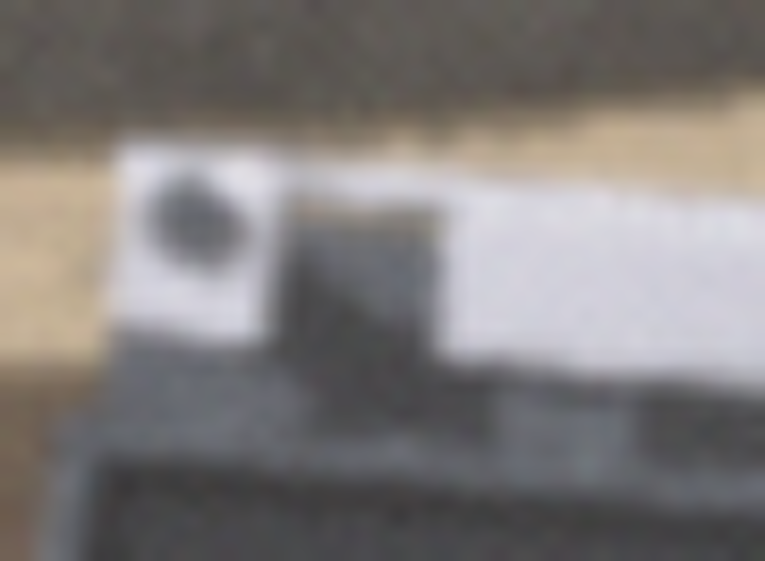

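View pics/cs.png

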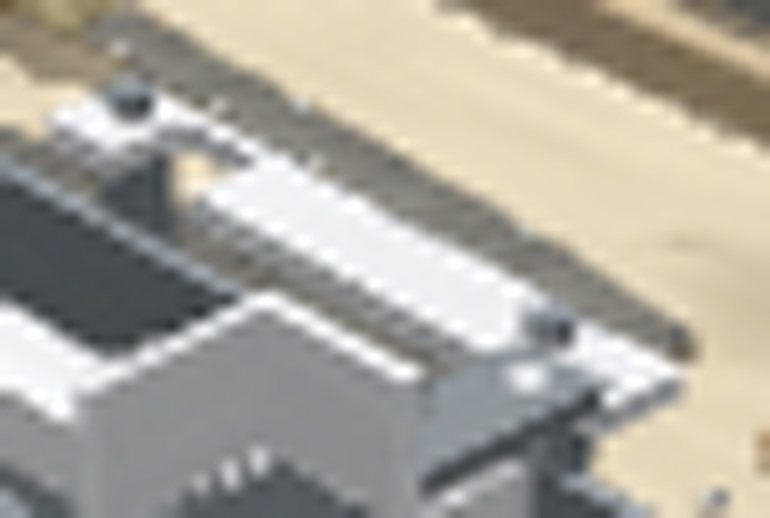

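{"fn": "move_arm", "kwargs": {
  "commands": [
    [1,0,0.12,0,0,0,0],
    [1,0,0.12,0.12,0,0,0],
    [1,0,0.12,0.22,0,0,0],
    [1,0,0.12,0.22,0,0,0]
  ]
}}

```text
t: 3.95
tool_pos: [539.4, 197.4, 67.3]
tcp_rot: [[-0.003, -0.994, 0.11], [-0.009, 0.11, 0.994], [-1.0, 0.002, -0.009]]
contact_force: [-0.5, -12.5, -1.8]
grip_width: 0.002
```

{"fn": "move_arm", "kwargs": {
  "commands": [
    [1,0,-0.1,0,0,0,0],
    [1,0,-0.2,0,0,0,0],
    [1,0,-0.25,0,0,0,0],
    [1,0,-0.25,0,0,0,0]
  ]
}}

```text
t: 4.35
tool_pos: [551.9, 195.7, 67.3]
tcp_rot: [[-0.004, -0.994, 0.11], [-0.009, 0.11, 0.994], [-1.0, 0.003, -0.009]]
contact_force: [-1.5, -12.6, -1.7]
grip_width: 0.007
```

```bash
cat >> h.py <<'E'
def rp():
    o=sensors.get_obs(); d=o["tool_pos"][:2]-NEST; a,b=d@[-.112,-.9937],d@[.9937,-.112]; F=o["contact_force"][:2]
    print("rack",a.round(1),b.round(1),"F",(F@[-.112,-.9937]).round(1),(F@[.9937,-.112]).round(1)); return a,b
E
python3 - <<'E'
from h import *
did([0,.12,.22],0)
did([0,-.25,0],0)
rp()
E
```

```text
cmd [540.5 201.3  67.9] 83.63
meas [551.9 195.7  67.3] F [ -1.5 -12.6  -1.7] g 0.007 t 4.35 zyaw 83.67
cmd [553.  199.9  67.9] 83.63
meas [551.9 195.7  67.3] F [ -1.5 -12.6  -1.7] g 0.007 t 4.35 zyaw 83.67
rack -169.3 25.6 F 12.7 -0.0
```

{"fn": "move_arm", "kwargs": {
  "commands": [
    [1,0,-0.08,0,0,0,0],
    [1,0,-0.14,0,0,0,0],
    [1,0,-0.18,0,0,0,0],
    [1,0,-0.18,0,0,0,0]
  ]
}}

```text
t: 4.75
tool_pos: [557.6, 195.0, 67.2]
tcp_rot: [[-0.011, -0.994, 0.11], [-0.009, 0.11, 0.994], [-1.0, 0.01, -0.01]]
contact_force: [-8.4, -11.0, 4.8]
grip_width: 0.007
```

```bash
python3 - <<'E'
from h import *
did([0,-.18,0],0)
rp()
E
```

```text
cmd [561.9 198.9  67.9] 83.63
meas [557.6 195.   67.2] F [ -8.4 -11.    4.8] g 0.007 t 4.75 zyaw 83.69
rack -169.3 31.5 F 11.9 -7.2
```

{"fn": "move_arm", "kwargs": {
  "commands": [
    [1,0,0.06,0,0,0,0],
    [1,0,0.06,-0.06,0,0,0],
    [1,0,0.06,-0.12,0,0,0],
    [1,0,0.06,-0.18,0,0,0],
    [1,0,0.06,-0.24,0,0,0]
  ]
}}

```text
t: 5.25
tool_pos: [557.2, 187.2, 68.0]
tcp_rot: [[-0.001, -0.994, 0.111], [-0.0, 0.111, 0.994], [-1.0, 0.001, -0.0]]
contact_force: [0.2, 1.1, -0.2]
grip_width: 0.004
```

```bash
python3 - <<'E'
from h import *
did([0,.06,-.24],0)
rp()
E
```

```text
cmd [557.6 187.3  67.9] 83.63
meas [557.2 187.2  68. ] F [ 0.2  1.1 -0.2] g 0.004 t 5.25 zyaw 83.62
rack -161.5 31.9 F -1.1 0.0
```

{"fn": "move_arm", "kwargs": {
  "commands": [
    [1,0,0.15,-0.15,0,0,0],
    [1,-0.5,0.2,-0.15,0,0,0],
    [1,-1.4,0.2,-0.15,0,0,0],
    [0,-1.6,0.2,-0.15,0,0,0],
    [0,-1.6,0.2,-0.15,0,0,0]
  ]
}}

```text
t: 5.75
tool_pos: [549.2, 182.0, 151.6]
tcp_rot: [[0.008, -0.994, 0.11], [0.002, 0.11, 0.994], [-1.0, -0.007, 0.003]]
contact_force: [0.5, 0.9, 0.0]
grip_width: 0.137
```

```bash
python3 - <<'E'
from h import *
did([-1.6,.2,-.15],0)
overlay("scene",grab_frame("scene")[:,:,::-1],[],(220,170,350,270),6,"pics/d_scene.png")
rows([500,20,150],50)
E
```

```text
cmd [546.8 181.  147.9] 83.63
meas [549.2 182.  151.6] F [0.5 0.9 0. ] g 0.137 t 5.75 zyaw 83.67
row [-0.041  0.573 -3.304] [6.726 0.    0.   ] dist 167.67912224878813
```

View pics/d_scene.png

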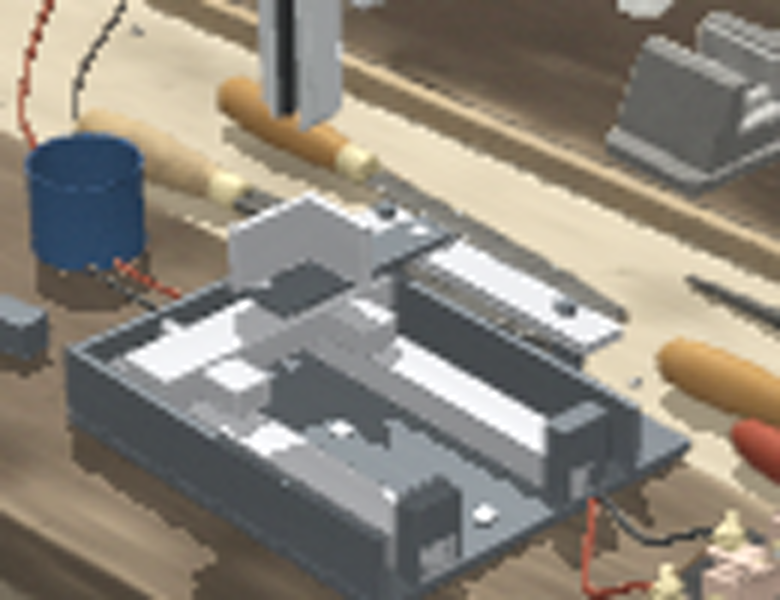

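```bash
python3 - <<'E'
from h import *
def tl(c,ang):
    a=np.radians(ang); u=np.array([np.cos(a),np.sin(a)]); v=np.array([-u[1],u[0]]); L=[]
    P=[(70,8),(-70,8),(-70,-8),(70,-8)]
    for z in(0,16):
        q=[np.r_[np.array(c)+u*i+v*j,z] for i,j in P]
        L+=[(q[k],q[(k+1)%4],(0,255,0)) for k in range(4)]
    return L
L=tl((549.5,-387),96.6)+tl((454.5,-386.4),101.9)
overlay("scene",cv2.imread("pics/scene0.png"),L,(385,285,485,355),8,"pics/e1.png")
overlay("top",cv2.imread("pics/top0.png"),L,(455,195,535,285),6.5,"pics/e2.png")
E
```

```text
(no output)
```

View pics/e1.png

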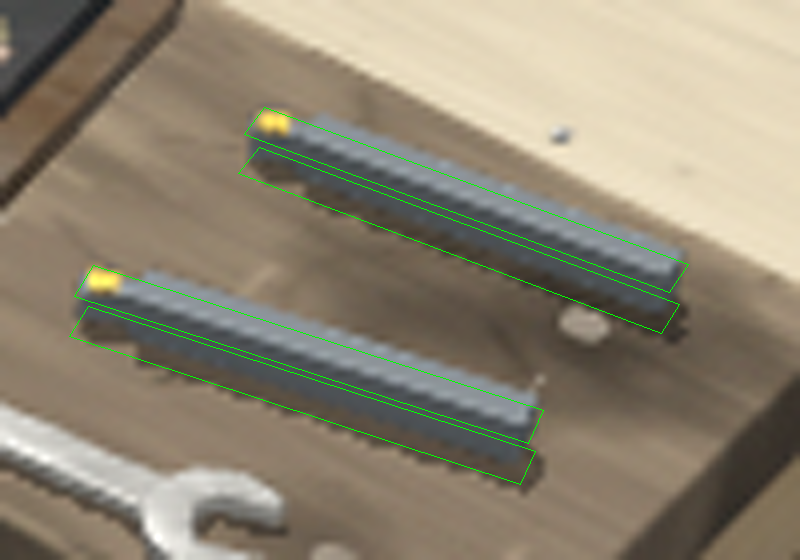

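View pics/e2.png

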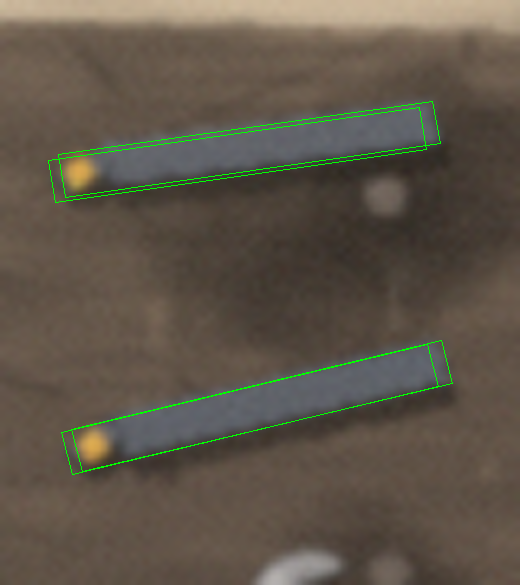

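{"fn": "move_arm", "kwargs": {
  "commands": [
    [0,0,0.6,-3.3,6.8,0,0],
    [0,0,0.6,-3.3,6.8,0,0],
    [0,0,0.6,-3.3,6.8,0,0],
    [0,0,0.6,-3.3,6.8,0,0],
    [0,0,0.6,-3.3,6.8,0,0]
  ]
}}

```text
t: 6.3
tool_pos: [496.6, 18.6, 145.8]
tcp_rot: [[-0.004, -0.759, 0.651], [0.0, 0.651, 0.759], [-1.0, 0.003, -0.002]]
contact_force: [0.4, 0.5, -0.3]
grip_width: 0.497
```

```bash
python3 - <<'E'
from h import *
did([0,.6,-3.3],6.8)
rows([530,-190,130],10)
E
```

```text
cmd [498.7  20.3 147.9] 49.63
meas [496.6  18.6 145.8] F [ 0.4  0.5 -0.3] g 0.497 t 6.3 zyaw 49.4
row [ 0.359 -3.202 -2.8  ] [7.926 0.    0.   ] dist 213.41473561682616
```

{"fn": "move_arm", "kwargs": {
  "commands": [
    [0,0.3,-3.2,-2.8,7.9,0,0],
    [0,0.3,-3.2,-2.8,7.9,0,0],
    [0,0.3,-3.2,-2.8,7.9,0,0],
    [0,0.3,-3.2,-2.8,7.9,0,0],
    [0,0.3,-3.2,-2.8,7.9,0,0]
  ]
}}

```text
t: 6.8
tool_pos: [530.5, -193.0, 131.2]
tcp_rot: [[-0.001, -0.172, 0.985], [-0.0, 0.985, 0.172], [-1.0, 0.0, -0.001]]
contact_force: [0.0, 0.2, -0.2]
grip_width: 0.498
```

```bash
python3 - <<'E'
from h import *
did([.3,-3.2,-2.8],7.9)
rows([550.5,-386,80],6.6)
E
```

```text
cmd [ 529.9 -190.   132.9] 10.13
meas [ 530.5 -193.   131.2] F [ 0.   0.2 -0.2] g 0.498 t 6.8 zyaw 9.88
row [ 1.059 -3.932 -0.284] [0.706 0.    0.   ] dist 204.10884743698864
```

{"fn": "move_arm", "kwargs": {
  "commands": [
    [0,0.9,-3.93,-0.28,0.7,0,0],
    [0,0.9,-3.93,-0.28,0.7,0,0],
    [0,0.9,-3.93,-0.28,0.7,0,0],
    [0,0.9,-3.93,-0.28,0.7,0,0],
    [0,0.9,-3.93,-0.28,0.7,0,0]
  ]
}}

```text
t: 7.3
tool_pos: [550.0, -389.1, 83.5]
tcp_rot: [[-0.003, -0.115, 0.993], [0.001, 0.993, 0.115], [-1.0, 0.002, -0.003]]
contact_force: [0.3, 0.4, -0.4]
grip_width: 0.505
```

```bash
python3 - <<'E'
from h import *
did([.9,-3.93,-.28],.7)
rows([550.5,-386,5],6.6)
overlay("scene",grab_frame("scene")[:,:,::-1],[],(385,255,485,355),6,"pics/f1.png")
E
```

```text
cmd [ 550.7 -385.9   87.9] 6.63
meas [ 550.  -389.1   83.5] F [ 0.3  0.4 -0.4] g 0.505 t 7.3 zyaw 6.58
row [ 1.659 -0.002 -0.004] [0.006 0.    0.   ] dist 82.94736986992444
```

View pics/f1.png

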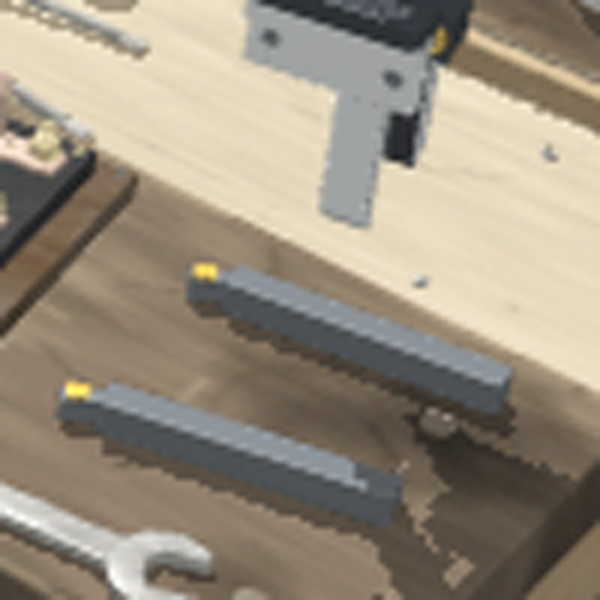

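{"fn": "move_arm", "kwargs": {
  "commands": [
    [0,0.7,0,0,0,0,0],
    [0,1.3,0,0,0,0,0],
    [0,1.64,0,0,0,0,0],
    [0,1.64,0,0,0,0,0],
    [1,1.64,0,0,0,0,0]
  ],
  "grip_force": 30
}}

```text
t: 7.85
tool_pos: [551.6, -384.8, 6.4]
tcp_rot: [[0.0, -0.117, 0.993], [0.0, 0.993, 0.117], [-1.0, 0.0, 0.0]]
contact_force: [-0.3, 0.2, 0.1]
grip_width: 0.45
```

{"fn": "move_arm", "kwargs": {
  "commands": [
    [1,0,0,0,0,0,0],
    [1,0,0,0,0,0,0],
    [1,0,0,0,0,0,0],
    [1,0,0,0,0,0,0]
  ]
}}

```text
t: 8.25
tool_pos: [551.6, -386.3, 7.2]
tcp_rot: [[0.002, -0.115, 0.993], [-0.001, 0.993, 0.115], [-1.0, -0.001, 0.002]]
contact_force: [0.3, -0.2, 3.0]
grip_width: 0.168
```

```bash
python3 - <<'E'
from h import *
did([1.64,0,0],0)
overlay("scene",grab_frame("scene")[:,:,::-1],[],(385,255,485,355),6,"pics/f2.png")
E
```

```text
cmd [ 550.7 -385.9    5.9] 6.63
meas [ 551.6 -386.3    7.2] F [ 0.3 -0.2  3. ] g 0.168 t 8.25 zyaw 6.62
```

View pics/f2.png

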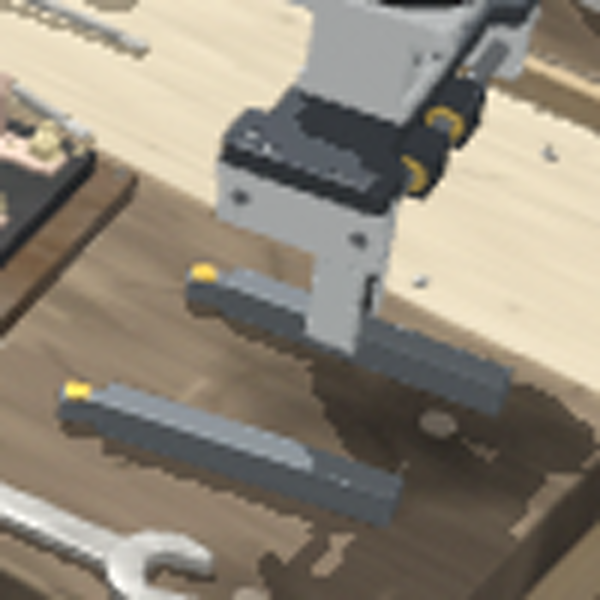

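{"fn": "move_arm", "kwargs": {
  "commands": [
    [1,-0.4,0,0,0,0,0],
    [1,-1.2,0,0,0,0,0],
    [1,-2,0.5,0,-1,0,0],
    [1,-2.2,1.3,0,-2.5,0,0],
    [1,-2.2,2,0,-4,0,0]
  ],
  "grip_force": 45
}}

```text
t: 8.8
tool_pos: [540.5, -286.7, 119.0]
tcp_rot: [[0.004, -0.452, 0.892], [-0.003, 0.892, 0.452], [-1.0, -0.005, 0.003]]
contact_force: [0.9, 0.8, -2.1]
grip_width: 0.166
```

```bash
python3 - <<'E'
from h import *
did([-2.2,2,0],-4)
print(f(-22,0,120))
rows([525,-110,116],58)
E
```

```text
cmd [ 539.2 -286.5  115.9] 26.63
meas [ 540.5 -286.7  119. ] F [ 0.9  0.8 -2.1] g 0.166 t 8.8 zyaw 26.88
[509.86402009  52.16157828 120.        ]
row [-1.000e-03  3.283e+00  1.329e+00] [-6.274  0.     0.   ] dist 177.08973698399188
```

{"fn": "move_arm", "kwargs": {
  "commands": [
    [1,0,3.3,1.3,-6.3,0,0],
    [1,0,3.3,1.3,-6.3,0,0],
    [1,0,3.3,1.3,-6.3,0,0],
    [1,0,3.3,1.3,-6.3,0,0],
    [1,0,3.3,1.3,-6.3,0,0]
  ]
}}

```text
t: 9.3
tool_pos: [522.6, -107.1, 116.1]
tcp_rot: [[-0.001, -0.851, 0.524], [0.001, 0.524, 0.851], [-1.0, 0.001, 0.001]]
contact_force: [0.6, 0.4, 0.0]
grip_width: 0.006
```

```bash
python3 - <<'E'
from h import *
did([0,3.3,1.3],-6.3)
rows(f(-22,0,90),83.57)
E
```

```text
cmd [ 523.3 -109.9  115.9] 58.13
meas [ 522.6 -107.1  116.1] F [0.6 0.4 0. ] g 0.006 t 9.3 zyaw 58.37
row [0.519 1.94  2.611] [-5.088  0.     0.   ] dist 164.66652607051557
```

```bash
python3 - <<'E'
from h import *
for n in("scene","top"): cv2.imwrite(f"pics/g_{n}.png",grab_frame(n)[:,:,::-1])
E
```

```text
(no output)
```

View pics/g_scene.png

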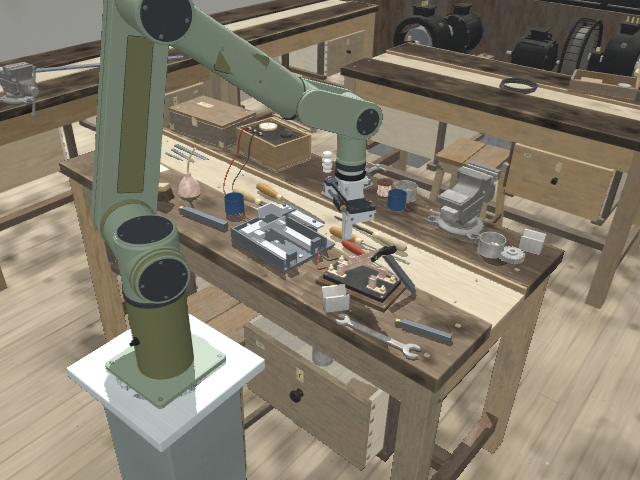

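View pics/g_top.png

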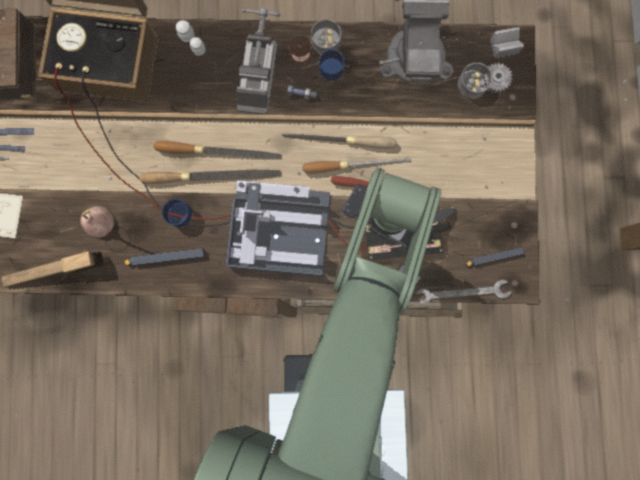

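{"fn": "move_arm", "kwargs": {
  "commands": [
    [0,-0.8,0,0,0,0,0],
    [0,-1,0.2,-1,0,0,0],
    [0,-1,0.2,-1,0,0,0],
    [0,-1,0.2,-1,0,0,0]
  ]
}}

```text
t: 9.8
tool_pos: [488.3, -148.7, 166.2]
tcp_rot: [[0.001, -0.847, 0.531], [-0.0, 0.531, 0.847], [-1.0, -0.001, 0.0]]
contact_force: [1.0, 0.4, -0.4]
grip_width: 0.31
```

```bash
python3 - <<'E'
from h import *
did([-1,.2,-1],0)
a=grab_frame("scene")[:,:,::-1]
overlay("scene",a,[],(310,220,430,320),6,"pics/g2.png")
overlay("top",grab_frame("top")[:,:,::-1],[],(345,175,545,305),4,"pics/g3.png")
E
```

```text
cmd [ 488.4 -147.1  165.9] 58.13
meas [ 488.3 -148.7  166.2] F [ 1.   0.4 -0.4] g 0.31 t 9.8 zyaw 57.9
```

View pics/g2.png

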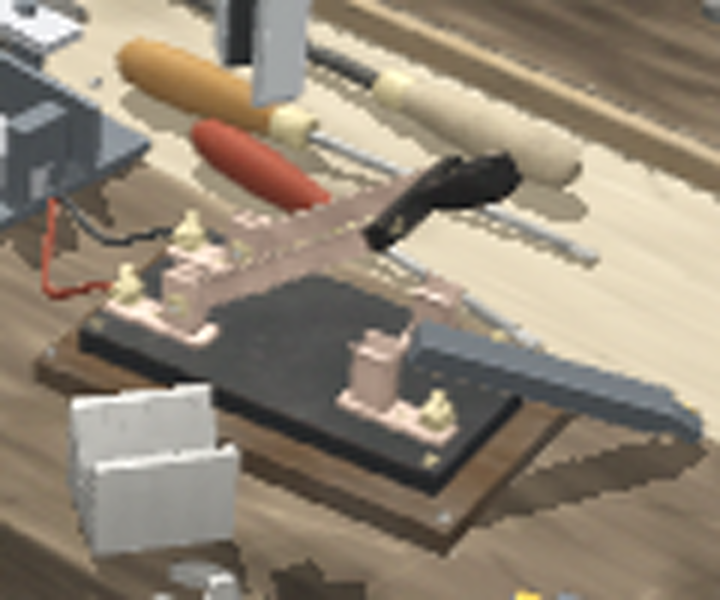

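View pics/g3.png

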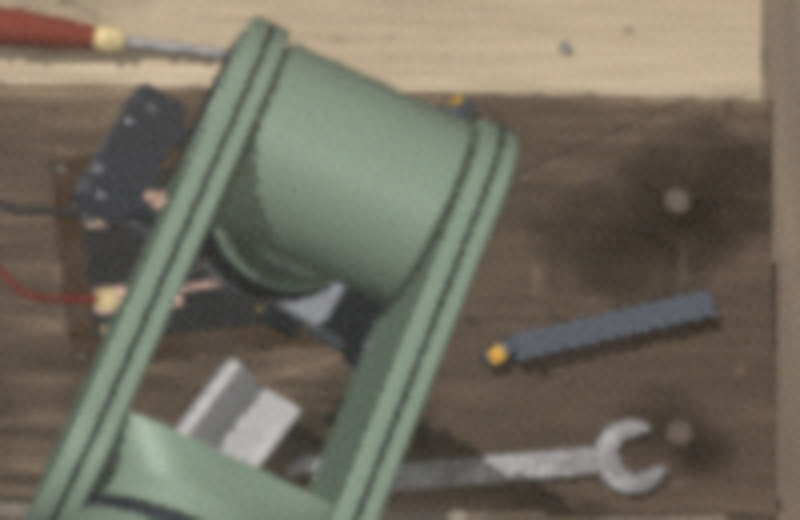

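```bash
python3 - <<'E'
from h import *
rows([465,-330,150],18)
E
```

```text
row [ 0.319 -1.534 -3.354] [8.026 0.    0.   ] dist 185.10594257311902
```

{"fn": "move_arm", "kwargs": {
  "commands": [
    [0,0.3,-1.5,-3.3,8,0,0],
    [0,0.3,-1.5,-3.3,8,0,0],
    [0,0.3,-1.5,-3.3,8,0,0],
    [0,0.3,-1.5,-3.3,8,0,0],
    [0,0.3,-1.5,-3.3,8,0,0]
  ]
}}

```text
t: 10.4
tool_pos: [464.5, -330.2, 149.3]
tcp_rot: [[-0.001, -0.303, 0.953], [0.0, 0.953, 0.303], [-1.0, 0.0, -0.001]]
contact_force: [0.3, 0.8, -0.6]
grip_width: 0.505
```

```bash
python3 - <<'E'
from h import *
did([.3,-1.5,-3.3],8)
rows([455.5,-385.5,70],11.9)
a=grab_frame("scene")[:,:,::-1]
overlay("scene",a,[],(310,220,430,320),6,"pics/g4.png")
overlay("top",grab_frame("top")[:,:,::-1],[],(345,175,545,305),4,"pics/g5.png")
E
```

```text
cmd [ 465.  -326.8  150.9] 18.13
meas [ 464.5 -330.2  149.3] F [ 0.3  0.8 -0.6] g 0.505 t 10.4 zyaw 17.62
row [ 1.619 -1.057 -0.546] [1.246 0.    0.   ] dist 100.4395794307371
```

View pics/g4.png

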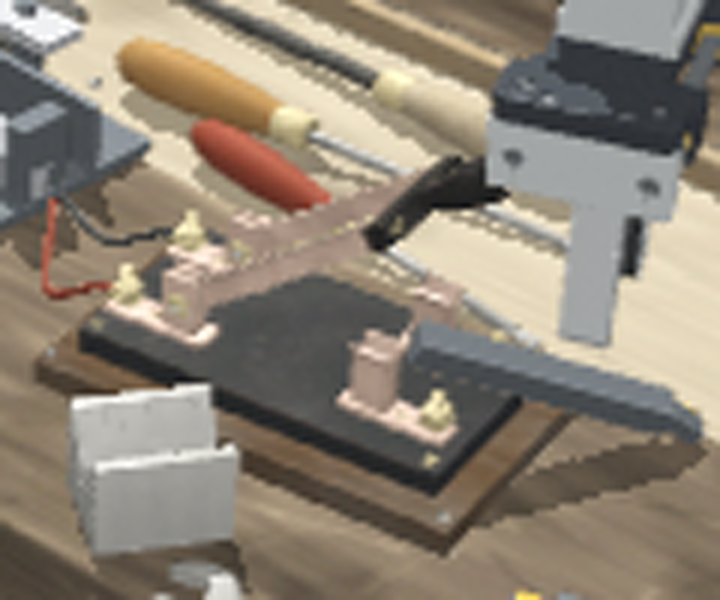

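View pics/g5.png

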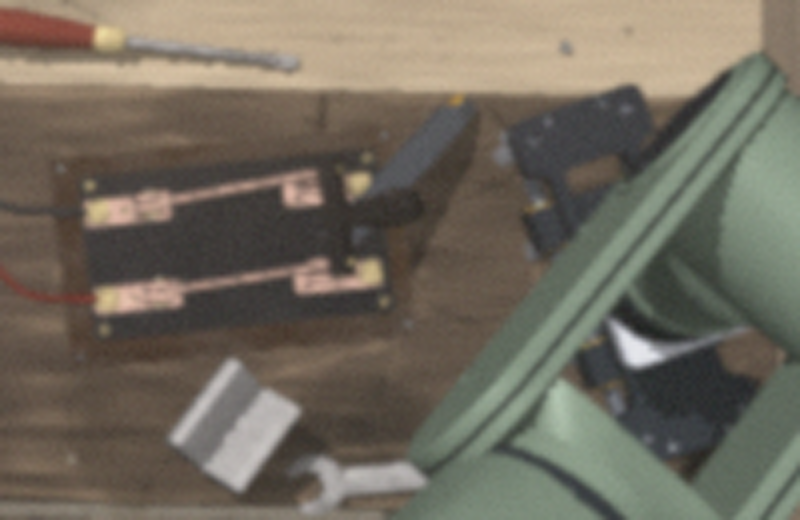

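{"fn": "move_arm", "kwargs": {
  "commands": [
    [0,0.8,-1.06,-0.55,1.25,0,0],
    [0,1.6,-1.06,-0.55,1.25,0,0],
    [0,1.6,-1.06,-0.55,1.25,0,0],
    [0,1.6,-1.06,-0.55,1.25,0,0]
  ]
}}

```text
t: 10.9
tool_pos: [454.6, -383.3, 68.6]
tcp_rot: [[-0.004, -0.208, 0.978], [0.005, 0.978, 0.208], [-1.0, 0.005, -0.002]]
contact_force: [0.2, 1.4, -0.2]
grip_width: 0.5
```

```bash
python3 - <<'E'
from h import *
did([1.6,-1.06,-.55],1.25)
rows([455.5,-385.5,1.0],11.9)
E
```

```text
cmd [ 455.3 -385.7   70.9] 11.88
meas [ 454.6 -383.3   68.6] F [ 0.2  1.4 -0.2] g 0.5 t 10.9 zyaw 12.0
row [1.399 0.004 0.004] [-0.004  0.     0.   ] dist 69.94754231984723
```

{"fn": "move_arm", "kwargs": {
  "commands": [
    [0,0.6,0,0,0,0,0],
    [0,1.1,0,0,0,0,0],
    [0,1.36,0,0,0,0,0],
    [0,1.36,0,0,0,0,0],
    [1,1.36,0,0,0,0,0]
  ],
  "grip_force": 45
}}

```text
t: 11.4
tool_pos: [456.8, -386.0, 4.7]
tcp_rot: [[0.002, -0.207, 0.978], [-0.002, 0.978, 0.207], [-1.0, -0.002, 0.001]]
contact_force: [-1.1, 0.5, -0.1]
grip_width: 0.45
```

{"fn": "move_arm", "kwargs": {
  "commands": [
    [1,0,0,0,0,0,0],
    [1,0,0,0,0,0,0],
    [1,0,0,0,0,0,0],
    [1,0,0,0,0,0,0]
  ]
}}

```text
t: 11.8
tool_pos: [456.3, -386.3, 4.0]
tcp_rot: [[0.002, -0.206, 0.979], [-0.001, 0.979, 0.206], [-1.0, -0.002, 0.002]]
contact_force: [0.4, -0.2, 2.8]
grip_width: 0.168
```

{"fn": "move_arm", "kwargs": {
  "commands": [
    [1,-0.3,0,0,0,0,0],
    [1,-1,0,0,0,0,0],
    [1,-2,0,0,0,0,0],
    [1,-3,0,0,0,0,0],
    [1,-3,0,0,0,0,0]
  ]
}}

```text
t: 12.3
tool_pos: [459.5, -390.3, 162.9]
tcp_rot: [[0.011, -0.206, 0.978], [-0.013, 0.978, 0.206], [-1.0, -0.015, 0.008]]
contact_force: [0.6, -0.8, -1.4]
grip_width: 0.163
```

```bash
python3 - <<'E'
from h import *
did([1.36,0,0],0); did([-3,0,0],0)
overlay("scene",grab_frame("scene")[:,:,::-1],[],(365,225,485,325),6,"pics/h1.png")
rows([470,-220,170],50)
E
```

```text
cmd [ 455.3 -385.7    2.9] 11.88
meas [ 459.5 -390.3  162.9] F [ 0.6 -0.8 -1.4] g 0.163 t 12.3 zyaw 11.9
cmd [ 455.3 -385.7  152.9] 11.88
meas [ 459.5 -390.3  162.9] F [ 0.6 -0.8 -1.4] g 0.163 t 12.3 zyaw 11.9
row [-0.341  3.183  0.969] [-7.624  0.     0.   ] dist 167.24423048113667
```

View pics/h1.png

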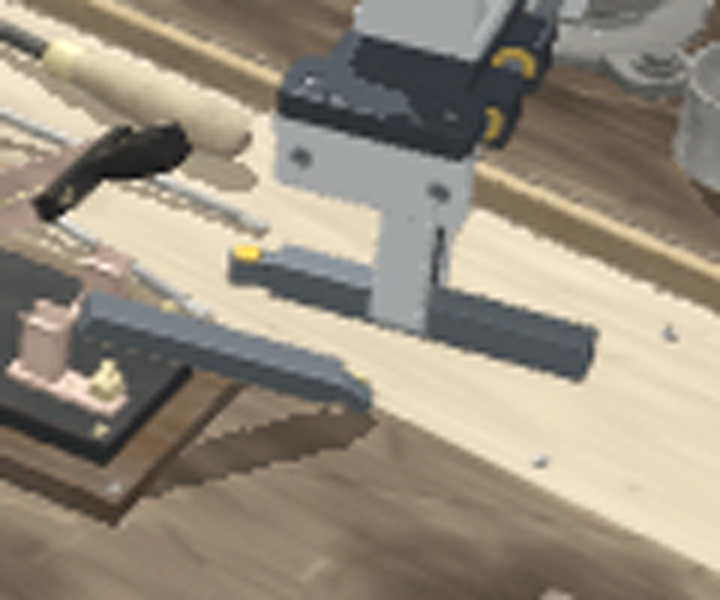

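{"fn": "move_arm", "kwargs": {
  "commands": [
    [1,-0.7,1,0.3,-2.3,0,0],
    [1,-0.8,1.8,0.6,-4.2,0,0],
    [1,-0.8,2.5,0.8,-6,0,0],
    [1,-0.8,3.2,1,-7.6,0,0],
    [1,-0.8,3.2,1,-7.6,0,0]
  ]
}}

```text
t: 12.85
tool_pos: [469.5, -213.2, 190.4]
tcp_rot: [[-0.005, -0.77, 0.638], [0.005, 0.638, 0.77], [-1.0, 0.007, 0.001]]
contact_force: [0.2, -0.1, -1.6]
grip_width: 0.166
```

```bash
python3 - <<'E'
from h import *
did([-.8,3.2,1],-7.6)
rows([500,-50,190],83.57)
E
```

```text
cmd [ 471.3 -218.9  192.9] 49.88
meas [ 469.5 -213.2  190.4] F [ 0.2 -0.1 -1.6] g 0.166 t 12.85 zyaw 50.38
row [0.059 1.738 2.952] [-6.738  0.     0.   ] dist 171.30095401197516
```

{"fn": "move_arm", "kwargs": {
  "commands": [
    [1,0,0.5,0.8,-1.7,0,0],
    [1,0,1,1.6,-3.4,0,0],
    [1,0,1.4,2.3,-5.1,0,0],
    [1,0,1.74,2.95,-6.74,0,0],
    [1,0,1.74,2.95,-6.74,0,0]
  ]
}}

```text
t: 13.35
tool_pos: [498.2, -45.5, 190.6]
tcp_rot: [[-0.005, -0.994, 0.105], [0.003, 0.105, 0.995], [-1.0, 0.005, 0.003]]
contact_force: [-0.7, -0.2, -2.4]
grip_width: 0.165
```

```bash
python3 - <<'E'
from h import *
did([0,1.74,2.95],-6.74)
rows(f(-22,0,90),83.57)
E
```

```text
cmd [499.9 -50.  192.9] 83.58
meas [498.2 -45.5 190.6] F [-0.7 -0.2 -2.4] g 0.165 t 13.35 zyaw 83.99
row [2.059 0.029 2.053] [0.002 0.    0.   ] dist 145.38326117962615
```

{"fn": "move_arm", "kwargs": {
  "commands": [
    [1,0.4,0,0.7,0,0,0],
    [1,0.9,0,1.4,0,0,0],
    [1,1.5,0.03,2.05,0,0,0],
    [1,2,0.03,2.05,0,0,0],
    [1,2,0.03,2.05,0,0,0]
  ]
}}

```text
t: 13.85
tool_pos: [504.1, 52.5, 87.4]
tcp_rot: [[-0.013, -0.994, 0.111], [0.0, 0.111, 0.994], [-1.0, 0.013, -0.001]]
contact_force: [-1.3, -0.6, -2.5]
grip_width: 0.165
```

```bash
python3 - <<'E'
from h import *
did([2,.03,2.05],0); rp()
rows(f(-22,0,33),83.57)
a=grab_frame("scene")[:,:,::-1]; z=88
L=boxes(f,115)+[(f(-30,-70,z),f(-30,70,z),(0,255,255)),(f(-30,-70,z),f(-14,-70,z),(0,255,255)),(f(-14,-70,z),f(-14,70,z),(0,255,255)),(f(-30,70,z),f(-14,70,z),(0,255,255))]
overlay("scene",a,L,(230,180,350,280),6,"pics/h2.png")
E
```

```text
cmd [509.8  52.   92.9] 83.58
meas [504.1  52.5  87.4] F [-1.3 -0.6 -2.5] g 0.165 t 13.85 zyaw 83.62
rack -21.6 -5.7 F 0.8 -1.2
row [ 1.199e+00 -1.000e-03  3.000e-03] [0.002 0.    0.   ] dist 59.94718119423544
```

View pics/h2.png

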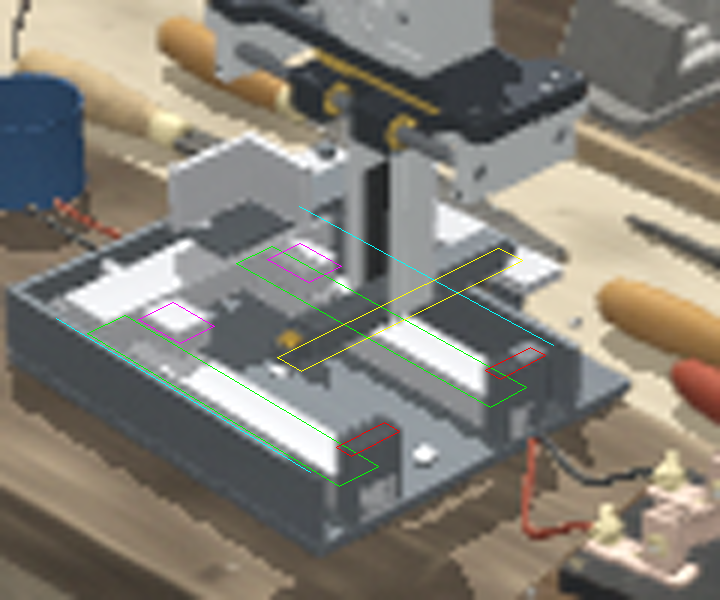

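{"fn": "move_arm", "kwargs": {
  "commands": [
    [1,0,0,0,0,0,0],
    [1,0,0,0,0,0,0],
    [1,0.5,0,0,0,0,0],
    [1,0.5,0,0,0,0,0],
    [1,0.5,0,0,0,0,0]
  ]
}}

```text
t: 14.4
tool_pos: [510.0, 51.6, 68.6]
tcp_rot: [[0.0, -0.994, 0.113], [-0.0, 0.113, 0.994], [-1.0, -0.0, -0.0]]
contact_force: [-0.0, -0.8, -2.6]
grip_width: 0.167
```

```bash
python3 - <<'E'
from h import *
did([.5,0,0],0); x,y=rp()
o=sensors.get_obs(); z=o["tool_pos"][2]-4+16
rows(f(-22,0,33),83.57)
a=grab_frame("scene")[:,:,::-1]
L=[(f(x-8,y-70,z),f(x-8,y+70,z),(0,255,255)),(f(x-8,y-70,z),f(x+8,y-70,z),(0,255,255)),(f(x+8,y-70,z),f(x+8,y+70,z),(0,255,255)),(f(x-8,y+70,z),f(x+8,y+70,z),(0,255,255))]
overlay("scene",a,L,(230,180,350,280),6,"pics/h3.png")
E
```

```text
cmd [509.8  52.   67.9] 83.58
meas [510.   51.6  68.6] F [-0.  -0.8 -2.6] g 0.167 t 14.4 zyaw 83.54
rack -21.4 0.2 F 0.8 0.1
row [ 0.699 -0.001  0.003] [0.002 0.    0.   ] dist 34.947310814059705
```

View pics/h3.png

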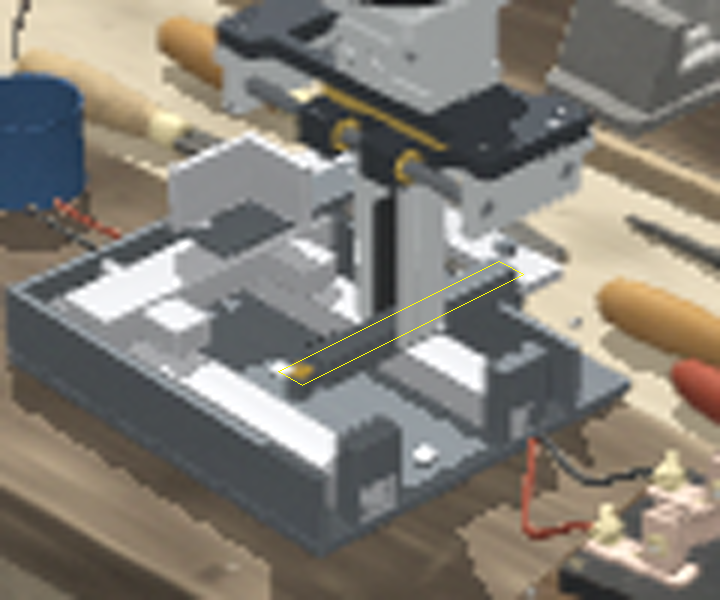

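{"fn": "move_arm", "kwargs": {
  "commands": [
    [1,0.3,0,0,0,0,0],
    [1,0.55,0,0,0,0,0],
    [1,0.7,0,0,0,0,0],
    [1,0.7,0,0,0,0,0],
    [1,0.73,0,0,0,0,0]
  ]
}}

```text
t: 14.95
tool_pos: [510.2, 52.1, 31.7]
tcp_rot: [[0.0, -0.994, 0.112], [-0.0, 0.112, 0.994], [-1.0, -0.0, 0.0]]
contact_force: [-0.5, 0.9, 10.6]
grip_width: 0.166
```

```bash
python3 - <<'E'
from h import *
did([.73,0,0],0); rp()
E
```

```text
cmd [509.8  52.   31.4] 83.58
meas [510.2  52.1  31.7] F [-0.5  0.9 10.6] g 0.166 t 14.95 zyaw 83.59
rack -21.9 0.4 F -0.9 -0.6
```

{"fn": "move_arm", "kwargs": {
  "commands": [
    [0.45,0,0,0,0,0,0],
    [0.45,0,0,0,0,0,0],
    [0.45,-0.3,0,0,0,0,0],
    [0.45,-1.2,0,0,0,0,0],
    [0.45,-2,0,0,0,0,0]
  ]
}}

```text
t: 15.45
tool_pos: [509.5, 52.1, 132.6]
tcp_rot: [[-0.001, -0.994, 0.112], [0.0, 0.112, 0.994], [-1.0, 0.001, -0.0]]
contact_force: [0.6, -0.2, 0.1]
grip_width: 0.273
```

```bash
python3 - <<'E'
from h import *
did([-2,0,0],0); rp()
overlay("scene",grab_frame("scene")[:,:,::-1],[],(230,180,350,280),6,"pics/h4.png")
rows([480,-120,190],60)
E
```

```text
cmd [509.8  52.  131.4] 83.58
meas [509.5  52.1 132.6] F [ 0.6 -0.2  0.1] g 0.273 t 15.45 zyaw 83.59
rack -21.9 -0.3 F 0.2 0.6
row [-1.171  0.208 -3.486] [4.716 0.    0.   ] dist 184.14333664454335
```

View pics/h4.png

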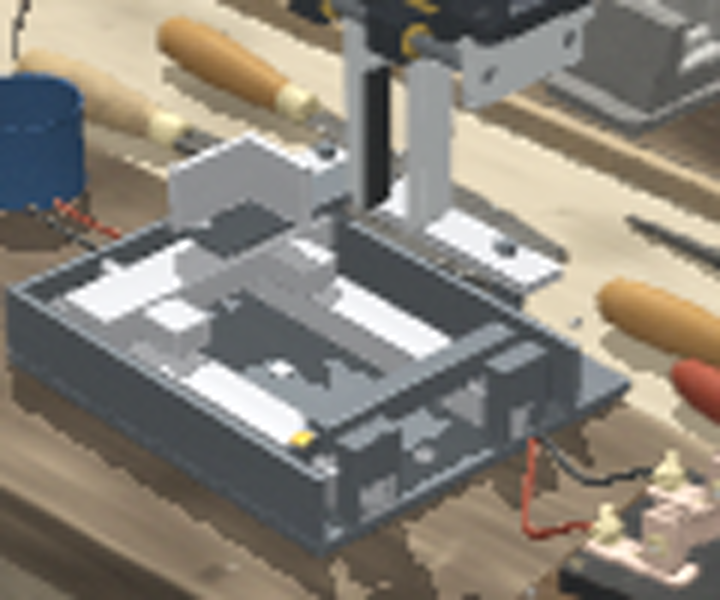

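```bash
python3 - <<'E'
from h import *
s=grab_frame("scene")[:,:,::-1]; t=grab_frame("top")[:,:,::-1]
cv2.imwrite("pics/s5.png",s); cv2.imwrite("pics/t5.png",t)
overlay("scene",s,[],(370,250,440,310),11,"pics/k1.png")
overlay("top",t,[],(420,190,475,240),14,"pics/k2.png")
E
```

```text
(no output)
```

View pics/k1.png

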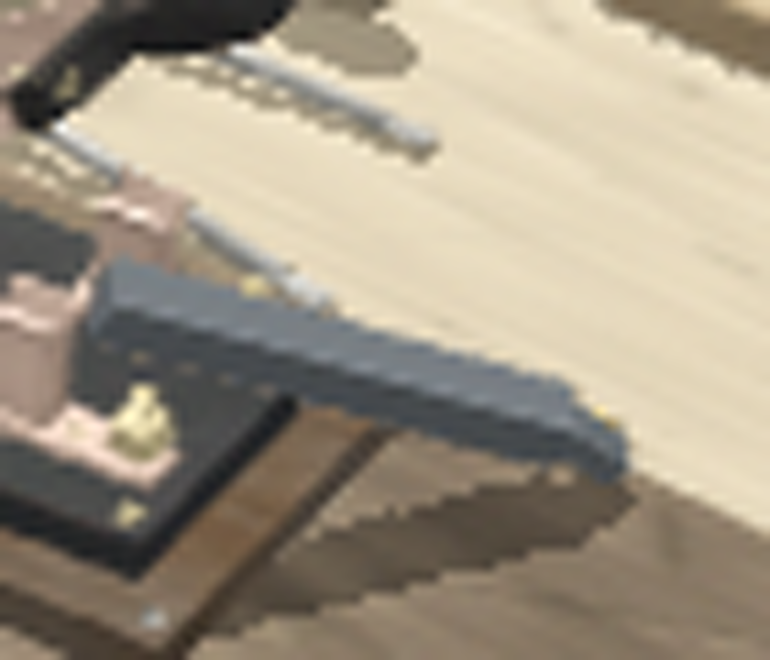

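View pics/k2.png

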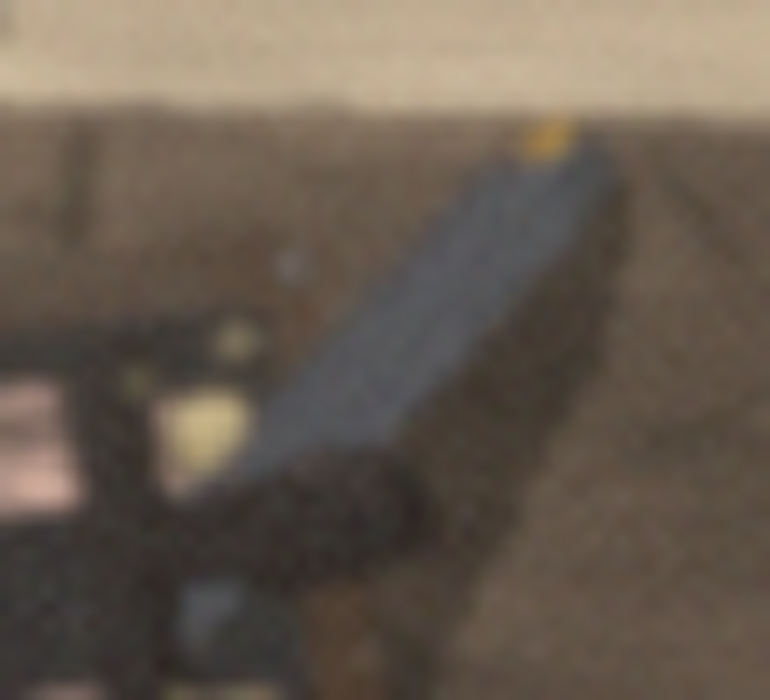

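```bash
cat > fit.py <<'E'
from h import *
from scipy.optimize import least_squares
S=lambda u,v:np.array([370+(u+.5)/11-.5,250+(v+.5)/11-.5])
T=lambda u,v:np.array([420+(u+.5)/14-.5,190+(v+.5)/14-.5])
pts=[((8,-70,0),"scene",S(105,300)),((8,-70,16),"scene",S(120,262)),((-8,-70,0),"scene",S(90,335)),((8,52,16),"scene",S(573,382)),
 ((0,64,16),"scene",S(603,416)),((0,64,16),"top",T(548,140))]
# edge constraints (top): points on line
edges=[((8,16),T(250,440),T(480,180)),((8,0),T(395,430),T(590,210))]
def X(q,l): return q[:3]+Ro.from_rotvec(q[3:]).as_matrix()@np.array(l,float)
R0=np.c_[[0,0,1],[.7,-.7,0],[.7,.7,0]]; 
def res(q):
    r=[]
    for l,n,p in pts: r+=list(proj(n,X(q,l))-p)
    for (x,z),A,B in edges:
        a=proj("top",X(q,(x,-20,z))); b=proj("top",X(q,(x,50,z)))
        d=(b-a)/np.linalg.norm(b-a); nn=np.array([-d[1],d[0]]); r+=[(A-a)@nn,(B-a)@nn]
    return np.array(r)
Rm=R0/np.linalg.norm(R0,axis=0)
q0=np.r_[540,-270,35,Ro.from_matrix(Rm).as_rotvec()]
s=least_squares(res,q0); q=s.x
if __name__=="__main__":
    np.set_printoptions(precision=2,suppress=True)
    print(q[:3],Ro.from_rotvec(q[3:]).as_matrix(),s.fun)
    for l in[(8,-70,0),(8,-70,16),(-8,-70,0),(-8,-70,16),(-8,70,0),(-8,70,16),(8,70,0),(8,70,16),(0,0,8)]: print(l,X(q,l))
    C8=[(x,y,z) for x in(-8,8) for y in(-70,70) for z in(0,16)]
    L=[(X(q,a),X(q,b),(0,255,0)) for a in C8 for b in C8 if a<b and sum(i!=j for i,j in zip(a,b))==1]
    overlay("scene",cv2.imread("pics/s5.png"),L,(370,250,440,310),11,"pics/k3.png")
    overlay("top",cv2.imread("pics/t5.png"),L,(420,190,475,240),14,"pics/k4.png")
E
python3 fit.py
```

```text
[ 545.19 -274.44   37.14] [[ 0.18  0.65  0.74]
 [-0.32 -0.68  0.67]
 [ 0.93 -0.35  0.08]] [ 1.09 -0.32 -1.16 -0.97 -0.3   1.04 -0.17  0.11 -0.31  0.35 -0.25 -1.32
  0.01 -0.9   0.2  -0.43]
(8, -70, 0) [ 501.45 -229.6    69.39]
(8, -70, 16) [ 513.32 -218.95   70.69]
(-8, -70, 0) [ 498.55 -224.56   54.48]
(-8, -70, 16) [ 510.42 -213.91   55.78]
(-8, 70, 0) [ 588.93 -319.28    4.89]
(-8, 70, 16) [ 600.81 -308.63    6.19]
(8, 70, 0) [ 591.83 -324.32   19.8 ]
(8, 70, 16) [ 603.7  -313.67   21.09]
(0, 0, 8) [ 551.13 -269.11   37.79]
```

View pics/k3.png

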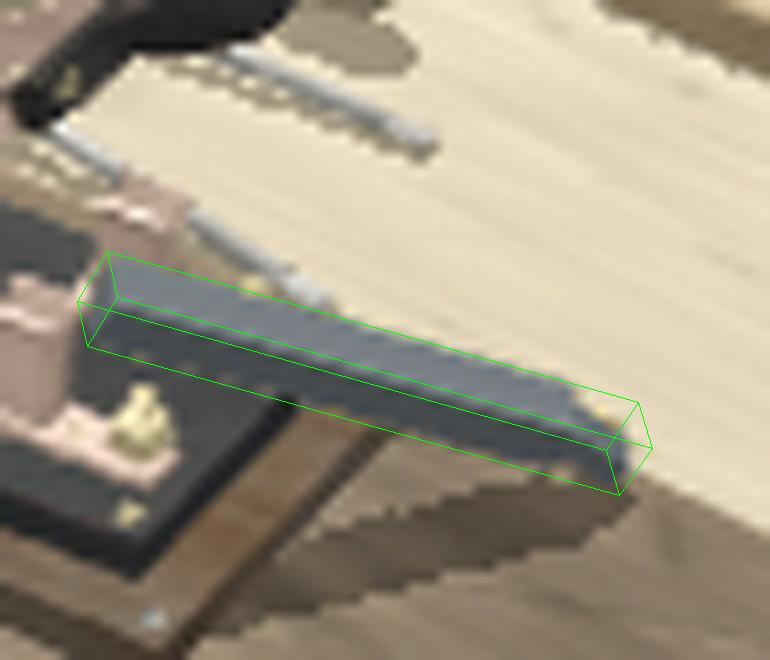

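View pics/k4.png

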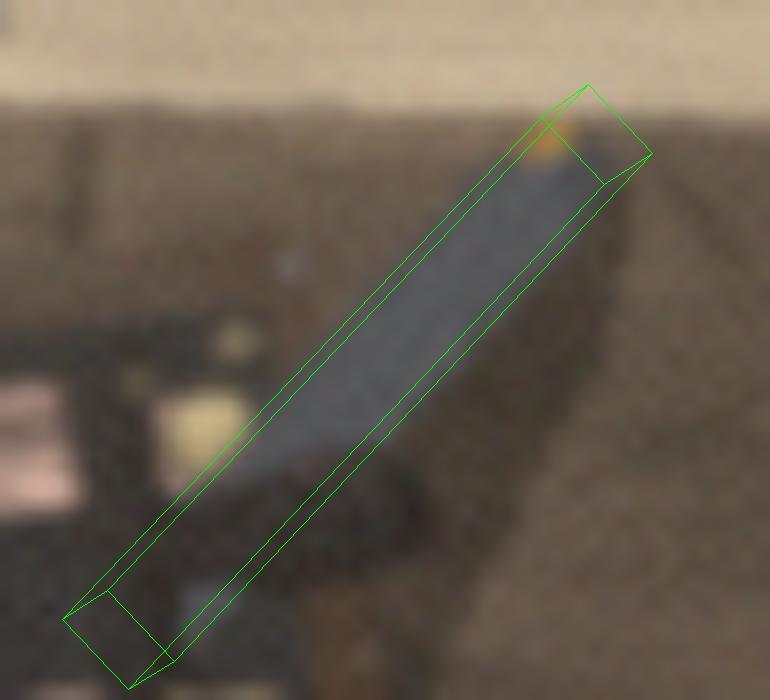

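```bash
python3 - <<'E'
s=open("fit.py").read()
s=s.replace('((-8,-70,0),"scene",S(90,335)),','((8,-70,8),"top",T(212,640)),')
open("fit.py","w").write(s)
E
python3 fit.py
```

```text
[ 544.28 -277.79   39.73] [[ 0.3   0.68  0.67]
 [-0.22 -0.63  0.74]
 [ 0.93 -0.37 -0.04]] [ 2.51 -0.17 -0.48 -0.18 -2.75  0.11 -0.33 -0.11 -0.48  0.3  -0.51 -1.36
 -1.48 -0.71 -0.87 -0.07]
(8, -70, 0) [ 499.04 -235.11   72.84]
(8, -70, 16) [ 509.74 -223.23   72.15]
(-8, -70, 0) [ 494.25 -231.66   57.97]
(-8, -70, 16) [ 504.95 -219.78   57.28]
(-8, 70, 0) [ 589.51 -320.48    6.62]
(-8, 70, 16) [ 600.21 -308.6     5.93]
(8, 70, 0) [ 594.3  -323.93   21.49]
(8, 70, 16) [ 605.   -312.06   20.8 ]
(0, 0, 8) [ 549.63 -271.86   39.39]
```

View pics/k3.png

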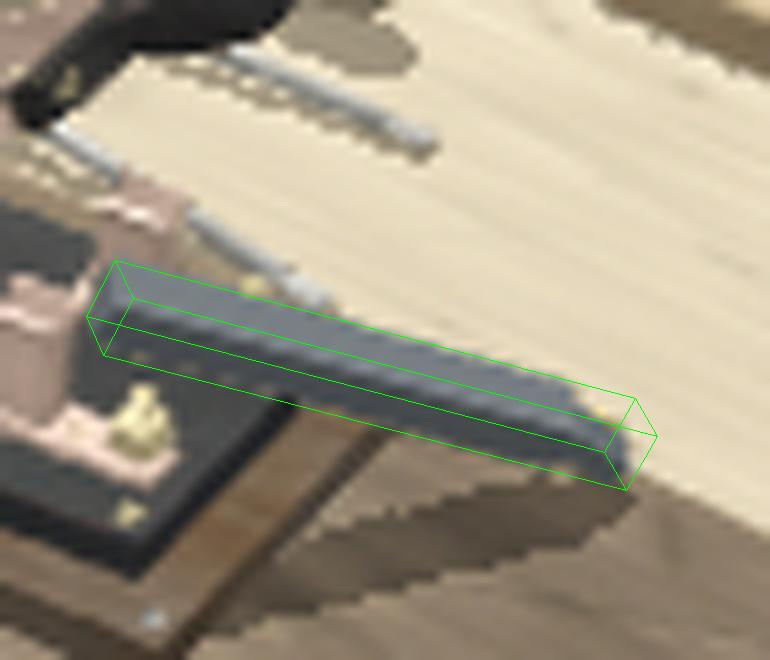

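View pics/k4.png

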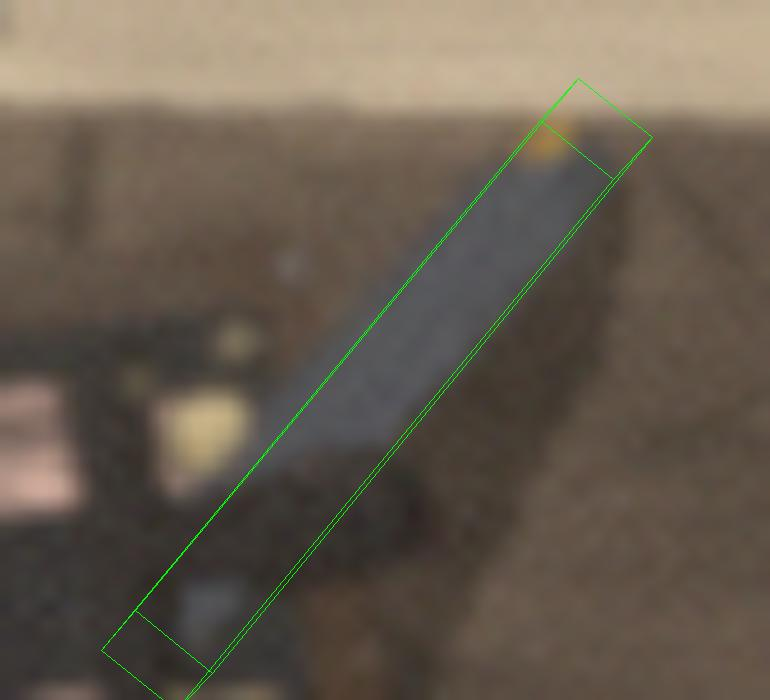

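```bash
sed -i 's/((8,-70,8),"top",T(212,640))/((8,-70,0),"top",T(183,662))/; s/((0,64,16),"top",T(548,140))/((0,63,16),"top",T(548,140))/; s/((8,-70,0),"scene",S(105,300)),((8,-70,16),"scene",S(120,262)),/((8,-70,0),"scene",S(98,300)),((8,-70,16),"scene",S(112,258)),/' fit.py; python3 fit.py; python3 - <<'E'
from fit import *
# lever tip
def tri(a,b):
    r=lambda X: np.r_[proj("scene",X)-a,proj("top",X)-b]
    return least_squares(r,[530,-250,100]).x
print("lever tip",tri((396.5,248.3),(450.5,225.7)))
R=Ro.from_rotvec(q[3:]).as_matrix(); print("zyaw perp",np.degrees(np.arctan2(R[1,2],R[0,2])),"axis",np.degrees(np.arctan2(R[1,1],R[0,1])))
for y in(25,38,70): print(y,X(q,(0,y,8)))
E
```

```text
[ 544.61 -275.23   38.29] [[ 0.25  0.65  0.71]
 [-0.23 -0.68  0.7 ]
 [ 0.94 -0.34 -0.02]] [ 1.59 -0.16 -0.89  0.05 -0.64  0.25 -0.29 -0.13 -0.27  0.25 -0.3  -0.95
 -0.07 -0.81  0.11 -0.38]
(8, -70, 0) [ 500.76 -229.65   69.33]
(8, -70, 16) [ 512.18 -218.46   69.03]
(-8, -70, 0) [ 496.79 -226.01   54.26]
(-8, -70, 16) [ 508.22 -214.81   53.97]
(-8, 70, 0) [ 588.46 -320.8     7.24]
(-8, 70, 16) [ 599.89 -309.61    6.94]
(8, 70, 0) [ 592.42 -324.45   22.31]
(8, 70, 16) [ 603.85 -313.25   22.01]
(0, 0, 8) [ 550.32 -269.63   38.14]
lever tip [ 516.53602472 -256.21167855  157.54326205]
zyaw perp 44.419732921494585 axis -45.95919802562669
25 [ 566.69154914 -286.55705434   29.73997179]
38 [ 575.20372749 -295.35912037   25.37345675]
70 [ 596.15678187 -317.02574443   14.62511205]
```

View pics/k4.png

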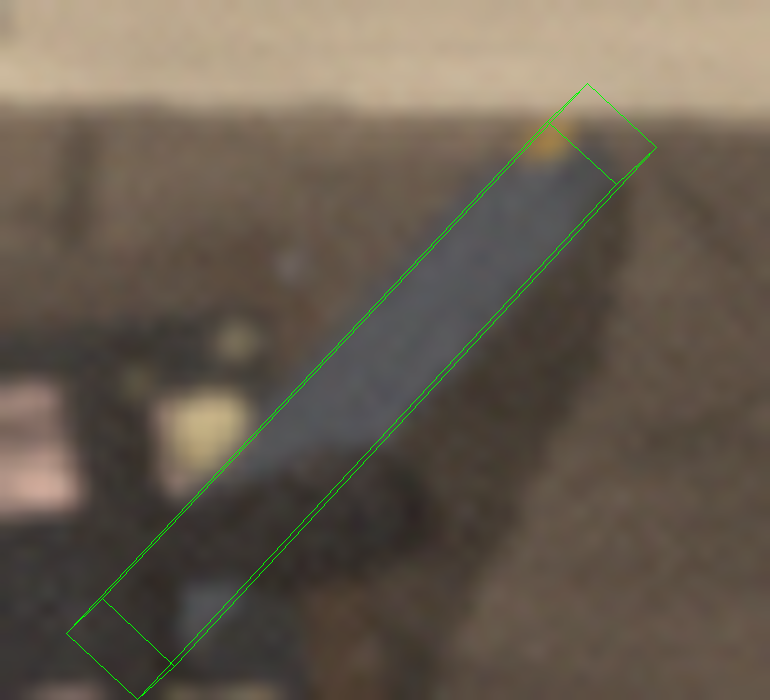

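```bash
python3 - <<'E'
from h import *
rows([545,-120,200],50)
E
```

```text
row [-1.371 -1.084 -3.34 ] [6.716 0.    0.   ] dist 188.48846185549664
```

{"fn": "move_arm", "kwargs": {
  "commands": [
    [0.2,-1.4,-1.1,-3.3,6.7,0,0],
    [0.2,-1.4,-1.1,-3.3,6.7,0,0],
    [0.2,-1.4,-1.1,-3.3,6.7,0,0],
    [0.2,-1.4,-1.1,-3.3,6.7,0,0],
    [0.2,-1.4,-1.1,-3.3,6.7,0,0]
  ]
}}

```text
t: 16.1
tool_pos: [547.7, -122.7, 202.7]
tcp_rot: [[0.003, -0.763, 0.647], [-0.003, 0.647, 0.763], [-1.0, -0.004, 0.0]]
contact_force: [-0.0, -0.2, 0.5]
grip_width: 0.399
```

```bash
python3 - <<'E'
from h import *
did([-1.4,-1.1,-3.3],6.7)
rows([574,-294.5,195],43)
E
```

```text
cmd [ 546.  -118.1  201.4] 50.08
meas [ 547.7 -122.7  202.7] F [-0.  -0.2  0.5] g 0.399 t 16.1 zyaw 49.72
row [ 0.129 -2.693 -2.347] [1.416 0.    0.   ] dist 178.725267213953
```

{"fn": "move_arm", "kwargs": {
  "commands": [
    [0.2,0.1,-2.7,-2.35,1.4,0,0],
    [0.2,0.1,-2.7,-2.35,1.4,0,0],
    [0.2,0.1,-2.7,-2.35,1.4,0,0],
    [0.2,0.1,-2.7,-2.35,1.4,0,0],
    [0.2,0.1,-2.7,-2.35,1.4,0,0]
  ]
}}

```text
t: 16.6
tool_pos: [573.3, -297.2, 193.6]
tcp_rot: [[-0.003, -0.681, 0.732], [0.001, 0.732, 0.681], [-1.0, 0.003, -0.001]]
contact_force: [-1.7, 0.2, -0.4]
grip_width: 0.4
```

{"fn": "move_arm", "kwargs": {
  "commands": [
    [0.2,1,0,0,0,0,0],
    [0.2,2,0,0,0,0,0],
    [0.2,2.4,0,0,0,0,0],
    [0.2,2.4,0,0,0,0,0]
  ]
}}

```text
t: 17.0
tool_pos: [570.1, -289.7, 70.0]
tcp_rot: [[-0.01, -0.685, 0.729], [0.008, 0.729, 0.685], [-1.0, 0.013, -0.002]]
contact_force: [-0.4, 0.0, -0.2]
grip_width: 0.399
```

```bash
python3 - <<'E'
from h import *
did([.1,-2.7,-2.35],1.4);did([2.4,0,0],0)
s=grab_frame("scene")[:,:,::-1]
overlay("scene",s,[],(350,210,440,310),6,"pics/l1.png")
overlay("top",grab_frame("top")[:,:,::-1],[],(400,170,500,260),6,"pics/l2.png")
E
```

```text
cmd [ 574.2 -294.8  196.4] 43.08
meas [ 570.1 -289.7   70. ] F [-0.4  0.  -0.2] g 0.399 t 17.0 zyaw 43.22
cmd [ 574.2 -294.8   76.4] 43.08
meas [ 570.1 -289.7   70. ] F [-0.4  0.  -0.2] g 0.399 t 17.0 zyaw 43.22
```

View pics/l1.png

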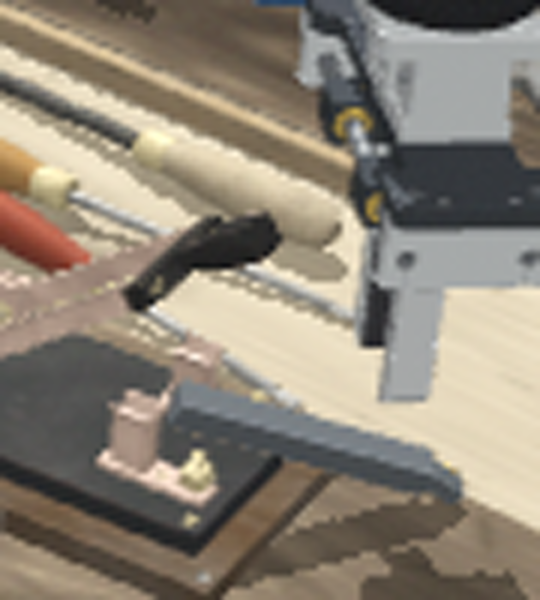

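View pics/l2.png

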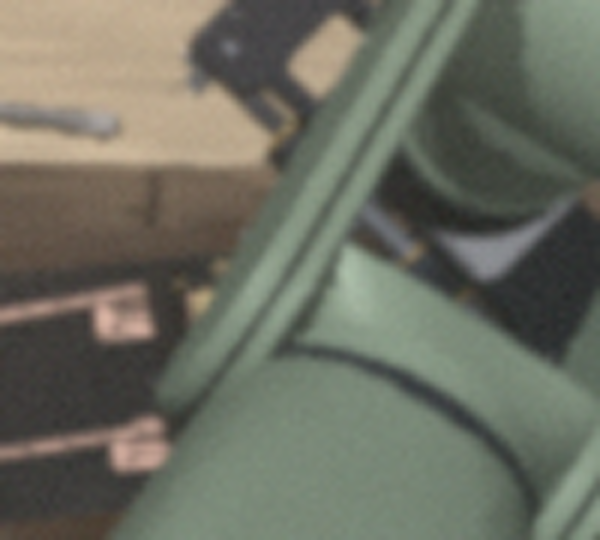

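{"fn": "move_arm", "kwargs": {
  "commands": [
    [0.2,0,0,0,0,0,0],
    [0.2,0.5,0,0,0,0,0],
    [0.2,1,0,0,0,0,0],
    [0.2,1.25,0,0,0,0,0],
    [0.2,1.25,0,0,0,0,0]
  ]
}}

```text
t: 17.6
tool_pos: [573.7, -294.1, 13.2]
tcp_rot: [[-0.002, -0.683, 0.73], [0.001, 0.73, 0.683], [-1.0, 0.002, -0.0]]
contact_force: [-0.5, 0.9, 0.3]
grip_width: 0.397
```

```bash
python3 - <<'E'
from h import *
did([1.25,0,0],0)
s=grab_frame("scene")[:,:,::-1]
overlay("scene",s,[],(350,230,440,310),8,"pics/l3.png")
E
```

```text
cmd [ 574.2 -294.8   13.9] 43.08
meas [ 573.7 -294.1   13.2] F [-0.5  0.9  0.3] g 0.397 t 17.6 zyaw 43.1
```

View pics/l3.png

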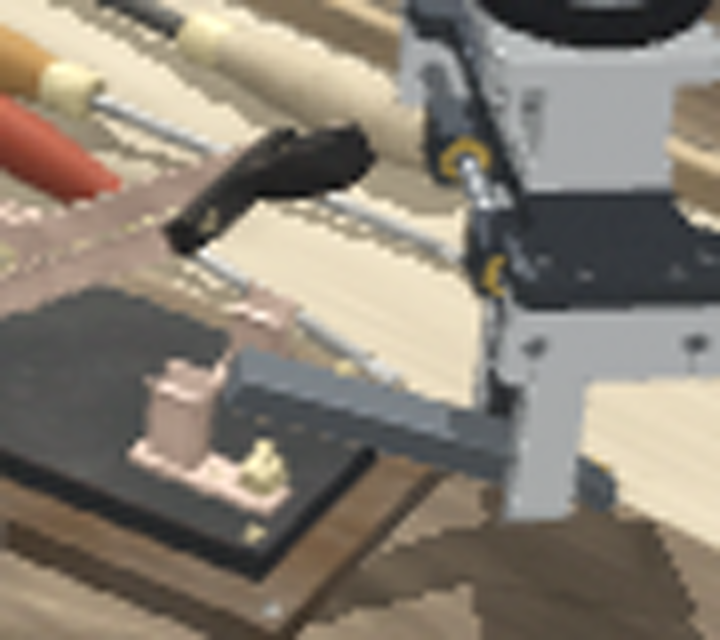

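Fingers straddle the tool near its nose. Close with a firm grip.

{"fn": "move_arm", "kwargs": {
  "commands": [
    [1,0,0,0,0,0,0],
    [1,0,0,0,0,0,0],
    [1,0,0,0,0,0,0],
    [1,0,0,0,0,0,0],
    [1,0,0,0,0,0,0]
  ],
  "grip_force": 55
}}

```text
t: 18.15
tool_pos: [575.2, -295.6, 15.1]
tcp_rot: [[0.002, -0.683, 0.73], [-0.002, 0.73, 0.683], [-1.0, -0.003, 0.0]]
contact_force: [0.7, -0.2, 2.3]
grip_width: 0.182
```

```bash
python3 - <<'E'
from h import *
did([0,0,0],0)
s=grab_frame("scene")[:,:,::-1]
overlay("scene",s,[],(350,230,440,310),8,"pics/l4.png")
E
```

```text
cmd [ 574.2 -294.8   13.9] 43.08
meas [ 575.2 -295.6   15.1] F [ 0.7 -0.2  2.3] g 0.182 t 18.15 zyaw 43.09
```

View pics/l4.png

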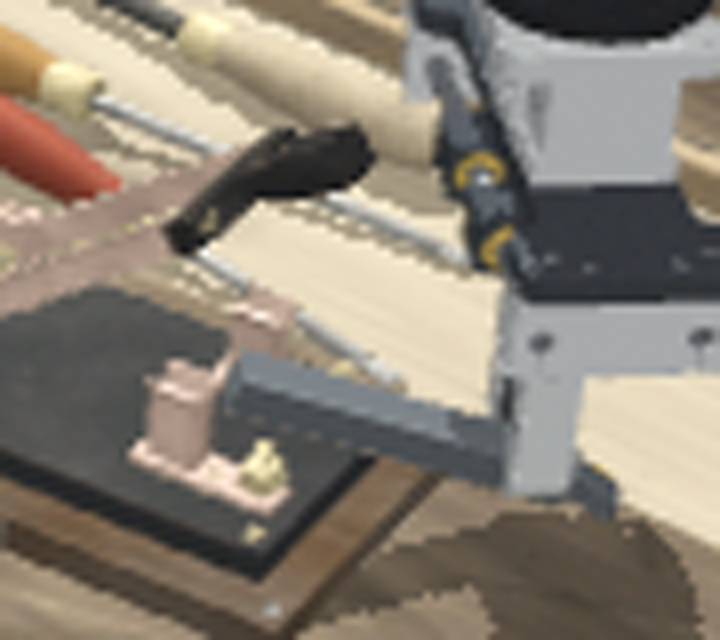

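{"fn": "move_arm", "kwargs": {
  "commands": [
    [1,-0.1,-0.1,0,0,0,0],
    [1,-0.2,-0.4,0,0,0,0],
    [1,-0.25,-0.8,0,0,0,0],
    [1,-0.3,-1.2,0,0,0,0],
    [1,-0.3,-1.2,0,0,0,0]
  ]
}}

```text
t: 18.7
tool_pos: [616.5, -340.5, 28.9]
tcp_rot: [[0.001, -0.682, 0.731], [-0.001, 0.731, 0.682], [-1.0, -0.002, 0.0]]
contact_force: [-0.2, -1.1, -2.4]
grip_width: 0.18
```

```bash
python3 - <<'E'
from h import *
did([-.3,-1.2,0],0)
s=grab_frame("scene")[:,:,::-1]
overlay("scene",s,[],(350,230,450,310),8,"pics/l5.png")
E
```

```text
cmd [ 615.1 -338.7   28.9] 43.08
meas [ 616.5 -340.5   28.9] F [-0.2 -1.1 -2.4] g 0.18 t 18.7 zyaw 43.04
```

View pics/l5.png

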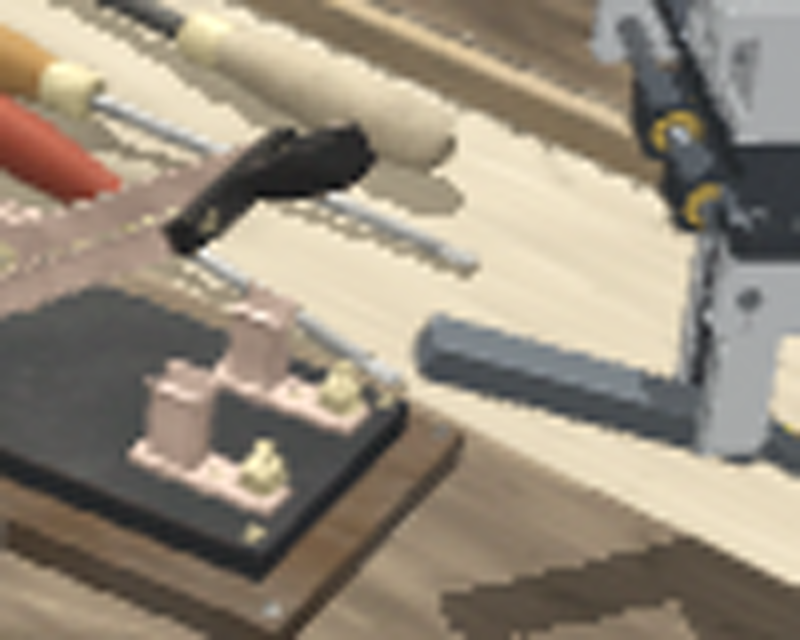

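```bash
python3 - <<'E'
from h import *
rows([620,-370,45],43)
E
```

```text
row [-0.321 -0.524 -0.357] [0.016 0.    0.   ] dist 35.53962735606229
```

{"fn": "move_arm", "kwargs": {
  "commands": [
    [1,-0.2,-0.52,-0.3,1,0,0],
    [1,-0.35,-0.52,-0.36,2.5,0,0],
    [1,-0.35,-0.52,-0.36,4,0,0],
    [1,-0.35,-0.52,-0.36,5.6,0,0],
    [1,-0.35,-0.52,-0.36,7.2,0,0]
  ]
}}

```text
t: 19.25
tool_pos: [618.3, -368.3, 45.2]
tcp_rot: [[-0.003, -0.118, 0.993], [0.003, 0.993, 0.118], [-1.0, 0.003, -0.003]]
contact_force: [-1.0, -0.2, -1.6]
grip_width: 0.179
```

{"fn": "move_arm", "kwargs": {
  "commands": [
    [1,0,0,0,1.6,0,0],
    [1,0,0,0,3.2,0,0],
    [1,0,0,0,4.8,0,0],
    [1,0,0,0,6.4,0,0],
    [1,0,0,0,7.6,0,0]
  ]
}}

```text
t: 19.75
tool_pos: [618.3, -368.1, 45.1]
tcp_rot: [[-0.003, 0.518, 0.856], [0.003, 0.856, -0.518], [-1.0, 0.001, -0.004]]
contact_force: [0.3, -0.5, -1.4]
grip_width: 0.18
```

```bash
python3 - <<'E'
from h import *
did([-.35,-.52,-.36],7.2); did([0,0,0],7.6)
s=grab_frame("scene")[:,:,::-1]
overlay("scene",s,[],(350,220,450,310),8,"pics/l6.png")
E
```

```text
cmd [ 619.8 -370.    46.4] 7.08
meas [ 618.3 -368.1   45.1] F [ 0.3 -0.5 -1.4] g 0.18 t 19.75 zyaw -31.17
cmd [ 619.8 -370.    46.4] -30.92
meas [ 618.3 -368.1   45.1] F [ 0.3 -0.5 -1.4] g 0.18 t 19.75 zyaw -31.17
```

View pics/l6.png

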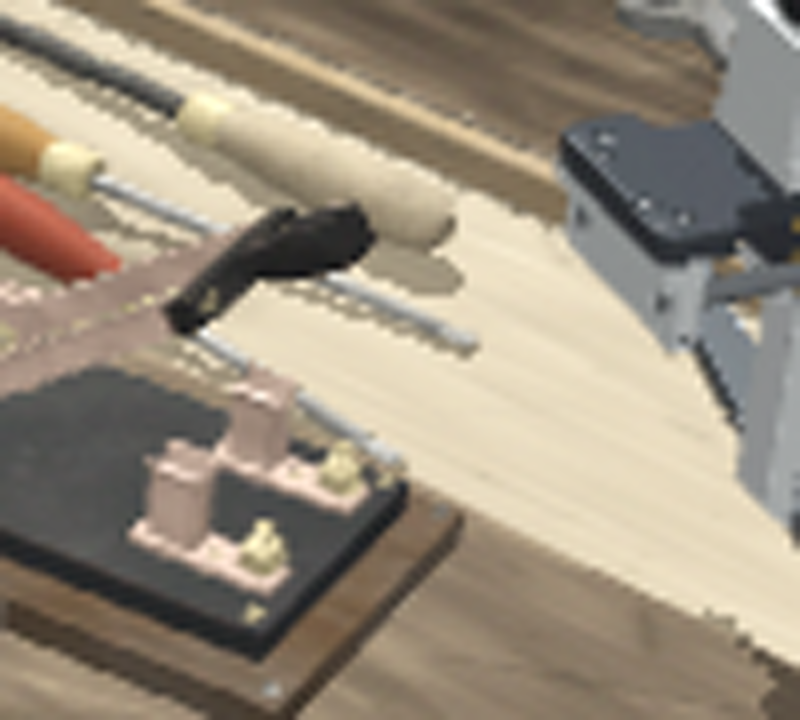

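{"fn": "move_arm", "kwargs": {
  "commands": [
    [1,0,0,0,0,0,-1.5],
    [1,0,0,0,0,0,-3],
    [1,0,0,0,0,0,-4],
    [1,0,0,0,0,0,-4]
  ]
}}

```text
t: 20.2
tool_pos: [619.7, -365.0, 43.8]
tcp_rot: [[-0.178, 0.476, 0.861], [-0.291, 0.811, -0.508], [-0.94, -0.341, -0.006]]
contact_force: [-0.4, 1.1, -2.1]
grip_width: 0.18
```

```bash
python3 - <<'E'
from h import *
s=grab_frame("scene")[:,:,::-1]
overlay("scene",s,[],(400,200,500,290),8,"pics/l7.png")
E
```

```text
(no output)
```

View pics/l7.png

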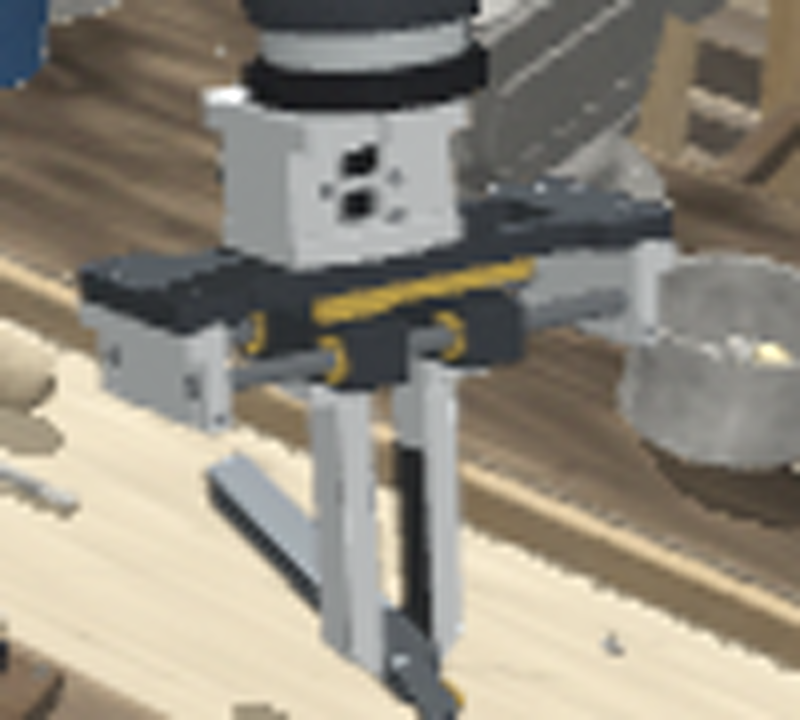

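```bash
python3 - <<'E'
from h import *
from scipy.optimize import brentq
b=(400+230/8,200+475/8); n=(400+440/8,200+710/8)
# axis dir horiz from gripper: nose dir angle
for zb in range(20,90,10):
    B=ray("scene",*b,zb)
    for zn in (15,25,35,45):
        N=ray("scene",*n,zn); d=N-B
        if abs(np.linalg.norm(d)-138)<6: print(zb,zn,np.linalg.norm(d).round(1),np.degrees(np.arctan2(d[1],d[0])).round(1),B.round(),N.round())
E
```

```text
20 15 136.1 -120.3 [ 716. -254.   20.] [ 648. -371.   15.]
30 25 134.6 -120.3 [ 702. -260.   30.] [ 635. -376.   25.]
40 35 133.1 -120.2 [ 689. -266.   40.] [ 622. -381.   35.]
```

{"fn": "move_arm", "kwargs": {
  "commands": [
    [1,0.25,0.09,0,0,0,0],
    [1,0.45,0.16,0,0,0,0],
    [1,0.57,0.205,0,0,0,0],
    [1,0.65,0.235,0,0,0,0],
    [1,0.65,0.235,0,0,0,0]
  ]
}}

```text
t: 20.75
tool_pos: [618.7, -370.2, 10.5]
tcp_rot: [[-0.178, 0.483, 0.857], [-0.292, 0.806, -0.515], [-0.94, -0.342, -0.002]]
contact_force: [0.4, -0.6, -1.7]
grip_width: 0.182
```

{"fn": "move_arm", "kwargs": {
  "commands": [
    [1,0.05,0.018,0,0,0,0],
    [1,0.09,0.033,0,0,0,0],
    [1,0.09,0.033,0,0,0,0]
  ]
}}

```text
t: 21.05
tool_pos: [619.9, -369.9, 7.0]
tcp_rot: [[-0.176, 0.483, 0.858], [-0.293, 0.806, -0.514], [-0.94, -0.342, -0.0]]
contact_force: [-0.2, -0.1, -2.2]
grip_width: 0.178
```

{"fn": "move_arm", "kwargs": {
  "commands": [
    [0.2,0,0,0,0,0,0],
    [0.2,0,0,0,0,0,0],
    [0.2,-0.1,0,0,0,0,0],
    [0.2,-0.8,0,0,0,0,2],
    [0.2,-1.5,0,0,0,0,4]
  ]
}}

```text
t: 21.55
tool_pos: [633.9, -345.3, 77.8]
tcp_rot: [[-0.023, 0.51, 0.86], [-0.036, 0.859, -0.51], [-0.999, -0.043, -0.001]]
contact_force: [-0.4, -0.3, -0.5]
grip_width: 0.399
```

{"fn": "move_arm", "kwargs": {
  "commands": [
    [0.2,0,0,0,0,0,0],
    [0.2,0,0,0,0,0,0]
  ]
}}

```text
t: 21.75
tool_pos: [633.8, -349.9, 80.5]
tcp_rot: [[-0.022, 0.515, 0.857], [-0.046, 0.856, -0.515], [-0.999, -0.05, 0.005]]
contact_force: [-0.4, 0.6, -0.4]
grip_width: 0.402
```

```bash
python3 - <<'E'
from h import *
o=sensors.get_obs(); print(o["tcp_rot"])
p=o["tool_pos"]; save(p,-30.92); did([0,0,0],0)
s=grab_frame("scene")[:,:,::-1];t=grab_frame("top")[:,:,::-1]
overlay("scene",s,[],(400,190,500,290),7,"pics/l8.png")
overlay("top",t,[],(430,140,540,230),7,"pics/l9.png")
E
```

```text
[[-0.02191949  0.51465209  0.85711888]
 [-0.04552503  0.85592174 -0.51509751]
 [-0.99872269 -0.05031104  0.00466818]]
cmd [ 633.8 -349.9   80.5] -30.92
meas [ 633.8 -349.9   80.5] F [-0.4  0.6 -0.4] g 0.402 t 21.75 zyaw -31.0
```

View pics/l8.png

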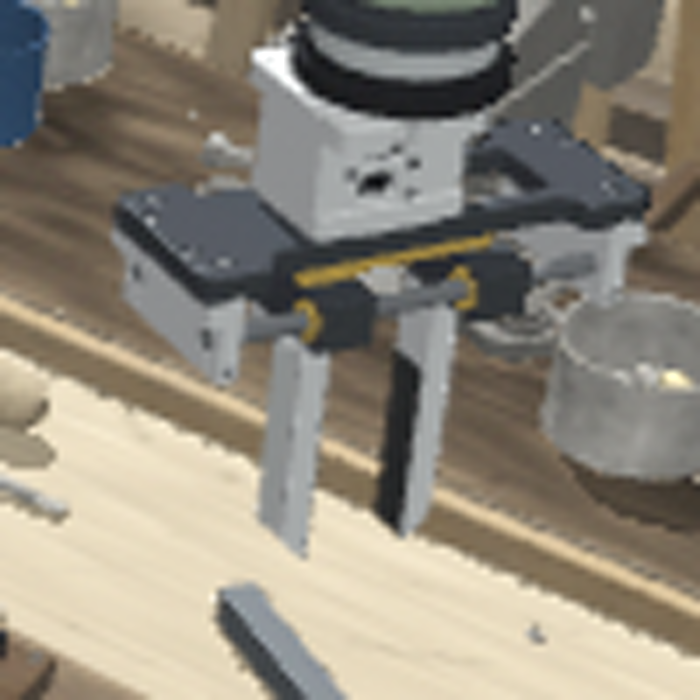

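View pics/l9.png

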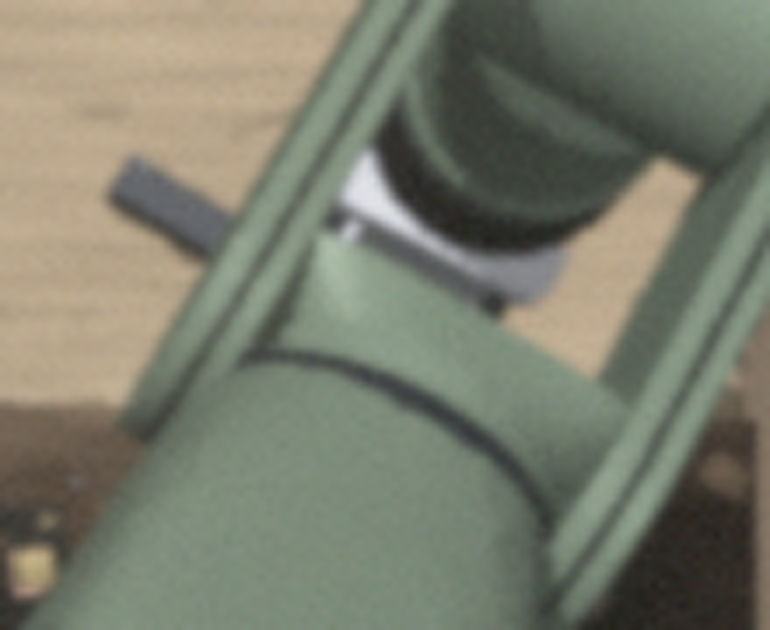

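```bash
python3 - <<'E'
from h import *
s=grab_frame("scene")[:,:,::-1]
overlay("scene",s,[],(415,255,475,310),12,"pics/m1.png")
E
```

```text
(no output)
```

View pics/m1.png

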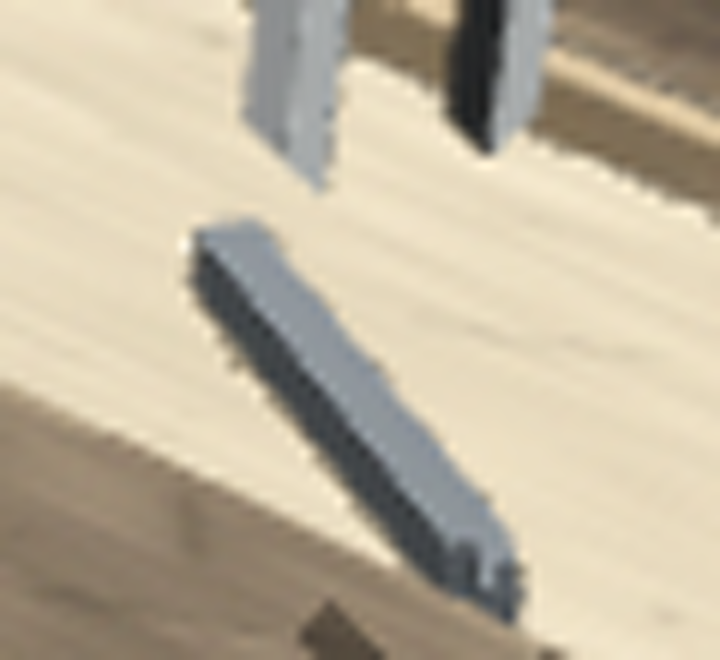

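```bash
python3 - <<'E'
from h import *
g=lambda u,v,z:ray("scene",415+(u+.5)/12-.5,255+(v+.5)/12-.5,z)
bn,bf=g(200,238,16),g(258,220,16); sn=g(440,553,16); e=g(512,560,16); en=g(448,585,0); bb=g(196,285,0)
print(bn,bf,sn,e,en,bb)
d=sn-bn; print("len",np.linalg.norm(d),np.degrees(np.arctan2(d[1],d[0])))
a=np.arctan2(d[1],d[0]); u=np.array([np.cos(a),np.sin(a)])
butt=(bn+bf)[:2]/2; print("center",butt+70*u)
rows(np.r_[butt+70*u,60],np.degrees(a)+90)
E
```

```text
[ 662.77705874 -291.91103981   16.        ] [ 677.36499291 -298.49579741   16.        ] [ 594.9696519  -387.59896349   16.        ] [ 602.64429519 -400.44023057   16.        ] [ 605.96569938 -386.21276052    0.        ] [ 667.09435034 -290.69791695    0.        ]
len 117.27754755811657 -125.3225598775071
center [ 629.5985008  -352.31711852]
row [ 0.41  -0.085 -0.047] [0.881 0.    0.   ] dist 21.065880350444925
```

{"fn": "move_arm", "kwargs": {
  "commands": [
    [0.2,0.5,-0.08,-0.05,0.62,0,0.55],
    [0.2,0.8,-0.08,-0.05,0.62,0,0.55],
    [0.2,0.8,-0.08,-0.05,0.62,0,0.55],
    [0.2,0.8,-0.08,-0.05,0.62,0,0.55]
  ]
}}

```text
t: 22.3
tool_pos: [627.3, -350.4, 36.0]
tcp_rot: [[-0.002, 0.558, 0.83], [-0.0, 0.83, -0.558], [-1.0, -0.001, -0.002]]
contact_force: [0.6, 0.8, 0.9]
grip_width: 0.401
```

```bash
python3 - <<'E'
from h import *
o=sensors.get_obs(); print(o["tcp_rot"])
p=o["tool_pos"]; save(p,-34.0); did([0,0,0],0)
rows([629.6,-352.3,7],-34)
E
```

```text
[[-2.41177044e-03  5.58022789e-01  8.29822120e-01]
 [-5.86102813e-05  8.29824453e-01 -5.58024528e-01]
 [-9.99997090e-01 -1.39446317e-03 -1.96864021e-03]]
cmd [ 627.3 -350.4   36. ] -34.0
meas [ 627.3 -350.4   36. ] F [0.6 0.8 0.9] g 0.401 t 22.3 zyaw -33.92
row [ 0.58  -0.006  0.06 ] [0. 0. 0.] dist 29.162269774838954
```

{"fn": "move_arm", "kwargs": {
  "commands": [
    [0.2,0.3,0,0.05,0,0,0],
    [0.2,0.56,0,0.05,0,0,0],
    [0.2,0.56,0,0.05,0,0,0],
    [1,0.56,0,0.05,0,0,0],
    [1,0.56,0,0.05,0,0,0]
  ]
}}

```text
t: 22.8
tool_pos: [630.2, -353.4, 10.2]
tcp_rot: [[0.001, 0.559, 0.829], [-0.002, 0.829, -0.559], [-1.0, -0.001, 0.002]]
contact_force: [0.5, -0.2, -0.1]
grip_width: 0.262
```

{"fn": "move_arm", "kwargs": {
  "commands": [
    [1,0,0,0,0,0,0],
    [1,0,0,0,0,0,0],
    [1,0,0,0,0,0,0]
  ]
}}

```text
t: 23.1
tool_pos: [630.2, -353.4, 10.4]
tcp_rot: [[0.001, 0.559, 0.829], [-0.002, 0.829, -0.559], [-1.0, -0.001, 0.002]]
contact_force: [0.4, 0.3, -0.3]
grip_width: 0.022
```

```bash
python3 - <<'E'
from h import *
did([.56,0,.05],0)
s=grab_frame("scene")[:,:,::-1]
overlay("scene",s,[],(400,210,490,310),7,"pics/m2.png")
E
```

```text
cmd [ 629.3 -351.8    8. ] -34.0
meas [ 630.2 -353.4   10.4] F [ 0.4  0.3 -0.3] g 0.022 t 23.1 zyaw -34.01
```

View pics/m2.png

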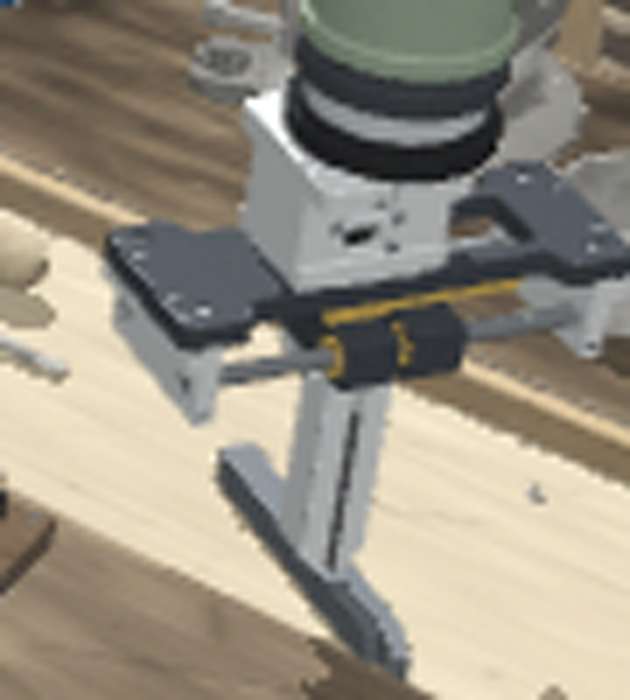

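{"fn": "move_arm", "kwargs": {
  "commands": [
    [1,0.06,0,0,0,0,0],
    [1,0.12,0,0,0,0,0],
    [1,0.16,0,0,0,0,0],
    [1,0.16,0,0,0,0,0]
  ]
}}

```text
t: 23.55
tool_pos: [629.4, -352.9, 1.0]
tcp_rot: [[-0.001, 0.559, 0.829], [-0.001, 0.829, -0.559], [-1.0, -0.001, -0.0]]
contact_force: [0.3, 0.3, -0.3]
grip_width: 0.005
```

```bash
python3 - <<'E'
from h import *
from scipy.optimize import least_squares
did([.16,0,0],0)
a=np.array([415+228.5/12-.5,255+230/12-.5]); b=np.array([430+122.5/7-.5,140+178/7-.5])
s=least_squares(lambda X:np.r_[proj("scene",X)-a,proj("top",X)-b],[660,-290,10]); print(s.x,s.fun)
E
```

```text
cmd [ 629.3 -351.8    0. ] -34.0
meas [ 629.4 -352.9    1. ] F [ 0.3  0.3 -0.3] g 0.005 t 23.55 zyaw -34.01
[ 684.05882968 -287.05712768    3.97774869] [-0.57155963  0.12418671  0.40052147 -0.32821494]
```

{"fn": "move_arm", "kwargs": {
  "commands": [
    [1,0.06,0,0,0,0,0],
    [1,0.12,0,0,0,0,0],
    [1,0.16,0,0,0,0,0],
    [1,0.16,0,0,0,0,0]
  ]
}}

```text
t: 23.95
tool_pos: [630.5, -353.6, -1.3]
tcp_rot: [[0.001, 0.559, 0.829], [-0.002, 0.829, -0.559], [-1.0, -0.001, 0.002]]
contact_force: [-7.6, 4.5, 17.9]
grip_width: 0.004
```

```bash
python3 - <<'E'
from h import *
did([.16,0,0],0)
s=grab_frame("scene")[:,:,::-1]
overlay("scene",s,[],(405,240,475,310),9,"pics/m3.png")
E
```

```text
cmd [ 629.3 -351.8   -8. ] -34.0
meas [ 630.5 -353.6   -1.3] F [-7.6  4.5 17.9] g 0.004 t 23.95 zyaw -33.98
```

View pics/m3.png

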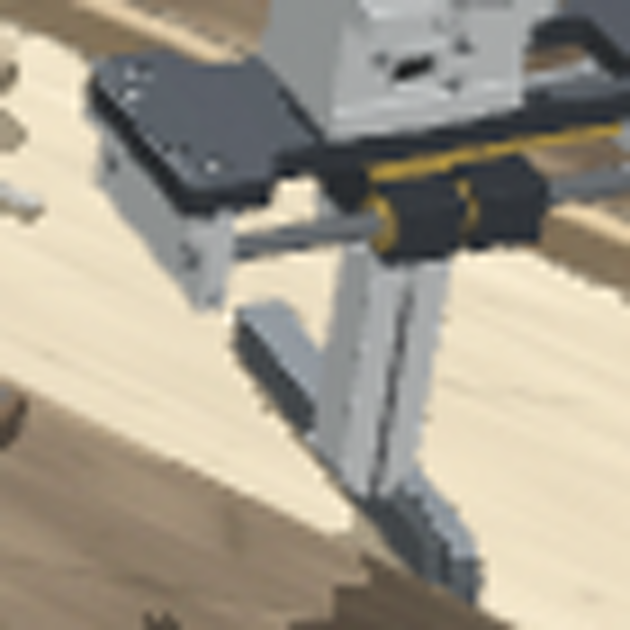

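```bash
python3 - <<'E'
from h import *
g=lambda u,v,z:ray("scene",415+(u+.5)/12-.5,255+(v+.5)/12-.5,z)
bn,bf=g(200,238,-1),g(258,220,-1); sn=g(440,553,-1); e=g(512,560,-1)
d=sn-bn; d2=e-bf; print(bn,bf,sn,e,[np.degrees(np.arctan2(x[1],x[0])) for x in(d,d2)])
a=np.radians(-125); u=np.array([np.cos(a),np.sin(a)])
butt=(bn+bf)[:2]/2; print("center",butt+70*u, "top-cam butt",ray("top",447.4,165.4,-1))
o=sensors.get_obs(); tp=o["tool_pos"][:2]; print("finger off perp",(tp-butt)@[-u[1],u[0]],"along",(tp-butt)@u)
E
```

```text
[ 685.0550592  -281.74122887   -1.        ] [ 699.90643057 -288.44489776   -1.        ] [ 616.0231477  -379.15713941   -1.        ] [ 623.83638406 -392.23030138   -1.        ] [np.float64(-125.322559877507), np.float64(-126.23974468718433)]
center [ 652.33039434 -342.43370641] top-cam butt [ 683.18174258 -288.01152523   -1.        ]
finger off perp -11.444345459444698 along 91.67439497397075
```

{"fn": "move_arm", "kwargs": {
  "commands": [
    [1,-0.6,0,0,0,0,0],
    [0.1,-0.9,0,0,0,0,0],
    [0.1,-0.9,0,0,0,0,0]
  ]
}}

```text
t: 24.3
tool_pos: [632.4, -355.0, 42.7]
tcp_rot: [[0.007, 0.559, 0.829], [-0.006, 0.829, -0.559], [-1.0, -0.001, 0.009]]
contact_force: [0.5, 0.6, 0.4]
grip_width: 0.136
```

```bash
python3 - <<'E'
from h import *
did([-.9,0,0],0)
rows([647,-344,37],-35)
E
```

```text
cmd [ 629.3 -351.8   37. ] -34.0
meas [ 632.4 -355.    42.7] F [0.5 0.6 0.4] g 0.136 t 24.3 zyaw -34.01
row [0.    0.326 0.206] [0.2 0.  0. ] dist 19.286618568936785
```

{"fn": "move_arm", "kwargs": {
  "commands": [
    [0.1,0,0.33,0.2,0.2,0,0],
    [0.1,0,0.33,0.2,0.2,0,0],
    [0.1,0.2,0.33,0.2,0.2,0,0],
    [0.1,0.2,0.33,0.2,0.2,0,0]
  ]
}}

```text
t: 24.7
tool_pos: [645.1, -344.2, 25.4]
tcp_rot: [[-0.004, 0.574, 0.819], [0.001, 0.819, -0.574], [-1.0, -0.001, -0.004]]
contact_force: [-0.3, 0.5, -1.0]
grip_width: 0.443
```

```bash
python3 - <<'E'
from h import *
did([.2,.33,.2],.2)
s=grab_frame("scene")[:,:,::-1]
overlay("scene",s,[],(405,225,475,310),8,"pics/m4.png")
E
```

```text
cmd [ 646.9 -343.7   27. ] -35.0
meas [ 645.1 -344.2   25.4] F [-0.3  0.5 -1. ] g 0.443 t 24.7 zyaw -35.0
```

View pics/m4.png

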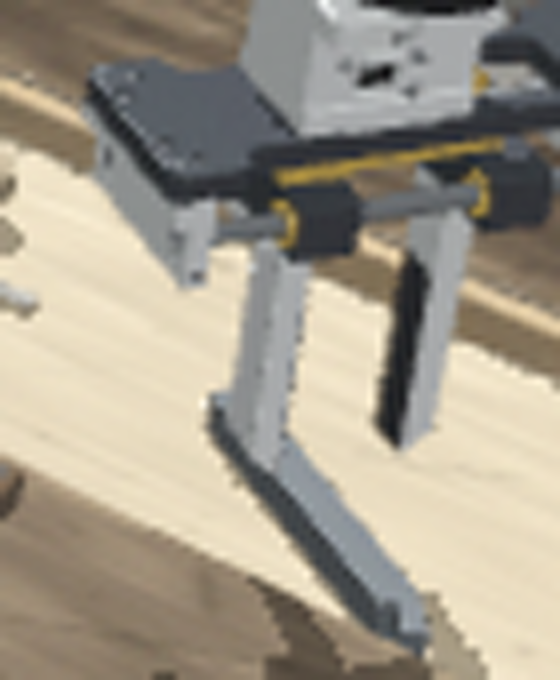

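{"fn": "move_arm", "kwargs": {
  "commands": [
    [0.1,0.3,0,0,0,0,0],
    [0.1,0.6,0,0,0,0,0],
    [0.1,0.75,0,0,0,0,0],
    [0.1,0.75,0,0,0,0,0]
  ]
}}

```text
t: 25.15
tool_pos: [645.4, -344.0, -11.9]
tcp_rot: [[-0.004, 0.574, 0.819], [0.001, 0.819, -0.574], [-1.0, -0.001, -0.004]]
contact_force: [0.3, 0.3, -0.9]
grip_width: 0.449
```

{"fn": "move_arm", "kwargs": {
  "commands": [
    [1,0,0,0,0,0,0],
    [1,0,0,0,0,0,0],
    [1,0,0,0,0,0,0],
    [1,0,0,0,0,0,0],
    [1,0,0,0,0,0,0]
  ]
}}

```text
t: 25.65
tool_pos: [648.2, -345.7, -7.7]
tcp_rot: [[0.002, 0.574, 0.819], [-0.003, 0.819, -0.574], [-1.0, -0.001, 0.003]]
contact_force: [0.8, -0.6, 1.6]
grip_width: 0.16
```

```bash
python3 - <<'E'
from h import *
did([.75,0,0],0)
s=grab_frame("scene")[:,:,::-1]
overlay("scene",s,[],(405,225,475,310),8,"pics/m5.png")
E
```

```text
cmd [ 646.9 -343.7  -10.5] -35.0
meas [ 648.2 -345.7   -7.7] F [ 0.8 -0.6  1.6] g 0.16 t 25.65 zyaw -35.01
```

View pics/m5.png

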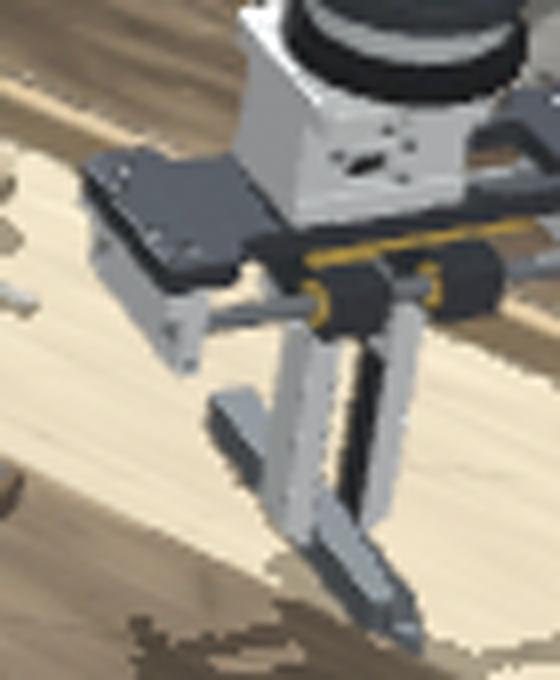

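```bash
python3 - <<'E'
from h import *
rows([550,-400,85],-36)
E
```

```text
row [-1.91  -2.034 -0.941] [0.2 0.  0. ] dist 147.21904812650536
```

{"fn": "move_arm", "kwargs": {
  "commands": [
    [1,-0.4,0,0,0,0,0],
    [1,-1.1,-0.3,-0.1,0,0,0],
    [1,-1.7,-0.9,-0.4,0,0,0],
    [1,-1.9,-1.5,-0.7,0.2,0,0],
    [1,-1.9,-2.03,-0.94,0.2,0,0]
  ]
}}

```text
t: 26.2
tool_pos: [551.0, -403.0, 90.9]
tcp_rot: [[0.004, 0.588, 0.809], [-0.006, 0.809, -0.588], [-1.0, -0.002, 0.007]]
contact_force: [-0.2, -0.1, -1.9]
grip_width: 0.161
```

{"fn": "move_arm", "kwargs": {
  "commands": [
    [1,0,0,0,0,0,0],
    [1,0,0,0,0,-1.6,0],
    [1,0,0,0,0,-3.2,0],
    [1,0,0,0,0,-4.8,0],
    [1,0,0,0,0,-6,0]
  ]
}}

```text
t: 26.7
tool_pos: [549.9, -399.3, 86.4]
tcp_rot: [[0.407, 0.587, 0.699], [-0.296, 0.809, -0.507], [-0.864, -0.0, 0.503]]
contact_force: [0.8, 0.2, -1.9]
grip_width: 0.165
```

```bash
python3 - <<'E'
from h import *
did([-1.9,-2.03,-.94],.2)
o=sensors.get_obs(); print(o["tcp_rot"].round(3),o["joint_pos"].round(2))
s=grab_frame("scene")[:,:,::-1]
overlay("scene",s,[],(370,215,480,325),6,"pics/m6.png")
E
```

```text
cmd [ 550.1 -399.9   84.5] -36.0
meas [ 549.9 -399.3   86.4] F [ 0.8  0.2 -1.9] g 0.165 t 26.7 zyaw -35.96
[[ 0.407  0.587  0.699]
 [-0.296  0.809 -0.507]
 [-0.864 -0.     0.503]] [-0.8   0.27  1.84  0.17  0.51 -0.3 ]
```

View pics/m6.png

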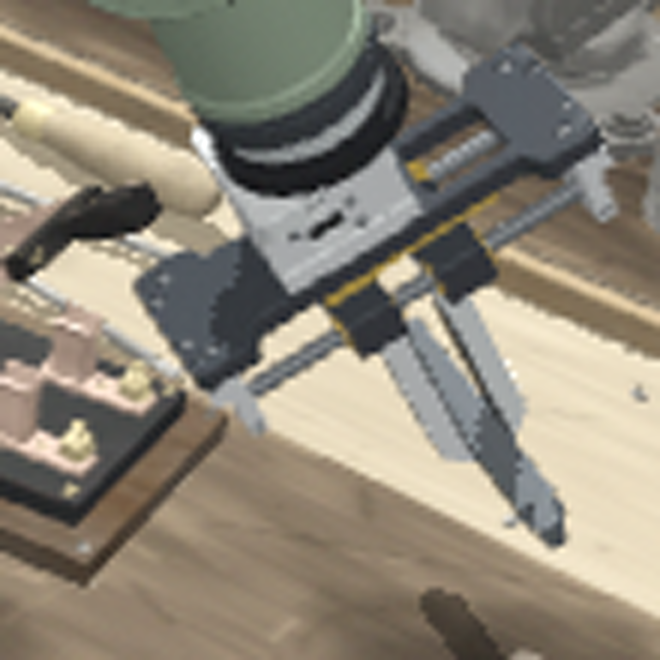

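{"fn": "move_arm", "kwargs": {
  "commands": [
    [1,0,0,0,0,-1.5,0],
    [1,0,0,0,0,-3,0],
    [1,0,0,0,0,-4,0],
    [1,0,0,0,0,-4,0]
  ]
}}

```text
t: 27.15
tool_pos: [569.9, -386.2, 90.2]
tcp_rot: [[0.605, 0.544, 0.581], [-0.355, 0.838, -0.414], [-0.712, 0.044, 0.701]]
contact_force: [1.0, -0.4, -1.5]
grip_width: 0.16
```

```bash
python3 - <<'E'
from h import *
o=sensors.get_obs(); print(o["tcp_rot"].round(3),o["joint_pos"].round(2),o["tool_pos"])
print((o["tcp_rot"].T@[0,0,-1]).round(3))
E
```

```text
[[ 0.605  0.544  0.581]
 [-0.355  0.838 -0.414]
 [-0.712  0.044  0.701]] [-0.82  0.25  2.    1.02  0.24 -1.15] [ 569.92543228 -386.15323693   90.16592465]
[ 0.712 -0.044 -0.701]
```

{"fn": "move_arm", "kwargs": {
  "commands": [
    [1,0,0,0,0,0,0],
    [1,0,0,0,0,0,0],
    [1,0,0,0,0,0,0]
  ]
}}

```text
t: 27.45
tool_pos: [569.2, -387.6, 90.4]
tcp_rot: [[0.603, 0.546, 0.581], [-0.358, 0.837, -0.414], [-0.713, 0.041, 0.7]]
contact_force: [-0.1, 0.3, -1.8]
grip_width: 0.16
```

```bash
python3 - <<'E'
from h import *
o=sensors.get_obs(); print(o["tcp_rot"].round(3),o["joint_pos"].round(2),o["tool_pos"])
E
```

```text
[[ 0.603  0.546  0.581]
 [-0.358  0.837 -0.414]
 [-0.713  0.041  0.7  ]] [-0.82  0.25  2.    1.01  0.24 -1.14] [ 569.23114522 -387.62284264   90.37541802]
```

```bash
cat >> h.py <<'E'
def tiltR(zyaw,th):  # tilt by th deg about tool y (negative ay sense: fingers swing towards +z)
    return Rd(zyaw)@Ro.from_rotvec([0,-th,0],degrees=True).as_matrix()
def rowsm(target,R2):
    o=sensors.get_obs(); R=o["tcp_rot"]; d=R.T@(np.asarray(target,float)-o["tool_pos"])/50
    r=Ro.from_matrix(R.T@R2).as_rotvec(degrees=True)/5
    print("row",d.round(3),r.round(2),"dist",(np.linalg.norm(d)*50).round(1),"turn units",np.linalg.norm(r).round(2))
E
python3 - <<'E'
from h import *
rowsm([530,-395,95],Rd(0))
rowsm([530,-395,95],tiltR(54,0))
rowsm([530,-395,95],tiltR(54,50))
E
```

```text
row [-0.486 -0.548 -0.33 ] [-6.47  8.78  2.14] dist 40.2 turn units 11.12
row [-0.486 -0.548 -0.33 ] [-16.65   7.44   6.39] dist 40.2 turn units 19.33
row [-0.486 -0.548 -0.33 ] [-12.11  -0.52  12.54] dist 40.2 turn units 17.44
```

{"fn": "move_arm", "kwargs": {
  "commands": [
    [1,-0.1,-0.1,-0.1,-1,1.4,0.3],
    [1,-0.2,-0.2,-0.15,-2,2.7,0.65],
    [1,-0.3,-0.35,-0.2,-3,4.0,1],
    [1,-0.4,-0.45,-0.3,-4,5.4,1.3],
    [1,-0.5,-0.55,-0.33,-5,6.7,1.65]
  ]
}}

```text
t: 27.95
tool_pos: [527.2, -396.2, 96.2]
tcp_rot: [[0.25, 0.198, 0.948], [-0.09, 0.979, -0.18], [-0.964, -0.041, 0.262]]
contact_force: [1.4, 0.4, -1.8]
grip_width: 0.166
```

```bash
python3 - <<'E'
from h import *
rowsm([530,-395,95],Rd(20))
print(sensors.get_obs()["joint_pos"].round(2))
E
```

```text
row [0.035 0.035 0.044] [-6.18  2.84  1.28] dist 3.3 turn units 6.92
[-0.84  0.33  1.66  0.16  0.92 -0.73]
```

{"fn": "move_arm", "kwargs": {
  "commands": [
    [1,0,0,0,-1.5,0.7,0.3],
    [1,0,0,0,-3,1.4,0.6],
    [1,0,0,0,-4.6,2.1,0.95],
    [1,0,0,0,-6.2,2.8,1.3],
    [1,0,0,0,-6.2,2.8,1.3]
  ]
}}

```text
t: 28.45
tool_pos: [530.3, -396.0, 95.5]
tcp_rot: [[0.01, -0.343, 0.939], [-0.0, 0.939, 0.343], [-1.0, -0.004, 0.009]]
contact_force: [-0.0, -0.6, -2.0]
grip_width: 0.16
```

```bash
python3 - <<'E'
from h import *
rowsm([520,-395,100],tiltR(54,0))
rowsm([520,-395,100],tiltR(54,25))
rowsm([520,-395,100],tiltR(54,50))
print(sensors.get_obs()["joint_pos"].round(2))
E
```

```text
row [-0.092  0.088 -0.185] [-6.78  0.09  0.07] dist 11.2 turn units 6.78
row [-0.092  0.088 -0.185] [-6.66 -4.77  1.55] dist 11.2 turn units 8.33
row [-0.092  0.088 -0.185] [-6.31 -9.61  3.02] dist 11.2 turn units 11.89
[-0.78  0.48  1.42  0.01  1.24 -1.13]
```

{"fn": "move_arm", "kwargs": {
  "commands": [
    [1,-0.05,0.05,-0.1,-1.33,-0.95,0.31],
    [1,-0.1,0.1,-0.2,-2.66,-1.9,0.62],
    [1,-0.1,0.1,-0.2,-4,-2.86,0.93],
    [1,-0.1,0.1,-0.2,-5.3,-3.8,1.24],
    [1,-0.1,0.1,-0.2,-6.65,-4.77,1.55]
  ]
}}

```text
t: 28.95
tool_pos: [516.6, -394.0, 100.4]
tcp_rot: [[0.25, -0.809, 0.532], [0.345, 0.588, 0.732], [-0.905, 0.0, 0.426]]
contact_force: [-0.6, 1.0, -2.3]
grip_width: 0.161
```

```bash
python3 - <<'E'
from h import *
rowsm([520,-395,100],tiltR(54,52))
print(sensors.get_obs()["joint_pos"].round(2))
E
```

```text
row [ 0.018 -0.067  0.019] [-0.01 -5.35 -0.  ] dist 3.6 turn units 5.35
[-1.    0.53  1.4   0.42  1.39 -2.06]
```

{"fn": "move_arm", "kwargs": {
  "commands": [
    [1,0,0,0,0,-1.5,0],
    [1,0,0,0,0,-3,0],
    [1,0,0,0,0,-4.4,0],
    [1,0,0,0,0,-5.4,0],
    [1,0,0,0,0,-5.4,0]
  ]
}}

```text
t: 29.45
tool_pos: [514.7, -394.3, 96.0]
tcp_rot: [[0.463, -0.805, 0.37], [0.639, 0.593, 0.49], [-0.614, 0.01, 0.79]]
contact_force: [-0.1, 0.4, -2.5]
grip_width: 0.16
```

```bash
python3 - <<'E'
from h import *
o=sensors.get_obs();print(o["joint_pos"].round(2)); np.set_printoptions(suppress=True)
rowsm([520,-395,20],tiltR(54,52))
s=grab_frame("scene")[:,:,::-1]
overlay("scene",s,[],(370,215,500,335),6,"pics/m7.png")
E
```

```text
[-1.17  0.73  1.32  0.75  1.65 -2.26]
row [ 0.973 -0.109 -1.167] [-0.13  0.03 -0.01] dist 76.2 turn units 0.14
```

View pics/m7.png

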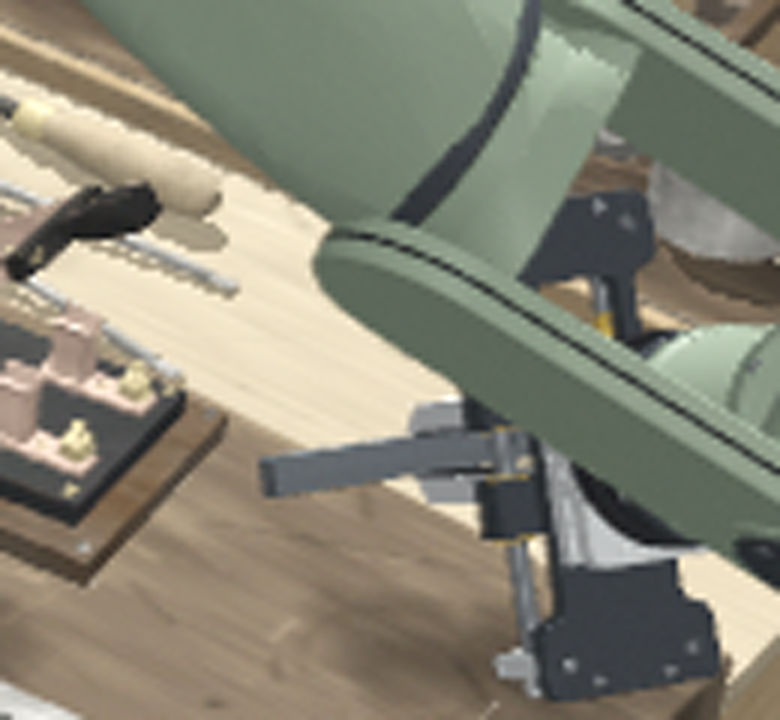

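{"fn": "move_arm", "kwargs": {
  "commands": [
    [1,0.3,-0.03,-0.36,0,0,0],
    [1,0.6,-0.07,-0.72,0,0,0],
    [1,0.85,-0.1,-1.02,0,0,0],
    [1,0.96,-0.1,-1.15,0,0,0],
    [1,0.96,-0.1,-1.15,0,0,0]
  ]
}}

```text
t: 30.0
tool_pos: [523.1, -392.8, 24.5]
tcp_rot: [[0.462, -0.809, 0.363], [0.64, 0.587, 0.495], [-0.614, 0.004, 0.789]]
contact_force: [0.5, -0.1, -2.1]
grip_width: 0.161
```

```bash
python3 - <<'E'
from h import *
o=sensors.get_obs();print(o["joint_pos"].round(2)); np.set_printoptions(suppress=True)
rowsm([520,-395,20],tiltR(54,52))
s=grab_frame("scene")[:,:,::-1]
overlay("scene",s,[],(380,225,500,335),6,"pics/m8.png")
E
```

```text
[-1.15  0.84  1.3   0.75  1.57 -2.33]
row [-0.001  0.024 -0.115] [-0.03  0.02 -0.03] dist 5.9 turn units 0.05
```

View pics/m8.png

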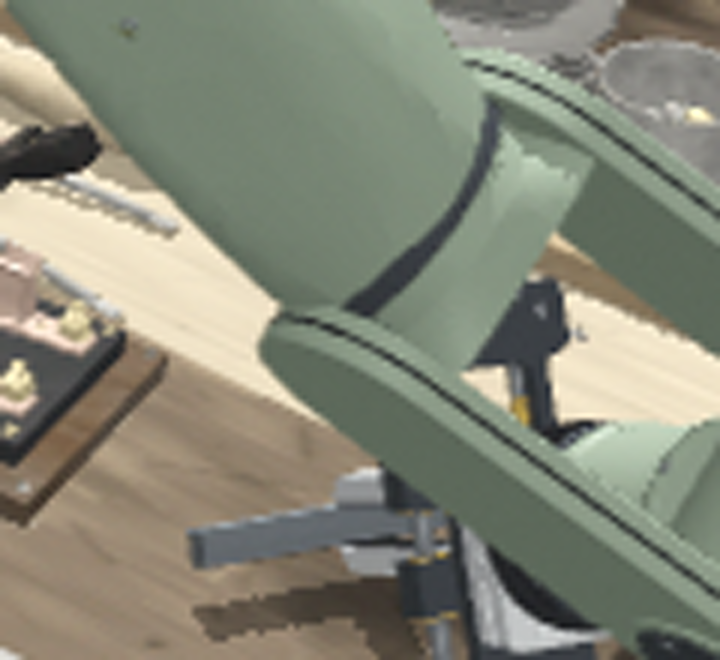

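{"fn": "move_arm", "kwargs": {
  "commands": [
    [0.45,0,0,0,0,0,0],
    [0.45,0,0,0,0,0,0],
    [0.45,0,0,0,0,0,0]
  ]
}}

```text
t: 30.35
tool_pos: [523.3, -394.8, 26.3]
tcp_rot: [[0.465, -0.809, 0.361], [0.638, 0.588, 0.496], [-0.614, -0.0, 0.789]]
contact_force: [-0.8, 0.1, -0.3]
grip_width: 0.272
```

```bash
python3 - <<'E'
from h import *
s=grab_frame("scene")[:,:,::-1]
overlay("scene",s,[],(380,260,500,350),6,"pics/m9.png")
E
```

```text
(no output)
```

View pics/m9.png

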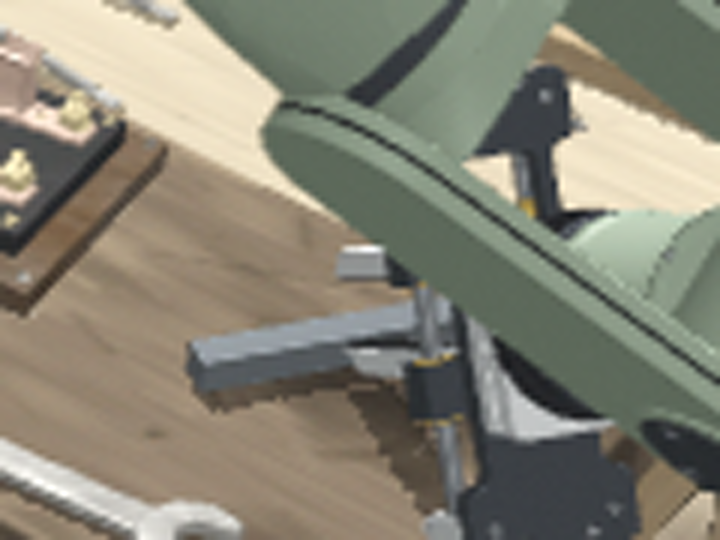

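{"fn": "move_arm", "kwargs": {
  "commands": [
    [0.45,-0.3,0,0,0,0,0],
    [0.45,-0.8,0,0,0,0,0],
    [0.45,-1.6,0,0,0,0,0],
    [0.45,-2,0,0,0,0,0],
    [0.45,-2,0,0,0,0,0]
  ]
}}

```text
t: 30.9
tool_pos: [475.5, -462.8, 89.3]
tcp_rot: [[0.468, -0.806, 0.362], [0.633, 0.591, 0.499], [-0.617, -0.004, 0.787]]
contact_force: [1.3, 0.2, 0.1]
grip_width: 0.278
```

```bash
python3 - <<'E'
from h import *
s=grab_frame("scene")[:,:,::-1]; t=grab_frame("top")[:,:,::-1]
overlay("scene",s,[],(380,260,500,350),6,"pics/n1.png")
overlay("top",t,[],(440,180,550,280),6,"pics/n2.png")
cv2.imwrite("pics/ts.png",s)
rowsm([510,-380,150],tiltR(54,20))
E
```

```text
row [0.537 0.38  2.026] [-0.02  6.43 -0.  ] dist 106.5 turn units 6.43
```

View pics/n1.png

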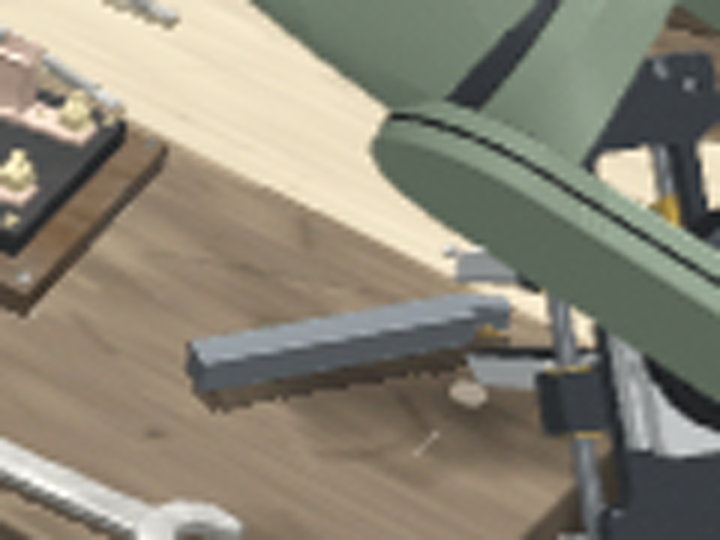

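View pics/n2.png

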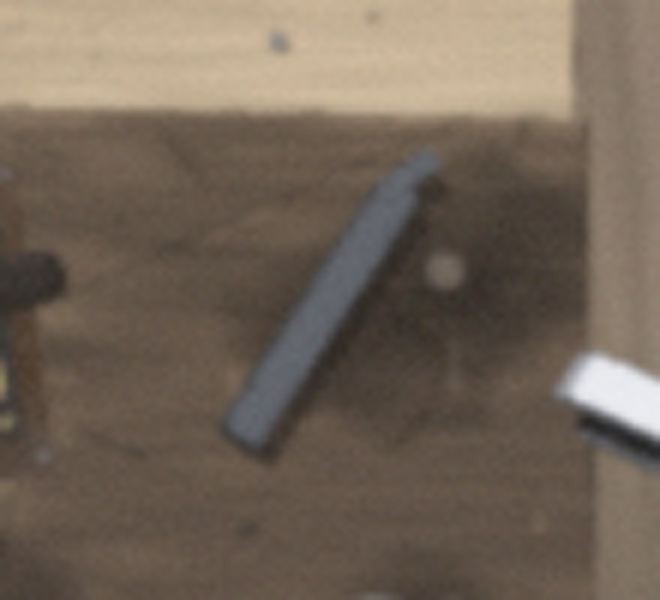

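```bash
python3 - <<'E'
from h import *
s=cv2.imread("pics/ts.png")
a=cv2.resize(s[300:330,405:470],None,fx=11,fy=11,interpolation=cv2.INTER_NEAREST)
b=cv2.resize(cv2.imread("pics/scene0.png")[295:330,405:475],None,fx=11,fy=11,interpolation=cv2.INTER_NEAREST)
w=max(a.shape[1],b.shape[1]); 
a=cv2.copyMakeBorder(a,0,0,0,w-a.shape[1],0)
cv2.imwrite("pics/n3.png",np.vstack([a,b[:265]]))
E
```

```text
(no output)
```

View pics/n3.png

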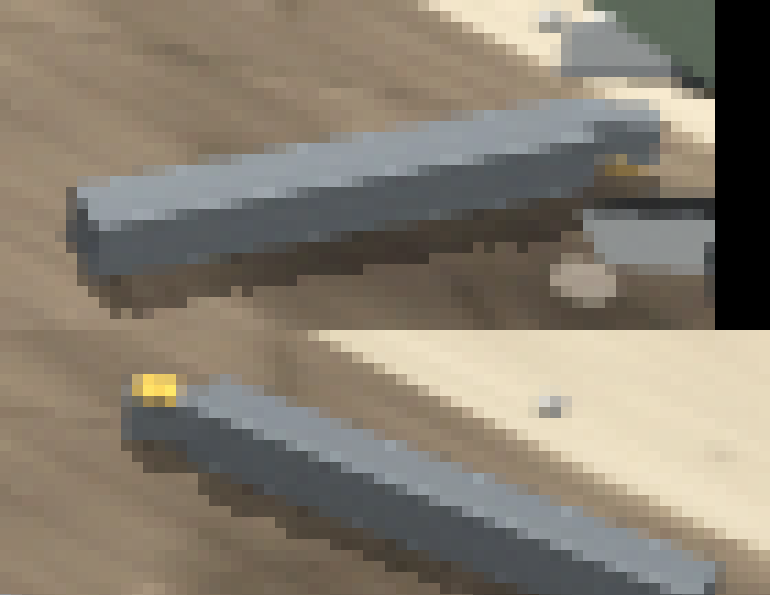

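{"fn": "move_arm", "kwargs": {
  "commands": [
    [0.2,-0.3,0.1,0.5,0,1.6,0],
    [0.2,-0.6,0.2,1,0,3.2,0],
    [0.2,-0.8,0.3,1.8,0,4.8,0],
    [0.2,-0.8,0.4,2.6,0,6.4,0],
    [0.2,-0.8,0.4,2.6,0,7,0]
  ]
}}

```text
t: 31.5
tool_pos: [493.9, -404.4, 221.2]
tcp_rot: [[0.177, -0.813, 0.555], [0.231, 0.582, 0.779], [-0.957, -0.01, 0.291]]
contact_force: [-0.4, -0.7, 0.8]
grip_width: 0.396
```

```bash
python3 - <<'E'
from h import *
o=sensors.get_obs();print(o["joint_pos"].round(2),o["tool_pos"].round(0))
s=grab_frame("scene")[:,:,::-1]; t=grab_frame("top")[:,:,::-1]
cv2.imwrite("pics/ts2.png",s);cv2.imwrite("pics/tt2.png",t)
a=cv2.resize(s[298:333,405:470],None,fx=11,fy=11,interpolation=cv2.INTER_NEAREST)
cv2.imwrite("pics/n4.png",a)
a=cv2.resize(t[195:265,470:530],None,fx=9,fy=9,interpolation=cv2.INTER_NEAREST)
cv2.imwrite("pics/n5.png",a)
rowsm([480,-330,170],tiltR(54,0))
E
```

```text
[-0.97  0.36  1.34  0.28  1.53 -1.95] [ 494. -404.  221.]
row [1.184 1.049 0.756] [0.07 3.42 0.  ] dist 87.6 turn units 3.43
```

View pics/n4.png

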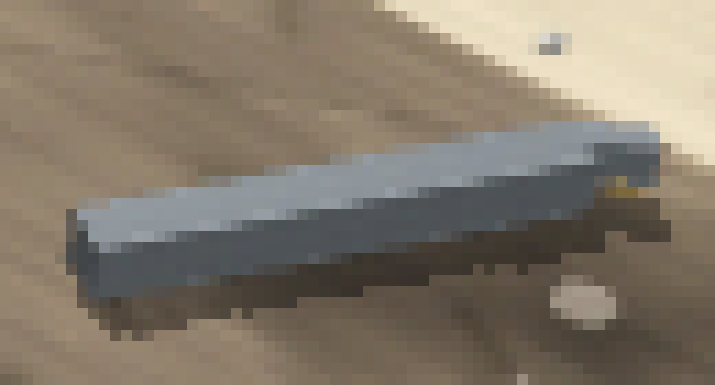

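View pics/n5.png

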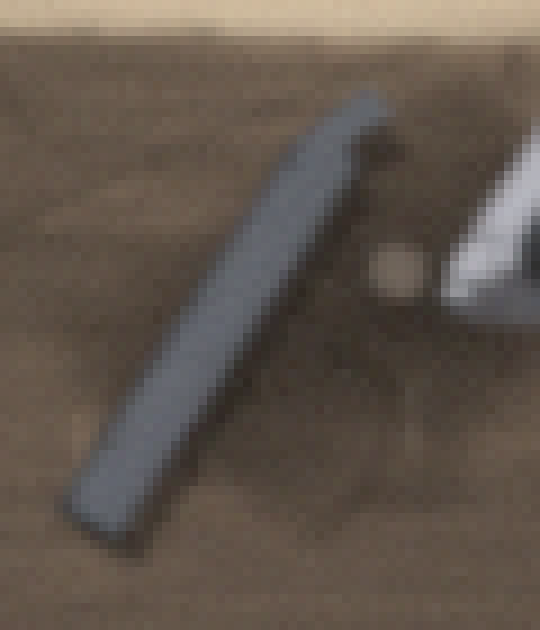

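```bash
python3 - <<'E'
from h import *
g=lambda u,v,z:ray("top",470+(u+.5)/9-.5,195+(v+.5)/9-.5,z)
b=g(100,522,16);n=g(378,98,16); sh=g(325,160,16); print(b,n,np.linalg.norm(n-b))
d=(sh-b)[:2]; a=np.arctan2(d[1],d[0]); print(np.degrees(a)); c=b[:2]+70*np.array([np.cos(a),np.sin(a)])
h=lambda u,v,z:ray("scene",405+(u+.5)/11-.5,298+(v+.5)/11-.5,z)
b2=(h(78,212,16)+h(98,242,16))/2; print("scene butt",b2, h(100,300,0))
print("c",c); rowsm([*c,90],Rd(np.degrees(a)+90))
E
```

```text
[ 465.9802629  -353.32379136   16.        ] [ 577.30824234 -433.43989985   16.        ] 137.15870313181009
-34.38900533805509
scene butt [ 472.11542359 -347.85710263   16.        ] [ 469.80326161 -354.29496677    0.        ]
c [ 523.74579564 -392.86039752]
row [ 2.564 -0.394 -0.204] [-0.25  3.42  0.05] dist 130.1 turn units 3.43
```

{"fn": "move_arm", "kwargs": {
  "commands": [
    [0.2,0.9,-0.15,-0.1,-0.1,1.6,0],
    [0.2,1.7,-0.3,-0.15,-0.2,3.4,0],
    [0.2,2.5,-0.4,-0.2,-0.25,3.4,0],
    [0.2,2.5,-0.4,-0.2,-0.25,3.4,0],
    [0.2,2.5,-0.4,-0.2,-0.25,3.4,0]
  ]
}}

```text
t: 32.1
tool_pos: [518.7, -395.7, 87.5]
tcp_rot: [[-0.002, -0.821, 0.571], [0.007, 0.571, 0.821], [-1.0, 0.006, 0.005]]
contact_force: [-0.3, -0.6, 0.0]
grip_width: 0.405
```

```bash
python3 - <<'E'
from h import *
rowsm([525,-391,7],Rd(55.6))
E
```

```text
row [ 1.611 -0.059  0.141] [-0.09  0.05 -0.07] dist 80.9 turn units 0.12
```

{"fn": "move_arm", "kwargs": {
  "commands": [
    [0.2,0.6,0,0,0,0,0],
    [0.2,1.2,0,0,0,0,0],
    [0.2,1.57,0,0,0,0,0],
    [0.2,1.62,0,0,0,0,0],
    [0.2,1.62,0,0,0,0,0]
  ]
}}

```text
t: 32.6
tool_pos: [520.8, -398.7, 11.2]
tcp_rot: [[0.004, -0.82, 0.573], [0.001, 0.573, 0.82], [-1.0, -0.003, 0.003]]
contact_force: [0.8, -0.3, 0.9]
grip_width: 0.398
```

```bash
python3 - <<'E'
from h import *
rowsm([525,-391,5],Rd(55.6))
overlay("scene",grab_frame("scene")[:,:,::-1],[],(390,240,490,330),7,"pics/o3.png")
E
```

```text
row [0.124 0.021 0.174] [-0.11  0.03  0.03] dist 10.7 turn units 0.12
```

View pics/o3.png

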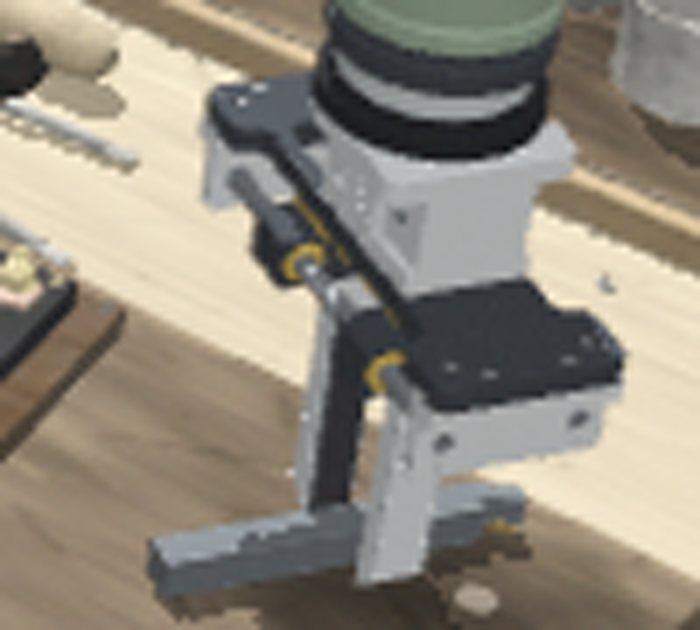

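{"fn": "move_arm", "kwargs": {
  "commands": [
    [0.2,0.1,0.12,0.05,0,0,0],
    [0.2,0.1,0.12,0.05,0,0,0],
    [1,0.1,0.12,0.05,0,0,0],
    [1,0.1,0.12,0.05,0,0,0],
    [1,0.1,0.12,0.05,0,0,0]
  ],
  "grip_force": 50
}}

```text
t: 33.15
tool_pos: [518.3, -390.9, 5.4]
tcp_rot: [[0.004, -0.821, 0.571], [0.002, 0.571, 0.821], [-1.0, -0.002, 0.004]]
contact_force: [1.6, 1.1, 1.5]
grip_width: 0.181
```

{"fn": "move_arm", "kwargs": {
  "commands": [
    [1,0,0,0,0,0,0],
    [1,0,0,0,0,0,0]
  ]
}}

```text
t: 33.35
tool_pos: [518.3, -390.9, 5.4]
tcp_rot: [[0.004, -0.821, 0.571], [0.002, 0.571, 0.821], [-1.0, -0.002, 0.004]]
contact_force: [1.1, 1.6, 2.9]
grip_width: 0.163
```

{"fn": "move_arm", "kwargs": {
  "commands": [
    [1,-0.4,0,0,0,0,0],
    [1,-1.3,0,0,0,0,0],
    [1,-2.3,0,0,0,0,0],
    [1,-3.3,0,0,0,0,0],
    [1,-3.9,0,0,0,0,0]
  ]
}}

```text
t: 33.85
tool_pos: [517.9, -393.1, 204.3]
tcp_rot: [[0.006, -0.821, 0.571], [-0.003, 0.571, 0.821], [-1.0, -0.007, 0.001]]
contact_force: [0.6, 0.1, -1.7]
grip_width: 0.162
```

```bash
python3 - <<'E'
from h import *
overlay("scene",grab_frame("scene")[:,:,::-1],[],(390,200,490,290),7,"pics/o4.png")
rowsm([470,-200,200],Rd(70))
E
```

```text
row [0.145 3.047 2.633] [-2.96 -0.03  0.17] dist 201.5 turn units 2.96
```

View pics/o4.png

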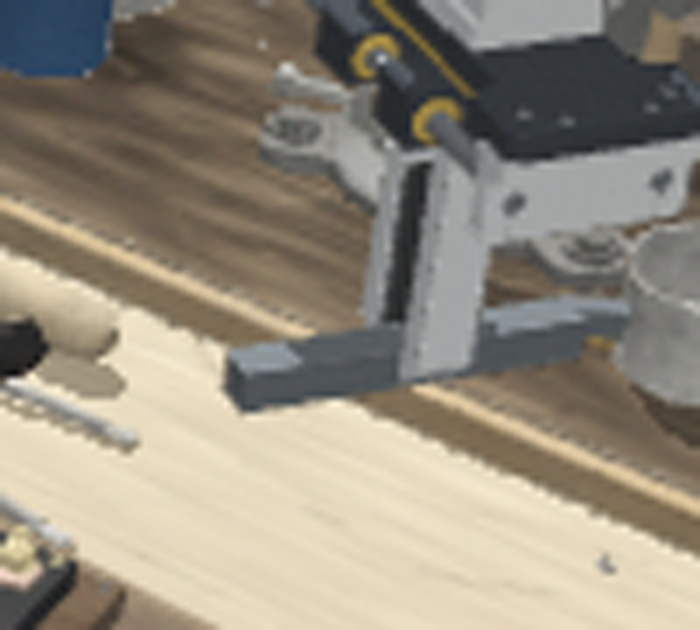

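{"fn": "move_arm", "kwargs": {
  "commands": [
    [1,0.1,0.7,0.6,-0.7,0,0],
    [1,0.1,1.4,1.2,-1.4,0,0],
    [1,0.1,2,1.7,-2,0,0],
    [1,0.1,2.6,2.2,-2.6,0,0],
    [1,0.1,3.05,2.6,-3,0,0]
  ]
}}

```text
t: 34.4
tool_pos: [464.1, -195.5, 193.3]
tcp_rot: [[-0.0, -0.942, 0.337], [0.003, 0.337, 0.942], [-1.0, 0.001, 0.003]]
contact_force: [0.2, -0.4, -1.4]
grip_width: 0.167
```

```bash
python3 - <<'E'
from h import *
rowsm([495,-10,200],Rd(83.6))
print(f(-82,0,0))
E
```

```text
row [-0.123  0.667  3.702] [-2.65  0.03 -0.01] dist 188.2 turn units 2.66
[516.5840749  111.78406451   0.        ]
```

{"fn": "move_arm", "kwargs": {
  "commands": [
    [1,-0.1,0.1,0.8,-0.5,0,0],
    [1,-0.1,0.25,1.6,-1.1,0,0],
    [1,-0.1,0.4,2.4,-1.7,0,0],
    [1,-0.1,0.55,3.1,-2.2,0,0],
    [1,-0.1,0.67,3.7,-2.65,0,0]
  ]
}}

```text
t: 34.9
tool_pos: [496.2, -10.7, 199.0]
tcp_rot: [[0.0, -0.994, 0.111], [0.002, 0.111, 0.994], [-1.0, -0.0, 0.002]]
contact_force: [0.6, -1.2, -2.0]
grip_width: 0.161
```

```bash
python3 - <<'E'
from h import *
rowsm(f(-82,0,130),tiltR(83.57,25))
E
```

```text
row [ 1.385 -0.131  2.477] [ 0.01 -4.98  0.  ] dist 142.0 turn units 4.98
```

{"fn": "move_arm", "kwargs": {
  "commands": [
    [1,0.1,0,0.7,0,-1.2,0],
    [1,0.4,0,1.4,0,-2.5,0],
    [1,0.8,-0.1,2,0,-3.8,0],
    [1,1.2,-0.13,2.48,0,-5,0],
    [1,1.38,-0.13,2.48,0,-5,0]
  ]
}}

```text
t: 35.4
tool_pos: [514.5, 110.2, 127.1]
tcp_rot: [[0.043, -0.993, 0.107], [0.422, 0.115, 0.899], [-0.906, 0.006, 0.424]]
contact_force: [-0.9, -0.7, -2.0]
grip_width: 0.163
```

```bash
python3 - <<'E'
from h import *
print(sensors.get_obs()["joint_pos"].round(2))
rowsm(f(-82,0,110),tiltR(83.57,50))
E
```

```text
[-0.24  0.17  1.83  0.46  1.24 -1.87]
row [ 0.325 -0.041 -0.112] [-0.07 -4.98 -0.04] dist 17.3 turn units 4.98
```

{"fn": "move_arm", "kwargs": {
  "commands": [
    [1,0,0,0,0,-1.5,0],
    [1,0.1,0,0,0,-3,0],
    [1,0.2,0,-0.05,0,-4.2,0],
    [1,0.3,0,-0.1,0,-5.2,0],
    [1,0.3,0,-0.1,0,-5.2,0]
  ]
}}

```text
t: 35.9
tool_pos: [516.4, 110.3, 112.7]
tcp_rot: [[0.087, -0.993, 0.077], [0.772, 0.116, 0.624], [-0.629, 0.005, 0.777]]
contact_force: [0.0, -0.1, -2.8]
grip_width: 0.165
```

```bash
python3 - <<'E'
from h import *
print(sensors.get_obs()["joint_pos"].round(2)); rp()
rowsm(f(-82,0,41),tiltR(83.57,51))
overlay("scene",grab_frame("scene")[:,:,::-1],[],(220,160,350,270),6,"pics/o5.png")
E
```

```text
[-0.48  0.37  1.86  0.83  1.41 -2.29]
rack -80.5 0.0 F 0.1 0.0
row [ 0.926 -0.006 -1.096] [-0.07  0.    0.  ] dist 71.8 turn units 0.07
```

View pics/o5.png

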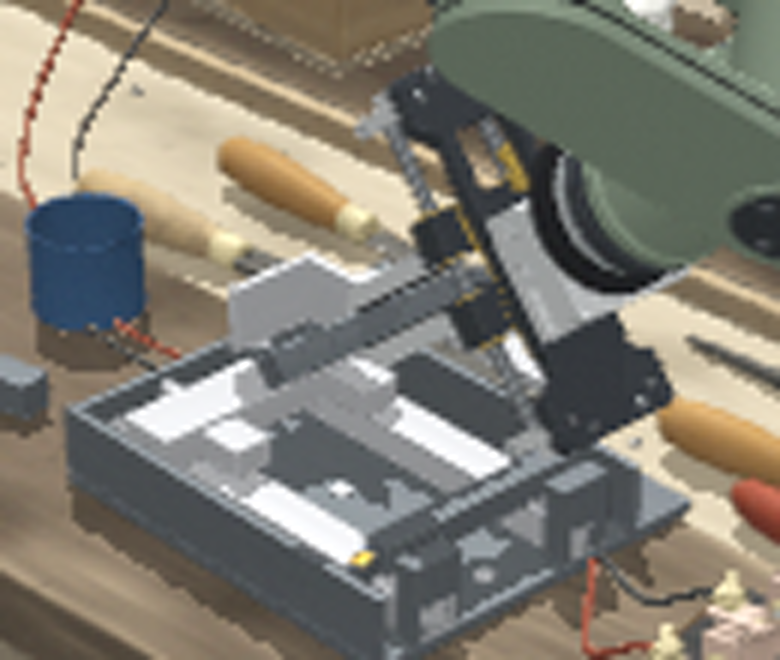

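```bash
python3 - <<'E'
from h import *
s=cv2.imread("pics/o5.png")
for yy in(-80,-70,-60): print(yy,((proj("scene",f(-81,yy,115))-[220,160]+.5)*6).round())
for yy in(60,70,80): print(yy,((proj("scene",f(-81,yy,115))-[220,160]+.5)*6).round())
E
```

```text
-80 [244. 391.]
-70 [261. 383.]
-60 [277. 375.]
60 [469. 286.]
70 [484. 279.]
80 [499. 272.]
```

{"fn": "move_arm", "kwargs": {
  "commands": [
    [1,0.25,0.05,-0.3,0,0,0],
    [1,0.5,0.05,-0.6,0,0,0],
    [1,0.75,0.05,-0.88,0,0,0],
    [1,0.9,0.05,-1.07,0,0,0],
    [1,0.9,0.05,-1.07,0,0,0]
  ]
}}

```text
t: 36.45
tool_pos: [515.6, 114.3, 45.7]
tcp_rot: [[0.088, -0.994, 0.07], [0.773, 0.112, 0.625], [-0.629, -0.001, 0.778]]
contact_force: [-0.1, 0.5, -1.6]
grip_width: 0.162
```

{"fn": "move_arm", "kwargs": {
  "commands": [
    [1,0.02,0,-0.025,0,0,0],
    [1,0.04,0,-0.05,0,0,0],
    [1,0.06,0,-0.075,0,0,0]
  ]
}}

```text
t: 36.75
tool_pos: [516.8, 113.4, 42.1]
tcp_rot: [[0.091, -0.993, 0.068], [0.773, 0.114, 0.625], [-0.628, -0.004, 0.778]]
contact_force: [-0.3, 0.4, -2.3]
grip_width: 0.163
```

```bash
python3 - <<'E'
from h import *
rp(); 
overlay("scene",grab_frame("scene")[:,:,::-1],[],(220,180,350,280),6,"pics/o6.png")
E
```

```text
rack -83.6 0.0 F -0.4 -0.3
```

View pics/o6.png

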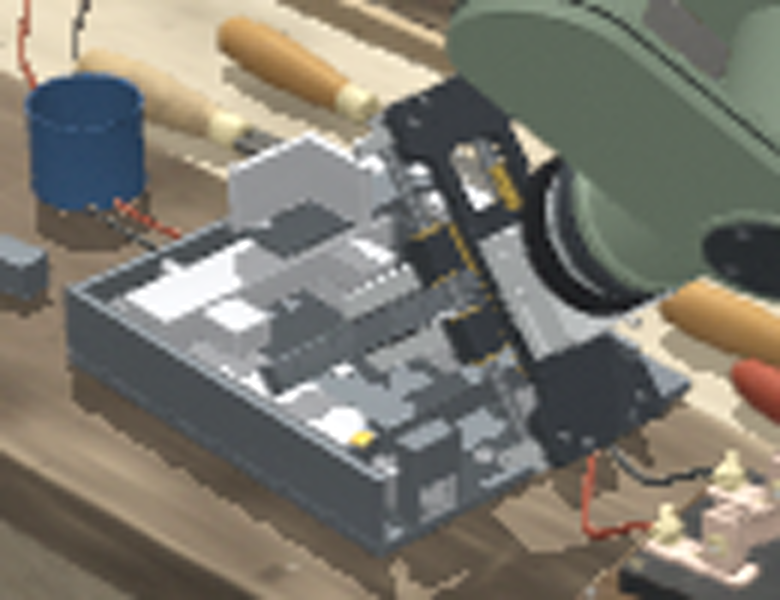

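{"fn": "move_arm", "kwargs": {
  "commands": [
    [1,0.025,0,-0.03,0,0,0],
    [1,0.05,0,-0.06,0,0,0],
    [1,0.06,0,-0.075,0,0,0],
    [1,0.06,0,-0.075,0,0,0]
  ]
}}

```text
t: 37.2
tool_pos: [516.4, 113.6, 37.4]
tcp_rot: [[0.091, -0.993, 0.069], [0.774, 0.114, 0.623], [-0.627, -0.003, 0.779]]
contact_force: [-0.5, -2.1, 4.0]
grip_width: 0.164
```

{"fn": "move_arm", "kwargs": {
  "commands": [
    [0.4,0,0,0,0,0,0],
    [0.4,0,0,0,0,0,0],
    [0.4,0,0,0,0,0,0]
  ]
}}

```text
t: 37.5
tool_pos: [516.1, 113.7, 36.3]
tcp_rot: [[0.09, -0.993, 0.07], [0.773, 0.114, 0.624], [-0.628, -0.002, 0.778]]
contact_force: [-0.4, 0.5, -0.6]
grip_width: 0.294
```

```bash
python3 - <<'E'
from h import *
rp(); 
overlay("scene",grab_frame("scene")[:,:,::-1],[],(235,200,325,270),8,"pics/o7.png")
E
```

```text
rack -83.9 -0.7 F -0.5 -0.5
```

View pics/o7.png

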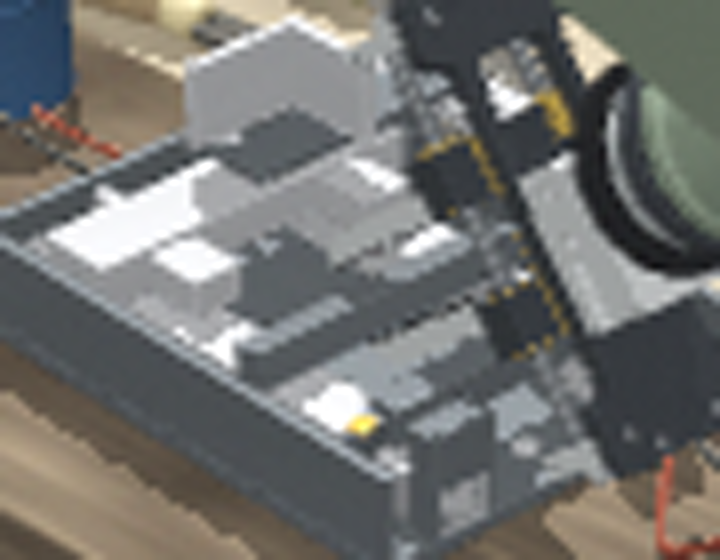

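{"fn": "move_arm", "kwargs": {
  "commands": [
    [0.4,-0.3,0,0,0,0,0],
    [0.4,-0.8,0,0,0,0,0],
    [0.4,-1.5,0,0,0,0,0],
    [0.4,-2,0,0,0,0,0],
    [0.4,-2,0,0,0,0,0]
  ]
}}

```text
t: 38.05
tool_pos: [509.6, 32.6, 101.8]
tcp_rot: [[0.097, -0.993, 0.067], [0.77, 0.118, 0.627], [-0.63, -0.009, 0.776]]
contact_force: [0.6, 0.6, 1.0]
grip_width: 0.298
```

```bash
python3 - <<'E'
from h import *
s=grab_frame("scene")[:,:,::-1]; t=grab_frame("top")[:,:,::-1]
overlay("scene",s,[],(235,195,325,270),8,"pics/o8.png")
overlay("top",t,[],(225,172,335,277),6,"pics/o9.png")
rowsm(f(-78,0,150),Rd(83.57))
E
```

```text
row [ 0.497 -0.013  1.695] [-0.02 10.22  0.05] dist 88.3 turn units 10.22
```

View pics/o8.png

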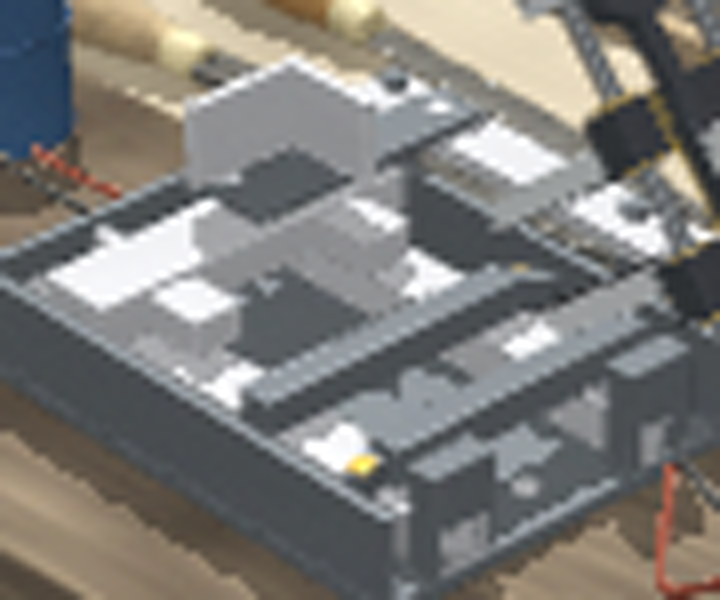

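View pics/o9.png

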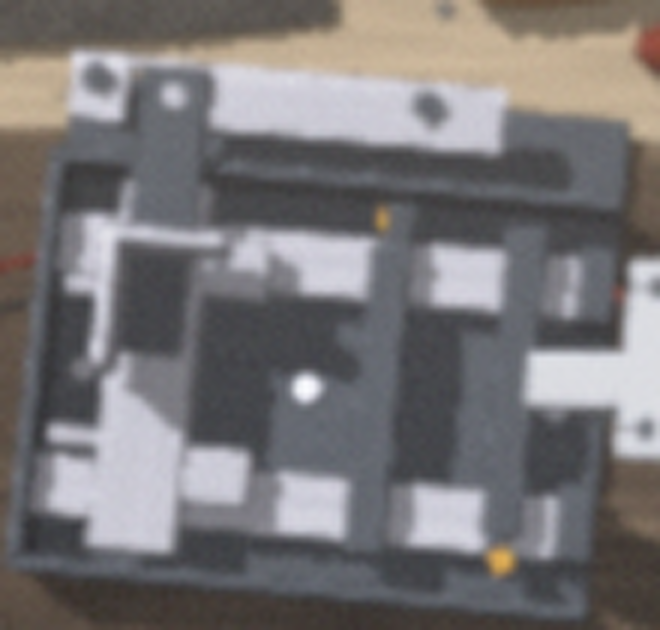

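```bash
python3 - <<'E'
from h import *
g=lambda u,v,z:ray("top",225+(u+.5)/6-.5,172+(v+.5)/6-.5,z)
for u,v in[(394,208),(367,550),(381,380),(525,225),(500,560)]:
    d=g(u,v,44)[:2]-NEST; print((d@[-.112,-.9937]).round(1),(d@[.9937,-.112]).round(1))
E
```

```text
-74.3 70.0
-72.4 -64.9
-73.1 1.8
-22.4 67.7
-20.5 -64.4
```

{"fn": "move_arm", "kwargs": {
  "commands": [
    [0.3,-0.4,0,0.5,0,1.6,0],
    [0.3,-0.4,0,1,0,3.2,0],
    [0.3,-0.2,0,1.5,0,4.8,0],
    [0.3,0,0,1.7,0,6.4,0],
    [0.3,0.2,0,1.7,0,8,0]
  ]
}}

```text
t: 38.65
tool_pos: [514.4, 98.9, 160.8]
tcp_rot: [[0.028, -0.994, 0.109], [0.186, 0.112, 0.976], [-0.982, -0.007, 0.188]]
contact_force: [-0.3, -0.5, 0.2]
grip_width: 0.352
```

```bash
python3 - <<'E'
from h import *
rowsm(f(-73.3,2,110),Rd(83.57))
E
```

```text
row [ 1.015 -0.048 -0.107] [0.   2.17 0.08] dist 51.1 turn units 2.17
```

{"fn": "move_arm", "kwargs": {
  "commands": [
    [0.3,0.3,-0.05,-0.1,0,1.6,0],
    [0.3,0.8,-0.05,-0.1,0,2.17,0],
    [0.3,1,-0.05,-0.1,0,2.17,0],
    [0.3,1,-0.05,-0.1,0,2.17,0],
    [0.3,1,-0.05,-0.1,0,2.17,0]
  ]
}}

```text
t: 39.15
tool_pos: [516.4, 101.1, 108.6]
tcp_rot: [[0.001, -0.993, 0.115], [0.005, 0.115, 0.993], [-1.0, -0.001, 0.005]]
contact_force: [0.4, -0.0, -0.5]
grip_width: 0.349
```

```bash
python3 - <<'E'
from h import *
rp(); rowsm(f(-73.3,2,34),Rd(83.57))
overlay("scene",grab_frame("scene")[:,:,::-1],[],(235,175,325,265),7,"pics/p1.png")
E
```

```text
rack -71.3 1.0 F -0.0 0.4
row [ 1.493 -0.019  0.032] [-0.03  0.06  0.01] dist 74.7 turn units 0.07
```

View pics/p1.png

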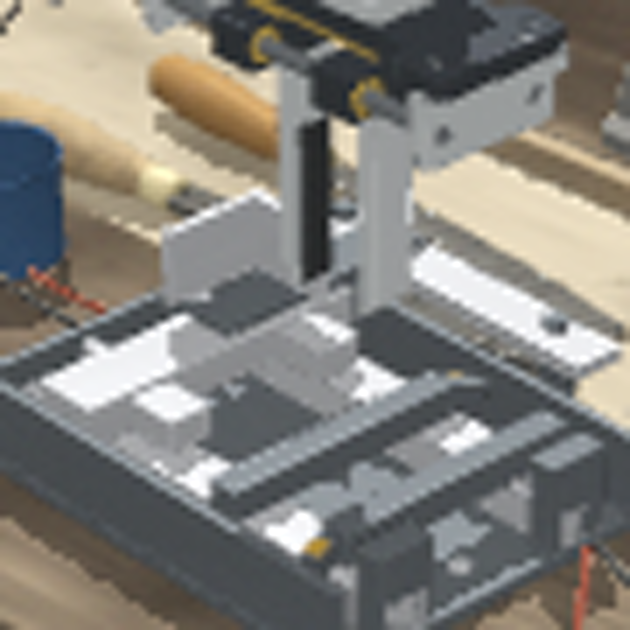

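{"fn": "move_arm", "kwargs": {
  "commands": [
    [0.3,0.6,-0.02,0.03,0,0.06,0],
    [0.3,1.2,-0.02,0.03,0,0.06,0],
    [0.3,1.48,-0.02,0.03,0,0.06,0],
    [0.3,1.48,-0.02,0.03,0,0.06,0],
    [1,1.48,-0.02,0.03,0,0.06,0]
  ]
}}

```text
t: 39.7
tool_pos: [519.4, 102.7, 36.2]
tcp_rot: [[0.004, -0.993, 0.115], [-0.001, 0.115, 0.993], [-1.0, -0.004, -0.0]]
contact_force: [0.7, -0.0, 0.1]
grip_width: 0.296
```

{"fn": "move_arm", "kwargs": {
  "commands": [
    [1,0,0,0,0,0,0],
    [1,0,0,0,0,0,0],
    [1,0,0,0,0,0,0]
  ]
}}

```text
t: 40.0
tool_pos: [520.1, 103.3, 37.0]
tcp_rot: [[0.006, -0.993, 0.114], [-0.001, 0.114, 0.993], [-1.0, -0.006, -0.0]]
contact_force: [0.3, -0.0, 3.9]
grip_width: 0.159
```

```bash
python3 - <<'E'
from h import *
rp(); rowsm(f(-84,0,115),tiltR(83.57,25))
E
```

```text
rack -74.0 4.5 F -0.0 0.3
row [-1.56   0.081  0.2  ] [-0.01 -5.    0.07] dist 78.8 turn units 5.0
```

{"fn": "move_arm", "kwargs": {
  "commands": [
    [1,-0.4,0,0,0,0,0],
    [1,-1,0.02,0.1,0,-0.8,0],
    [1,-1.56,0.04,0.2,0,-2.3,0],
    [1,-1.56,0.04,0.24,0,-3.8,0],
    [1,-1.56,0.04,0.24,0,-5,0]
  ]
}}

```text
t: 40.5
tool_pos: [518.9, 115.0, 115.2]
tcp_rot: [[0.055, -0.994, 0.1], [0.422, 0.113, 0.9], [-0.905, -0.008, 0.425]]
contact_force: [-1.1, -0.5, -3.3]
grip_width: 0.166
```

{"fn": "move_arm", "kwargs": {
  "commands": [
    [1,0,0,0,0,-1.4,0],
    [1,0,0,0,0,-2.8,0],
    [1,0,0,0,0,-4.2,0],
    [1,0,0,0,0,-5.4,0],
    [1,0,0,0,0,-5.4,0]
  ]
}}

```text
t: 41.0
tool_pos: [516.3, 113.9, 110.5]
tcp_rot: [[0.09, -0.993, 0.075], [0.783, 0.117, 0.611], [-0.616, 0.003, 0.788]]
contact_force: [0.1, 0.6, -1.8]
grip_width: 0.163
```

```bash
python3 - <<'E'
from h import *
rp(); rowsm(f(-86,2.5,44),tiltR(83.57,52))
overlay("scene",grab_frame("scene")[:,:,::-1],[],(235,165,335,265),6,"pics/p2.png")
E
```

```text
rack -84.1 -0.5 F -0.6 0.0
row [ 0.849 -0.065 -1.023] [-0.07 -0.    0.02] dist 66.6 turn units 0.07
```

View pics/p2.png

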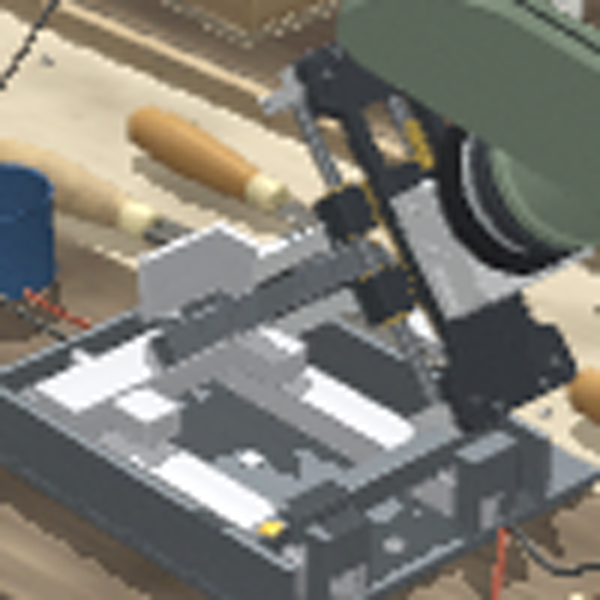

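{"fn": "move_arm", "kwargs": {
  "commands": [
    [1,0.25,-0.05,-0.3,0,0,0],
    [1,0.5,-0.06,-0.6,0,0,0],
    [1,0.75,-0.06,-0.88,0,0,0],
    [1,0.85,-0.06,-1.02,0,0,0],
    [1,0.85,-0.06,-1.02,0,0,0]
  ]
}}

```text
t: 41.55
tool_pos: [520.6, 118.0, 46.7]
tcp_rot: [[0.089, -0.994, 0.068], [0.782, 0.112, 0.613], [-0.617, -0.002, 0.787]]
contact_force: [0.3, 0.6, -2.2]
grip_width: 0.162
```

{"fn": "move_arm", "kwargs": {
  "commands": [
    [1,0.025,0,-0.03,0,0,0],
    [1,0.05,0,-0.06,0,0,0],
    [1,0.07,0,-0.085,0,0,0],
    [1,0.07,0,-0.085,0,0,0]
  ]
}}

```text
t: 41.95
tool_pos: [521.2, 117.1, 41.6]
tcp_rot: [[0.092, -0.993, 0.068], [0.782, 0.114, 0.613], [-0.616, -0.003, 0.787]]
contact_force: [0.7, 0.3, -1.2]
grip_width: 0.163
```

{"fn": "move_arm", "kwargs": {
  "commands": [
    [1,0.02,0,-0.025,0,0,0],
    [1,0.04,0,-0.05,0,0,0],
    [1,0.04,0,-0.05,0,0,0]
  ]
}}

```text
t: 42.25
tool_pos: [521.4, 117.1, 39.6]
tcp_rot: [[0.092, -0.994, 0.067], [0.784, 0.114, 0.611], [-0.614, -0.003, 0.789]]
contact_force: [-1.6, -2.7, 5.1]
grip_width: 0.162
```

Contact with the rails. Release and retract as before.

{"fn": "move_arm", "kwargs": {
  "commands": [
    [0.4,0,0,0,0,0,0],
    [0.4,0,0,0,0,0,0],
    [0.4,0,0,0,0,0,0],
    [0.4,0,0,0,0,0,0]
  ]
}}

```text
t: 42.65
tool_pos: [521.2, 117.3, 38.1]
tcp_rot: [[0.092, -0.993, 0.068], [0.782, 0.114, 0.612], [-0.616, -0.003, 0.788]]
contact_force: [0.1, 0.9, -1.3]
grip_width: 0.302
```

{"fn": "move_arm", "kwargs": {
  "commands": [
    [0.4,-0.3,0,0,0,0,0],
    [0.4,-0.8,0,0,0,0,0],
    [0.4,-1.5,0,0,0,0,0],
    [0.4,-2,0,0,0,0,0],
    [0.4,-2,0,0,0,0,0]
  ]
}}

```text
t: 43.15
tool_pos: [514.4, 35.4, 102.2]
tcp_rot: [[0.098, -0.993, 0.066], [0.78, 0.117, 0.615], [-0.618, -0.009, 0.786]]
contact_force: [-0.3, -0.9, -0.5]
grip_width: 0.303
```

```bash
python3 - <<'E'
from h import *
s=grab_frame("scene")[:,:,::-1]; t=grab_frame("top")[:,:,::-1]
overlay("scene",s,[],(235,195,325,270),8,"pics/p3.png")
overlay("top",t,[],(225,172,335,277),6,"pics/p4.png")
rowsm(f(-78,0,150),Rd(83.57))
E
```

```text
row [0.475 0.076 1.64 ] [-0.02 10.39  0.05] dist 85.5 turn units 10.39
```

View pics/p3.png

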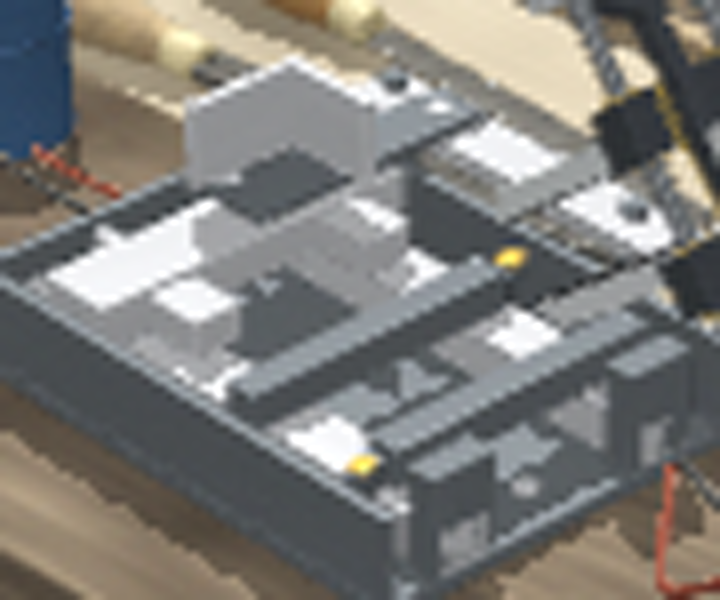

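View pics/p4.png

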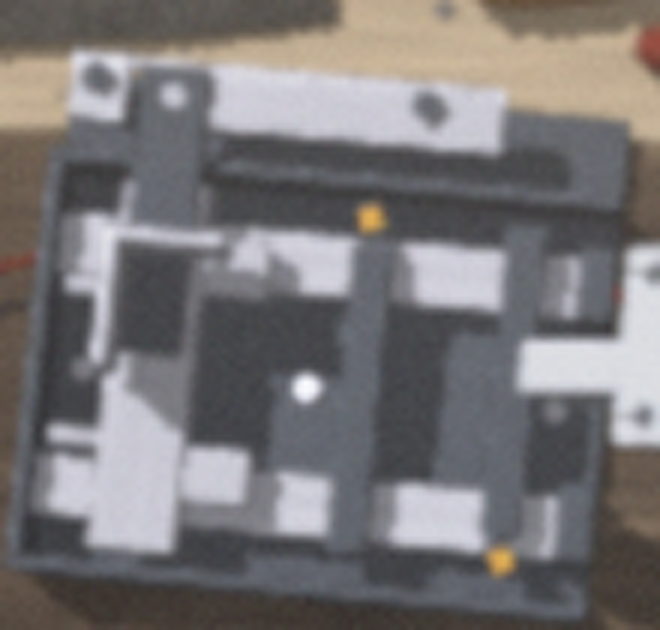

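{"fn": "move_arm", "kwargs": {
  "commands": [
    [1,-0.6,0,0.6,0,1.6,0],
    [1,-0.8,-0.2,1.4,0,3.2,0],
    [1,-0.8,-0.6,2.2,0,4.8,0],
    [1,-0.8,-1,3,0,6.4,0],
    [1,-0.6,-1.3,3.3,0,8,0]
  ]
}}

```text
t: 43.75
tool_pos: [587.8, 111.5, 253.9]
tcp_rot: [[0.035, -0.994, 0.108], [0.201, 0.113, 0.973], [-0.979, -0.013, 0.204]]
contact_force: [0.3, -0.6, -0.3]
grip_width: 0.009
```

```bash
python3 - <<'E'
from h import *
rp(); rowsm(f(-157,70,130),Rd(83.57)); print(sensors.get_obs()["tool_pos"])
E
```

```text
rack -89.7 70.8 F 0.6 0.3
row [2.699 0.049 0.813] [0.   2.35 0.14] dist 141.0 turn units 2.35
[587.82965215 111.5163122  253.8736851 ]
```

{"fn": "move_arm", "kwargs": {
  "commands": [
    [1,0.5,0,0.4,0,1.2,0.1],
    [1,1.3,0.05,0.8,0,2.35,0.14],
    [1,2.1,0.05,0.8,0,2.35,0.14],
    [1,2.7,0.05,0.8,0,2.35,0.14],
    [1,2.7,0.05,0.8,0,2.35,0.14]
  ]
}}

```text
t: 44.25
tool_pos: [583.9, 177.9, 117.1]
tcp_rot: [[-0.024, -0.994, 0.109], [0.003, 0.109, 0.994], [-1.0, 0.024, 0.0]]
contact_force: [-1.1, -0.1, -1.0]
grip_width: 0.009
```

{"fn": "move_arm", "kwargs": {
  "commands": [
    [1,0,0,0,0,0,0],
    [1,0,0,0,0,0,0]
  ]
}}

```text
t: 44.45
tool_pos: [591.6, 176.0, 126.4]
tcp_rot: [[-0.006, -0.994, 0.113], [0.005, 0.113, 0.994], [-1.0, 0.007, 0.005]]
contact_force: [0.1, -0.1, -0.7]
grip_width: 0.006
```

```bash
python3 - <<'E'
from h import *
rp(); rowsm(f(-157,70,70),Rd(83.57)); 
overlay("scene",grab_frame("scene")[:,:,::-1],[],(225,165,325,265),6,"pics/p5.png")
E
```

```text
rack -154.2 67.4 F 0.1 0.1
row [ 1.128 -0.06   0.05 ] [-0.01  0.05 -0.08] dist 56.5 turn units 0.1
```

View pics/p5.png

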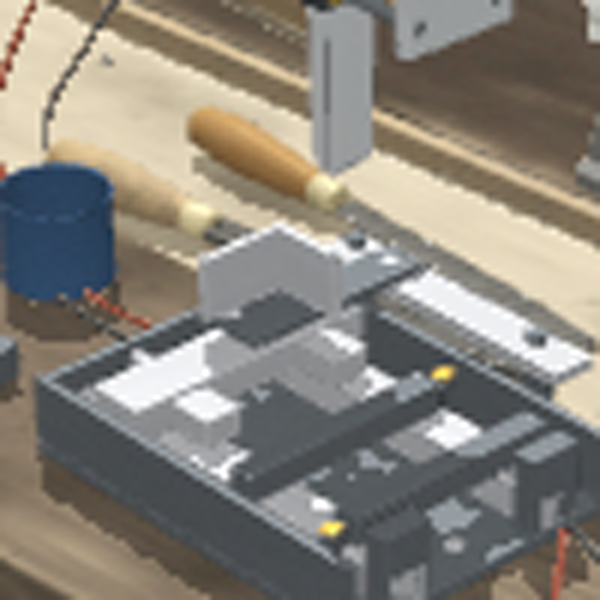

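{"fn": "move_arm", "kwargs": {
  "commands": [
    [1,0.4,-0.05,0.03,0,0,0],
    [1,0.8,-0.05,0.03,0,0,0],
    [1,1.1,-0.05,0.03,0,0,0],
    [1,1.1,-0.05,0.03,0,0,0]
  ]
}}

```text
t: 44.9
tool_pos: [591.5, 176.8, 68.3]
tcp_rot: [[-0.012, -0.993, 0.114], [0.004, 0.114, 0.994], [-1.0, 0.012, 0.003]]
contact_force: [-0.2, -0.3, 0.2]
grip_width: 0.002
```

{"fn": "move_arm", "kwargs": {
  "commands": [
    [1,0,0.1,0,0,0,0],
    [1,0,0.2,0,0,0,0],
    [1,0,0.3,0,0,0,0],
    [1,0,0.38,0,0,0,0]
  ]
}}

```text
t: 45.3
tool_pos: [578.3, 179.5, 71.5]
tcp_rot: [[0.003, -0.994, 0.113], [0.005, 0.113, 0.994], [-1.0, -0.002, 0.005]]
contact_force: [10.1, -0.4, -7.7]
grip_width: 0.007
```

```bash
python3 - <<'E'
from h import *
rp()
E
```

```text
rack -156.2 53.7 F -0.8 10.1
```

{"fn": "move_arm", "kwargs": {
  "commands": [
    [1,0,0.08,0,0,0,0],
    [1,0,0.16,0,0,0,0],
    [1,0,0.24,0,0,0,0],
    [1,0,0.24,0,0,0,0]
  ]
}}

```text
t: 45.7
tool_pos: [560.8, 181.5, 70.3]
tcp_rot: [[-0.01, -0.994, 0.113], [0.005, 0.112, 0.994], [-1.0, 0.011, 0.004]]
contact_force: [0.5, 0.6, 0.3]
grip_width: 0.006
```

```bash
python3 - <<'E'
from h import *
rp()
E
```

```text
rack -156.2 36.2 F -0.6 0.4
```

```bash
python3 - <<'E'
from h import *
overlay("scene",grab_frame("scene")[:,:,::-1],[],(225,165,325,265),6,"pics/p6.png")
E
```

```text
(no output)
```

View pics/p6.png

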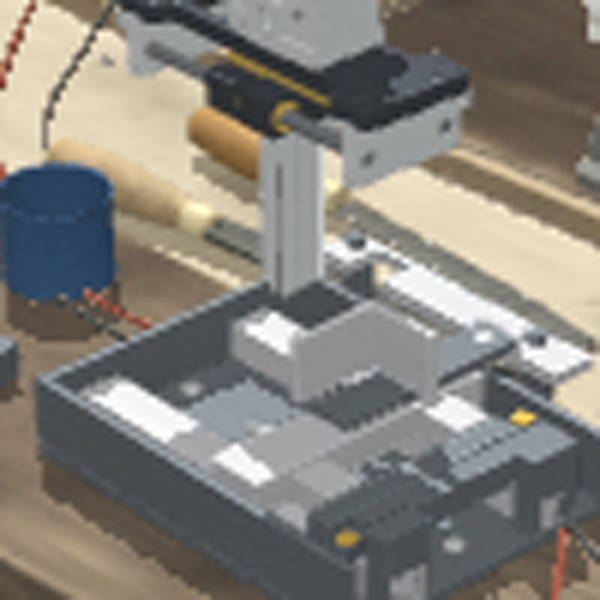

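Follower has run forward and pushed the tools to the posts. Raise the arm clear and inspect.

{"fn": "move_arm", "kwargs": {
  "commands": [
    [1,-0.6,-0.1,0,0,0,0],
    [1,-1.4,-0.2,0.3,0,0,0],
    [1,-2,-0.2,1,0,0,0],
    [1,-2,-0.2,1.9,0,0,0],
    [1,-2,-0.2,2.8,0,0,0]
  ]
}}

```text
t: 46.25
tool_pos: [589.6, 320.3, 172.9]
tcp_rot: [[-0.006, -0.993, 0.114], [0.007, 0.114, 0.993], [-1.0, 0.006, 0.006]]
contact_force: [-0.2, -0.3, 0.0]
grip_width: 0.01
```

```bash
python3 - <<'E'
from h import *
s=grab_frame("scene")[:,:,::-1]; t=grab_frame("top")[:,:,::-1]
overlay("scene",s,boxes(f,27)[:0],(245,200,335,270),8,"pics/q1.png")
overlay("top",t,[],(225,172,335,277),6,"pics/q2.png")
cv2.imwrite("pics/q3.png",s); cv2.imwrite("pics/q4.png",t)
E
```

```text
(no output)
```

View pics/q1.png

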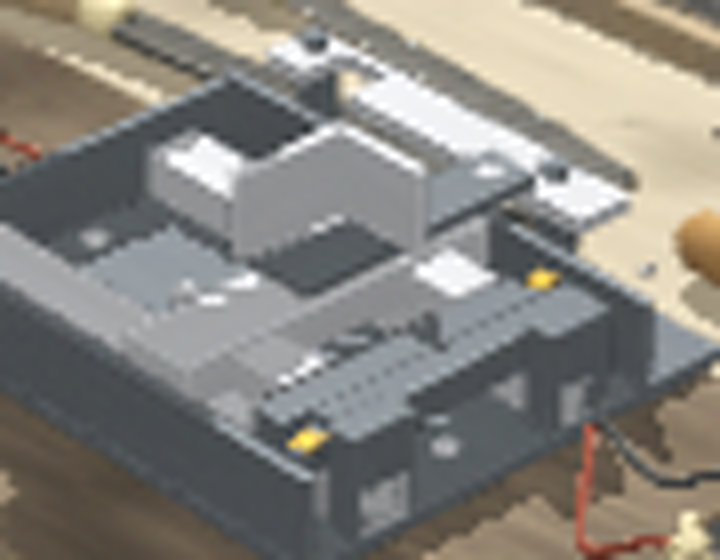

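View pics/q2.png

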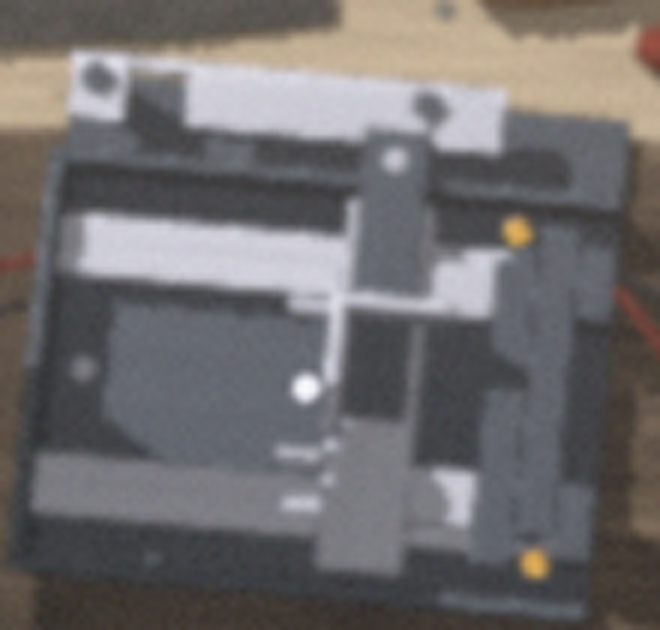

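View pics/q4.png

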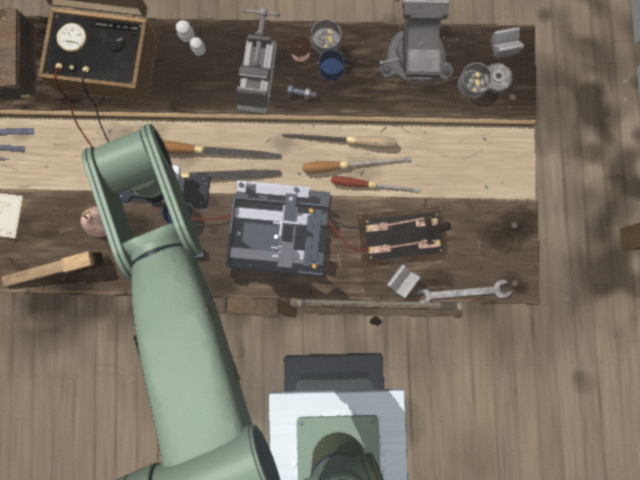

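```bash
python3 - <<'E'
from h import *
d=lambda p:((p[:2]-NEST)@[-.112,-.9937]).round(1)
print("handle x",d(c1(347+30,304,94)), "travel",-59.8-d(c1(377,304,94)))
# prong face edge (z46) & tool edges
print(d(c1(497+30,285,46)),d(c1(473+30,500,46)))
E
```

```text
handle x -84.9 travel 25.10000000000001
-31.1 -32.9
```

```bash
python3 - <<'E'
from cell import job
print(job.finish_job())
E
```

```text
the job is handed in; nothing more can be done
None
```

Both short tools are clamped in the feed rack, side by side against the stop posts. I handed the job in at about 46 s of robot time.

- **Order followed:** I drew the follower back and felt for the notch. The first sideways push, at about 112 mm of travel, met the catch plate. About 10 mm further back the pin dropped in and held by itself, and I confirmed the pull on the fingers had gone. I then laid both tools on the rails and pushed the handle out of the notch.
- **Mishap:** On its first carry, one tool struck the raised lever of the knife switch standing on the bench. It slipped from the grip and came to rest against the switch. I recovered it, and it ended up upside down. One attempt to turn it on the bench failed. I then turned it upright in two quarter turns on the rails, behind the tool already placed. The knife switch took that knock; in the last pictures it looks unmoved.
- **Last checks:**
  - Both tools lie on their undersides with brass tips up, noses to opposite sides, square and touching each other.
  - The prong faces measured 31 to 33 mm from the posts, where 32 mm is expected.
  - The handle position gave a travel of about 25 mm against the 27 mm expected, which is within the camera error.
  - The gripper was clear of everything, with no contact force.
- **Not fully checked:** The vee block looks where it was. In the last pictures the arm partly hid the grease tin and the long tool. I never touched either, but I did not measure their positions afterwards.

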